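Find the blue colour chunks in the lidded tubs and load the preheat kiln

ROBOT

A 7-joint arm with a two-finger parallel gripper is mounted at the origin on a cart in front of the work surface, level with it; the furniture and walls round the work are solid. World frame = base frame: x ahead of the robot, y to its left, z up, the work surface at z = 0. Lengths are in m, angles in rad, forces in N, time in s.
With the tool pointing down it reaches from about 0.4 to 0.85 m from the base axis. Payload 10.4 kg.
Tool frame: the origin (TCP) lies where the fingers leave the gripper's body, on its centre line; the fingertips stand 70 mm ahead of it and the grasp point (between the pads) lies r.grip_depth ahead of it (r.grip_depth is the distance from the TCP to the grasp point, in m); z points along the fingers, y is the direction in which the jaws open and shut (so a half turn about z gives the same grasp; the last joint's range is limited). The gripper opens to 87 mm and grips with 3 to 60 N. Pads are 19 mm wide; open, the fingers measure 117 mm over their backs; the gripper's body (75 mm by 190 mm) begins 51 mm behind the grasp point.
Start: joints at [1.18, 0.332, -0.065, 1.46, 0.022, 1.35, -0.088], TCP at [0.225, -0.583, 0.292] pointing down, gripper open.
Joint ranges: [-2.6, 2.6], [-0.5, 2.12], [-1.47, 1.34], [0.16, 2.42], [-1.27, 4.41], [0.06, 2.06], [-2.6, 2.6]. Speed limits (rad/s): [2.22, 2.22, 2.79, 2.79, 3.14, 3.14, 3.14].

INTERFACE

Orientations are given as a unit quaternion [x, y, z, w].
In Python, from bench import monitor, viewer, workorder, nets, r gives the robot as it stands.
- The arm moves only by the tool drive_tool, never from a script. Its argument "plan" is a list of rows, each an object of numbers: "rx", "ry", "rz": the turn, a rotation vector about the tool's x, y, z in units of 360 degrees (1.0 is 360 degrees); "x", "y", "z": the shift along the tool's x, y, z in units of 1000 mm (1.0 is 1000 mm); "fingers": the opening, from 0 (shut) to 1 (fully open). In form: [{"rx": .., "ry": .., "rz": .., "x": .., "y": .., "z": .., "fingers": ..}, ...]. A call has 1 to 12 rows; each row is the pose to reach, as a shift and turn from the pose commanded when the call began, along the tool's axes at that moment, turning the shorter way round; what a row does not reach only later rows make up. A row lasts 1/8 s, in which the tool goes at most 62.5 mm and 10.7 degrees, less where a joint would pass 70% of its speed; a pose out of reach is approached as far as the arm can. A call with a number of a shift or a turn outside -1 to 1 is refused whole. A call with a gripper value outside its range is refused whole. The fingers move at their own pace and stop on an object; "squeeze" is the grip in N (left out, the last holds). Time passes only in rows, so rows that repeat a pose let the fingers close. It gives the time, the measured TCP pose, the force and the opening at its end, in the units of the state.
- monitor.read_state(): the state, without advancing time (a new reading comes with each control period).
- viewer.camera(name): name is "side" or "top" or "wrist"; returns a dict with "color" (420x560x3 uint8, red, green, blue), "depth" (420x560 float32, m along the optical axis (not along the pixel's ray), 0 where there is no reading), "camera_matrix" (3x3 intrinsics, pixels), "xyz" and "rotation" of the camera in the world. Camera axes: x right, y down, z forward; pixel columns grow to the right and rows downward; lengths in m; the calibration is good to about 2 mm. A picture is of the moment at which its call begins.
- workorder.close_job(): hands the job in, once; it reports no verdict.
Trained networks look in the newest picture that a camera, given by its name, has taken for a name from the list of things; names that differ only in an ending like _2 or _b are one class to them, and where a whole thing is asked for, a point or a joint stands for the part that bears it (a point fixed in the world has none). Each returns a list of dicts, best first, with "confidence" (0 to 1); they miss things now and then, are a little off and sometimes report something else, mostly with a low value. They report only what shows in the picture. A call takes as long as a camera call. They do not tell look-alikes from the thing itself.
- nets.find_in(label, camera): "centre" ([x, y, z] in m, in world coordinates, good to about 4 mm: the middle of the surface that is visible of it).
- nets.regions_of(label, camera): "region" (420x560 bool, what is visible of it).
The state is a dict: "time": time; "joint_positions": joint angles; "joint_vel": joint speeds; "joint_torque": joint torques, N m; "ee_pos": TCP position; "eef_rot": TCP orientation; "ft_force": force on the tool from outside, world axes, zero at the start; "torque": the same for the moment, N m; "width": finger opening in m.
Only numpy, scipy, OpenCV 4.12 (cv2) and the standard library are available. Lean on these libraries where they do the work, as an engineer would, in place of code of your own. Each camera call takes 0.05 s, during which the arm holds its last target.

TASK

Cut chunks of glass colour are kept in four identical lidded tubs: lift the lids to find every blue chunk there is (one to three), pull the bench kiln's front door fully down so that its tray comes out, and set all the blue chunks on the tray with a gap between them so that they cannot fuse together. Then push the door back up until it is fully shut, and leave every tub with a lid properly on, the amber chunk still in its tub. Leave the tape roll and the wax alone.

Things in the scene. Friction and masses are not known exactly. Their poses are not given: they have to be found in the camera images.
- tub1: One of four identical round, open-topped grey metal tubs, 94 mm over the rim, 46 mm high, wall 3 mm (inside 86 mm wide), floor 3 mm thick, 0.35 kg, loose on the worktop. Origin: centre of its underside. Each starts with a lid on; inside may stand a blue chunk, an amber chunk or nothing, which only shows with the lid off.
- tub2: Another of the four identical tubs, like tub1.
- tub3: Another of the four identical tubs, like tub1.
- tub4: Another of the four identical tubs, like tub1.
- lid1: One of four identical loose grey metal lids with a black knob, 90 g. Origin: centre of its underside, z axis up through the knob. From below: a spigot 76 mm wide and 6 mm deep that drops inside the tub (about 4 mm play all round), a disc 96 mm wide from 6 to 10 mm above the origin that rests on the tub's rim, a knob 24 mm in diameter whose gripping part is 19 to 31 mm above the origin, its top at 36 mm. Seated, its origin is 40 mm above the tub's origin. Any lid fits any tub.
- lid2: Another of the four identical lids, like lid1.
- lid3: Another of the four identical lids, like lid1.
- lid4: Another of the four identical lids, like lid1.
- blue1: Chunk of dark blue glass colour bar, a short rod of diameter 30 mm and length 32 mm with slightly broken edges, 56 g. Origin: centre of its lower end face as it stands in the tub; its z axis runs along the rod. One to three blue chunks are present, each standing near the middle of a tub of its own at the start.
- blue1_mid (a point): Middle of blue1, 16 mm from either end on the rod's axis.
- blue2: Chunk of dark blue glass colour bar, a short rod of diameter 30 mm and length 32 mm with slightly broken edges, 56 g. Origin: centre of its lower end face as it stands in the tub; its z axis runs along the rod. One to three blue chunks are present, each standing near the middle of a tub of its own at the start.
- blue2_mid (a point): Middle of blue2, 16 mm from either end on the rod's axis.
- blue3: Chunk of dark blue glass colour bar, a short rod of diameter 30 mm and length 32 mm with slightly broken edges, 56 g. Origin: centre of its lower end face as it stands in the tub; its z axis runs along the rod. One to three blue chunks are present, each standing near the middle of a tub of its own at the start.
- blue3_mid (a point): Middle of blue3, 16 mm from either end on the rod's axis.
- amber: Chunk of amber glass colour bar, a short rod of diameter 30 mm and length 32 mm with slightly broken edges, 56 g. Origin: centre of its lower end face as it stands in the tub; its z axis runs along the rod. It stands in one of the tubs and is not wanted in the kiln.
- amber_mid (a point): Middle of the amber chunk.
- kiln: Small grey bench kiln, fixed to the worktop, 140 mm deep, 246 mm wide, 132 mm high to the flat roof, with a 36 mm wide control box on its left side. Origin: on its underside, mid-width, 75 mm behind the front face; its x axis points to its back, its front face (with an opening 216 mm wide) is 75 mm in front of the origin, its z axis up.
- kiln_door (a joint): Hinge of the kiln's bottom-hinged front door, in rad: 0 = shut (upright), 1.5 = fully down, almost level. It swings toward the kiln's front (-x of the kiln). The hinge is stiff: the door stays where it is left and needs about 3 to 6 N at the handle. The door is 14 mm thick and reaches 92 mm from the hinge. Two side links draw the tray out as the door comes down and carry it in as the door goes up: about 83 mm of travel.
- door_handle (a point): Middle of the door's wooden handle bar, 14 mm in diameter, 100 mm free length, parallel to the kiln's y axis, held 132 mm from the hinge axis in the plane of the door, with a 33 mm gap between bar and door edge. Door shut: 162 mm above the worktop, clear above the roof; door down: about 39 mm above the worktop in front of the kiln.
- door_hinge (a point): Middle of the door's hinge axis, which runs along the kiln's y axis, 30 mm above the worktop, 84 mm in front of the kiln's origin.
- tray (a point): Middle of the upper face of the kiln's tray floor, 51 mm above the worktop, axes as the kiln's (x to the back, y to the left seen from the front, z up). The tray is 110 mm deep (x) and 192 mm wide (y) with a lip 5 mm high all round. With the door down its front 83 mm or so stand out in front of the kiln's face (the part with x below about +0.014 here) and can be loaded from above; x = -0.034 is well clear of the roof, and a chunk standing there clears the door as it closes.
- tape_roll_b: Roll of blue tape, 67 mm wide, 19 mm high, lying near the front edge of the table; not part of the job. Origin: centre of its underside.
- wax_block_b: Yellow block of beeswax, 43 x 64 x 26 mm, lying to the right of the tubs; not part of the job. Origin: centre of its underside.
There are look-alikes about, which are no part of the job. Leave any purple look-alike of the tub3 alone.

How it is judged:
By the outcome, as a careful person would: the job done as asked, in the order asked, and still so for the second after the job is handed in, with the robot touching nothing.
Of blue1, blue2, blue3 only 1 to 3 are there at a start; the rules pass over those that are not, and their reading is None.
At some moment in a run one of lid1, lid2, lid3, lid4 may be knocked a few centimetres aside while the robot is not near it.
Once in a run the grip may slacken for a moment while it holds something.
It also fails if it takes over 210 s, if anything falls off the work surface, if the arm or the gripper's body presses on something with over 40 N, if the wrist force passes 120 N, or if a joint passes its speed limit or range.

## Working session

There is one attempt and no reset: what is moved stays moved. The work goes in short steps, Python scripts to look and compute and a tool call to move; the robot and the scene stay as the last step left them, time stands still between calls to the robot, and variables do not carry over. Pictures are saved under pics/ and viewed, and the job is handed in when it is done.

Besides the shell and the picture viewer there is one more tool, called after "Emit:" as name([rows], argument=value, ...), one row to a line, values as JSON. drive_tool: Moves the arm, as the interface text tells. Its arguments: {"type":"object","properties":{"plan":{"type":"array","items":{"type":"object","properties":{"rx":{"type":"number","minimum":-1,"maximum":1},"ry":{"type":"number","minimum":-1,"maximum":1},"rz":{"type":"number","minimum":-1,"maximum":1},"x":{"type":"number","minimum":-1,"maximum":1},"y":{"type":"number","minimum":-1,"maximum":1},"z":{"type":"number","minimum":-1,"maximum":1},"fingers":{"type":"number"}}}},"squeeze":{"type":"number"}},"required":["plan"]}

```bash
mkdir -p pics; ls
python3 - <<'E'
from bench import monitor, viewer, workorder, nets, r
import cv2,numpy as np
s=monitor.read_state()
for k,v in s.items(): print(k,np.round(v,3))
print(r.grip_depth)
for c in ["side","top","wrist"]:
    d=viewer.camera(c)
    cv2.imwrite(f"pics/{c}0.png",d["color"][:,:,::-1])
    print(c,np.round(d["xyz"],3),np.round(d["rotation"],3).tolist(),d["camera_matrix"][0])
E
```

```text
pics
time 0.0
joint_positions [ 1.18   0.333 -0.065  1.461  0.022  1.35  -0.089]
joint_vel [ 0.001 -0.     0.001 -0.001 -0.001  0.001 -0.   ]
joint_torque [-1.0000e-03 -6.2327e+01  2.4000e-02 -3.8990e+01 -6.1000e-02  4.0000e-02
  0.0000e+00]
ee_pos [ 0.225 -0.583  0.291]
eef_rot [ 0.983  0.183 -0.    -0.001]
ft_force [-0.153 -0.676  0.178]
torque [-0.03  -0.071 -0.026]
width 0.087
0.051
side [ 1.055 -0.573  0.653] [0.812, 0.311, -0.167, -0.464] [400.15039851   0.         278.73302272]
top [0.248 0.083 1.337] [-0.702, 0.706, -0.052, 0.074] [420.71406299   0.         278.5362528 ]
wrist [ 0.304 -0.553  0.384] [0.815, -0.558, -0.088, 0.128] [333.3877894    0.         287.45935155]
```

View pics/side0.png

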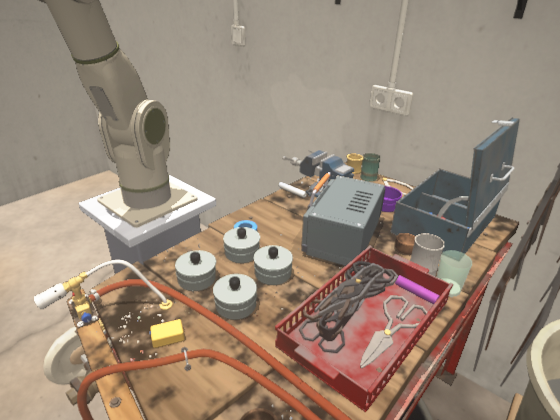

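View pics/top0.png

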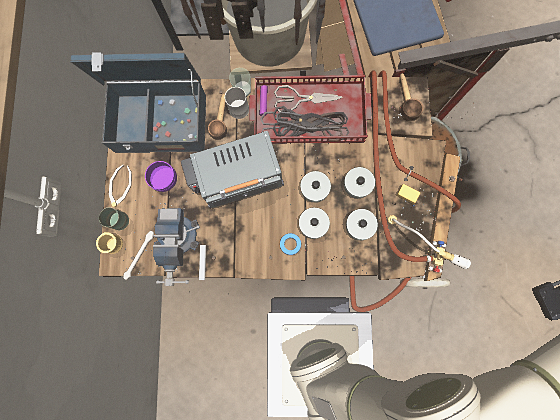

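View pics/wrist0.png

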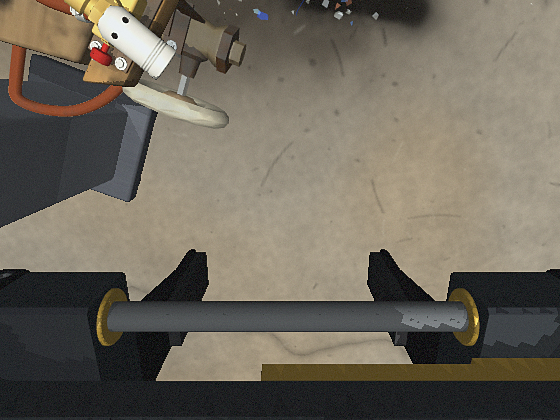

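```bash
cat > h.py <<'E'
from bench import monitor, viewer, workorder, nets, r
import cv2,numpy as np
from scipy.spatial.transform import Rotation as R
np.set_printoptions(precision=4,suppress=True)
def cam(c,save=None):
    d=viewer.camera(c)
    if save: cv2.imwrite(f"pics/{save}.png",d["color"][:,:,::-1])
    return d
def cloud(d):
    K=d["camera_matrix"]; z=d["depth"]; v,u=np.mgrid[0:z.shape[0],0:z.shape[1]]
    P=np.stack([(u-K[0,2])/K[0,0]*z,(v-K[1,2])/K[1,1]*z,z],-1)
    W=P@R.from_quat(d["rotation"]).as_matrix().T+np.array(d["xyz"])
    W[z<=0]=np.nan
    return W
def proj(d,p):
    K=d["camera_matrix"]; q=R.from_quat(d["rotation"]).inv().apply(np.array(p)-d["xyz"])
    return K[0,0]*q[0]/q[2]+K[0,2],K[1,1]*q[1]/q[2]+K[1,2]
def down(psi):  # tool z down, tool y (jaws) along world dir angle psi
    z=np.array([0,0,-1.]);y=np.array([np.cos(psi),np.sin(psi),0]);x=np.cross(y,z)
    return R.from_matrix(np.stack([x,y,z],1))
def rel(p,Rt,p0=None,R0=None):
    """row numbers for absolute TCP pose"""
    s=monitor.read_state()
    if p0 is None: p0=np.array(s["ee_pos"]); 
    if R0 is None: R0=R.from_quat(s["eef_rot"])
    t=R0.inv().apply(np.array(p)-p0)
    w=(R0.inv()*Rt).as_rotvec()/(2*np.pi)
    return np.round(t,4),np.round(w,4)
def crop(d,u,v,n,s,name):
    u,v=int(u),int(v)
    c=d["color"][max(0,v-n):v+n,max(0,u-n):u+n,::-1]
    cv2.imwrite(f"pics/{name}.png",cv2.resize(c,None,fx=s,fy=s,interpolation=cv2.INTER_CUBIC))
E
python3 - <<'E'
from h import *
for c in ["top","side"]:
    d=cam(c)
    for l in ["lid1","tub1","kiln","door_handle","kiln_door","tape_roll_b","wax_block_b"]:
        for f in nets.find_in(l,c)[:6]: print(c,l,np.round(f["centre"],4),round(f["confidence"],2),np.round(proj(d,f["centre"])))
E
```

```text
top lid1 [0.4172 0.0141 0.0495] 0.83 [314. 224.]
top lid1 [0.5376 0.0124 0.0498] 0.77 [313. 186.]
top lid1 [ 0.4177 -0.1338  0.0487] 0.75 [362. 224.]
top lid1 [ 0.5524 -0.1261  0.0519] 0.66 [358. 181.]
top tub1 [0.5804 0.5145 0.0033] 0.77 [159. 178.]
top kiln [0.5701 0.2514 0.1336] 0.6 [234. 170.]
top door_handle [0.5129 0.2235 0.1213] 0.56 [243. 190.]
top kiln_door [0.5146 0.2207 0.1183] 0.61 [244. 189.]
top tape_roll_b [0.3629 0.0889 0.0182] 0.82 [289. 243.]
top wax_block_b [0.5102 0.2222 0.1197] 0.69 [244. 191.]
side lid1 [ 0.5434 -0.003   0.0489] 0.84 [271. 260.]
side lid1 [ 0.4269 -0.14    0.0523] 0.82 [196. 264.]
side lid1 [ 0.5551 -0.1376  0.0492] 0.69 [234. 290.]
side lid1 [0.4309 0.0034 0.049 ] 0.67 [241. 240.]
side tub1 [ 0.4502 -0.1621  0.0218] 0.72 [195. 283.]
side tub1 [ 0.4541 -0.0248  0.0236] 0.68 [239. 256.]
side tub1 [ 0.5662 -0.0301  0.0272] 0.64 [271. 276.]
side tub1 [ 0.5875 -0.1626  0.0237] 0.62 [236. 312.]
side tub1 [0.5956 0.5289 0.0305] 0.53 [394. 195.]
side kiln [0.6071 0.1644 0.1231] 0.61 [335. 216.]
side door_handle [0.5269 0.172  0.1256] 0.92 [312. 203.]
side kiln_door [0.5311 0.1739 0.1221] 0.8 [313. 205.]
side tape_roll_b [0.3538 0.1026 0.0208] 0.46 [247. 223.]
side wax_block_b [ 0.5206 -0.2919  0.0263] 0.9 [166. 330.]
```

Run:
```python
from h import *
d=cam("top"); W=cloud(d)
m=(abs(W[...,2]-0.132)<0.008)&(W[...,1]>0.08)&(W[...,1]<0.42)&(W[...,0]>0.45)&(W[...,0]<0.75)
P=W[m][:,:2]; print(len(P),np.nanmedian(W[m][:,2]))
n,lab,st,ce=cv2.connectedComponentsWithStats(m.astype(np.uint8))
k=1+np.argmax(st[1:,4]); P=W[lab==k][:,:2]
(c,sz,a)=cv2.minAreaRect(P.astype(np.float32)*1000); print(c,sz,a); print(cv2.boxPoints((c,sz,a)))
# handle by colour/height
hh=(W[...,2]>0.145)&(W[...,2]<0.2)&(W[...,1]>0.08)&(W[...,1]<0.42)&(W[...,0]>0.4)&(W[...,0]<0.7)
Q=W[hh]; print("handle",len(Q),Q.mean(0),Q.min(0),Q.max(0)); 
if len(Q)>5:
    u,s,vt=np.linalg.svd(Q[:,:2]-Q[:,:2].mean(0)); print("dir",vt[0],np.degrees(np.arctan2(vt[0][1],vt[0][0])))
# lids: fit circle on lid disc z in .046-.055
for x,y in [(.4172,.0141),(.5376,.0124),(.4177,-.1338),(.5524,-.1261)]:
    for c in ["top"]:
        mm=(np.hypot(W[...,0]-x,W[...,1]-y)<0.062)&(abs(W[...,2]-0.05)<0.006)
        q=W[mm]; (cc,rad)=cv2.minEnclosingCircle((q[:,:2]*1000).astype(np.float32)); 
        kk=(np.hypot(W[...,0]-x,W[...,1]-y)<0.04)&(W[...,2]>0.066)
        print(np.array(cc),rad,np.median(q[:,2]),"knob",W[kk].mean(0),kk.sum(),W[kk][:,2].max())
crop(d,240,190,70,8,"kilntop")
d=cam("side"); crop(d,330,215,70,5,"kilnside")
W=cloud(d)
for x,y in [(.4172,.0141),(.5376,.0124),(.4177,-.1338),(.5524,-.1261)]:
        mm=(np.hypot(W[...,0]-x,W[...,1]-y)<0.062)&(abs(W[...,2]-0.05)<0.004)
        q=W[mm]; (cc,rad)=cv2.minEnclosingCircle((q[:,:2]*1000).astype(np.float32)); 
        kk=(np.hypot(W[...,0]-x,W[...,1]-y)<0.04)&(W[...,2]>0.072)
        print(np.array(cc),rad,np.median(q[:,2]),"knob",W[kk].mean(0),kk.sum())
hh=(W[...,2]>0.15)&(W[...,2]<0.2)&(W[...,1]>0.08)&(W[...,1]<0.42)&(W[...,0]>0.4)&(W[...,0]<0.62)
Q=W[hh]; print("handle",len(Q),Q.mean(0),Q.min(0),Q.max(0))
```

```text
3726 0.13270097604427944
(592.072265625, 248.99398803710938) (142.27938842773438, 246.39541625976562) 17.365896224975586
[[487.4041 345.3428]
 [560.9464 110.1786]
 [696.7405 152.6451]
 [623.1981 387.8094]]
handle 211 [0.5151 0.225  0.1668] [0.4913 0.1625 0.146 ] [0.5373 0.2886 0.1754]
dir [ 0.2968 -0.9549] -72.73498725856048
[424.1145  13.4267] 47.93894958496094 0.050584607848030094 knob [0.4233 0.0134 0.0742] 48 0.07941178943922078
[540.0502   6.8805] 47.87429428100586 0.05062569983745013 knob [0.539  0.0072 0.0739] 45 0.07957817464709671
[ 418.6226 -133.111 ] 47.92226791381836 0.050360581375309854 knob [ 0.4182 -0.1318  0.074 ] 50 0.07911238693402334
[ 551.2819 -131.2057] 48.3305778503418 0.05020034829061237 knob [ 0.5506 -0.1305  0.0739] 49 0.07962018836669849
[424.667   11.8247] 49.50358200073242 0.0518549501211828 knob [0.4262 0.0096 0.0759] 45
[538.9971   4.3509] 49.470272064208984 0.051785680381480625 knob [0.5413 0.0037 0.0757] 51
[ 419.2887 -133.9769] 49.152488708496094 0.051584930254259975 knob [ 0.4206 -0.1359  0.0758] 50
[ 550.5021 -134.9961] 49.96760559082031 0.05161149168119972 knob [ 0.5534 -0.1341  0.0759] 65
handle 143 [0.5215 0.2103 0.1665] [0.4976 0.1598 0.1501] [0.537  0.283  0.1719]
```

View pics/kilntop.png

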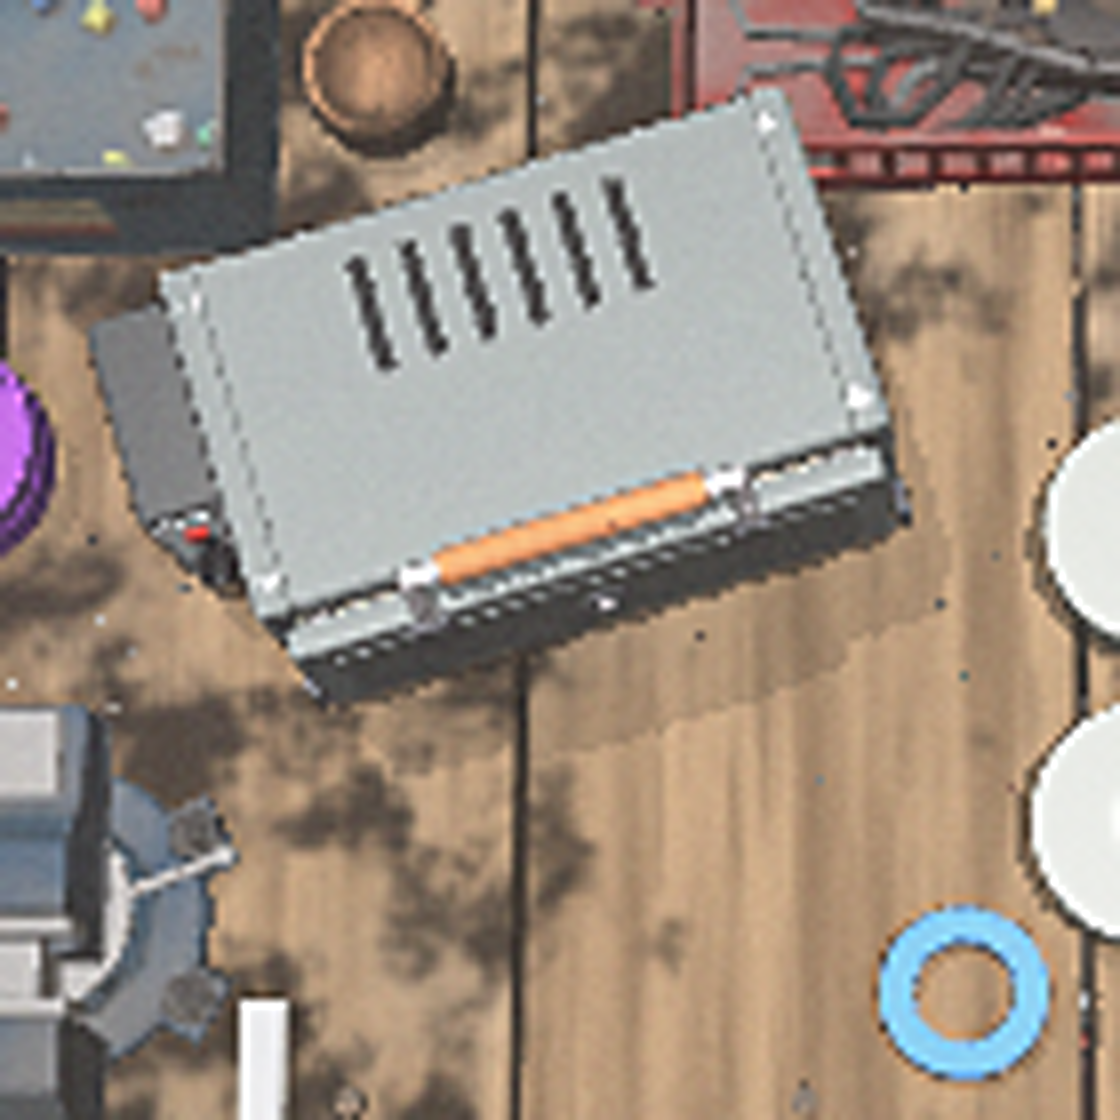

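View pics/kilnside.png

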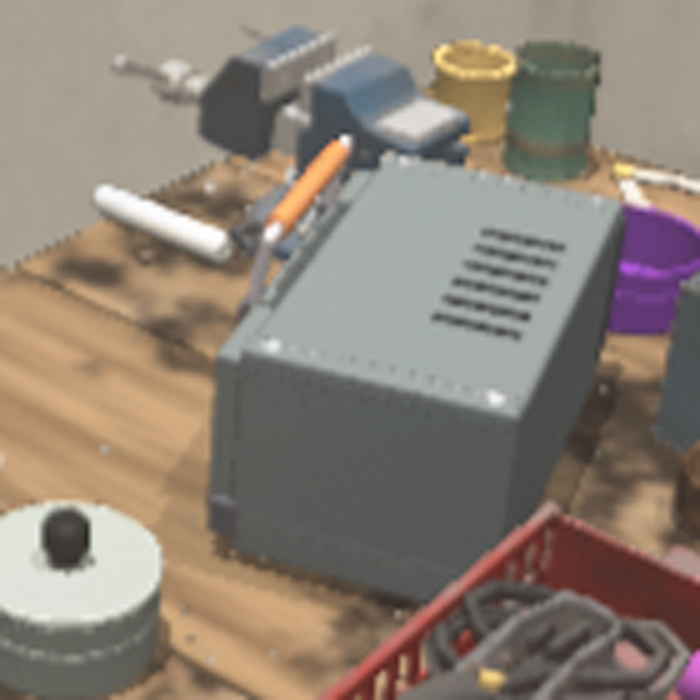

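```bash
cat > go.py <<'E'
# usage: go.py psi_deg x y z [x y z ...] : rows for TCP targets
import sys
from h import *
a=list(map(float,sys.argv[1:])); Rt=down(np.radians(a[0]))
s=monitor.read_state(); print("t",round(s["time"],2),"tcp",np.round(s["ee_pos"],4),"w",round(s["width"],4),"F",np.round(s["ft_force"],1))
for i in range(1,len(a),3):
    t,w=rel(a[i:i+3],Rt); print(a[i:i+3],"xyz",t,"rot",w)
E
python3 go.py -72.6 0.54 0.0055 0.2
```

```text
t 1.05 tcp [ 0.2247 -0.5832  0.2923] w 0.0871 F [ 0.2 -0.5 -0.4]
[0.54, 0.0055, 0.2] xyz [ 0.5058 -0.436   0.0922] rot [0.     0.     0.0102]
```

Emit:
drive_tool([
  {"x":0.506,"y":-0.436,"z":0.03,"rz":0.0102,"fingers":0.58},
  {"x":0.506,"y":-0.436,"z":0.03,"rz":0.0102,"fingers":0.58},
  {"x":0.506,"y":-0.436,"z":0.03,"rz":0.0102,"fingers":0.58},
  {"x":0.506,"y":-0.436,"z":0.03,"rz":0.0102,"fingers":0.58},
  {"x":0.506,"y":-0.436,"z":0.03,"rz":0.0102,"fingers":0.58},
  {"x":0.506,"y":-0.436,"z":0.03,"rz":0.0102,"fingers":0.58},
  {"x":0.506,"y":-0.436,"z":0.03,"rz":0.0102,"fingers":0.58},
  {"x":0.506,"y":-0.436,"z":0.03,"rz":0.0102,"fingers":0.58},
  {"x":0.506,"y":-0.436,"z":0.03,"rz":0.0102,"fingers":0.58},
  {"x":0.506,"y":-0.436,"z":0.03,"rz":0.0102,"fingers":0.58},
  {"x":0.506,"y":-0.436,"z":0.09,"rz":0.0102,"fingers":0.58},
  {"x":0.506,"y":-0.436,"z":0.09,"rz":0.0102,"fingers":0.58},
], squeeze=30)

```text
validation failed for argument at $.pl...
```

```bash
python3 go.py -72.6 0.54 0.0055 0.2 .54 .0055 .123
python3 - <<'E'
from h import *
d=cam("wrist","w1"); print(d["xyz"],R.from_quat(d["rotation"]).as_matrix()[:,2])
print(monitor.read_state()["joint_positions"])
E
```

```text
t 1.05 tcp [ 0.2247 -0.5832  0.2923] w 0.0871 F [ 0.2 -0.5 -0.4]
[0.54, 0.0055, 0.2] xyz [ 0.5058 -0.436   0.0922] rot [0.     0.     0.0102]
[0.54, 0.0055, 0.123] xyz [ 0.5058 -0.4361  0.1692] rot [0.     0.     0.0102]
[ 0.3036 -0.5534  0.385 ] [-0.2857 -0.1107 -0.9519]
[ 1.1804  0.3322 -0.0647  1.4601  0.0216  1.3499 -0.0885]
```

View pics/w1.png

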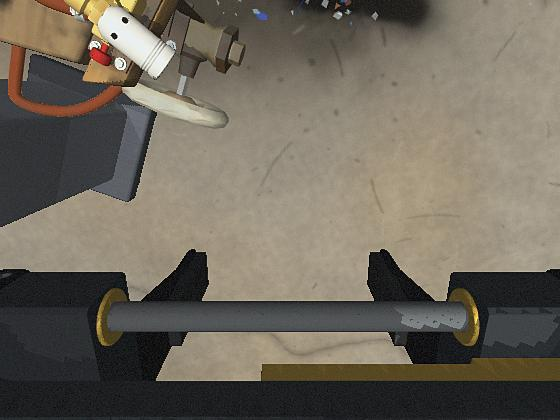

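Emit:
drive_tool([
  {"rx":0,"ry":0,"rz":0.0102,"x":0.506,"y":-0.436,"z":0.03,"fingers":0.58},
  {"rx":0,"ry":0,"rz":0.0102,"x":0.506,"y":-0.436,"z":0.03,"fingers":0.58},
], squeeze=30)

```text
time: 1.35
ee_pos: [0.2842, -0.4719, 0.2864]
eef_rot: [0.989, 0.15, 0.0, 0.0]
ft_force: [1.9, -0.6, 0.1]
width: 0.0745
```

Emit:
drive_tool([
  {"rx":0,"ry":0,"rz":0,"x":0,"y":0,"z":0,"fingers":0.58},
  {"rx":0,"ry":0,"rz":0,"x":0,"y":0,"z":0,"fingers":0.58},
], squeeze=30)

```text
time: 1.6
ee_pos: [0.2835, -0.4734, 0.287]
eef_rot: [0.988, 0.151, -0.0, 0.0]
ft_force: [-0.3, -0.3, -0.2]
width: 0.0559
```

```bash
python3 go.py -72.6 0.54 0.0055 0.27 .54 .0055 .2
```

```text
t 1.6 tcp [ 0.2835 -0.4734  0.287 ] w 0.0559 F [-0.3 -0.3 -0.2]
[0.54, 0.0055, 0.27] xyz [ 0.388  -0.3802  0.0166] rot [0.0001 0.     0.    ]
[0.54, 0.0055, 0.2] xyz [ 0.388  -0.3803  0.0866] rot [0.0001 0.     0.    ]
```

Emit:
drive_tool([
  {"rx":0,"ry":0,"rz":0,"x":0.388,"y":-0.38,"z":0.017,"fingers":0.58},
  {"rx":0,"ry":0,"rz":0,"x":0.388,"y":-0.38,"z":0.017,"fingers":0.58},
  {"rx":0,"ry":0,"rz":0,"x":0.388,"y":-0.38,"z":0.017,"fingers":0.58},
  {"rx":0,"ry":0,"rz":0,"x":0.388,"y":-0.38,"z":0.017,"fingers":0.58},
  {"rx":0,"ry":0,"rz":0,"x":0.388,"y":-0.38,"z":0.017,"fingers":0.58},
  {"rx":0,"ry":0,"rz":0,"x":0.388,"y":-0.38,"z":0.017,"fingers":0.58},
  {"rx":0,"ry":0,"rz":0,"x":0.388,"y":-0.38,"z":0.017,"fingers":0.58},
  {"rx":0,"ry":0,"rz":0,"x":0.388,"y":-0.38,"z":0.017,"fingers":0.58},
  {"rx":0,"ry":0,"rz":0,"x":0.388,"y":-0.38,"z":0.086,"fingers":0.58},
  {"rx":0,"ry":0,"rz":0,"x":0.388,"y":-0.38,"z":0.086,"fingers":0.58},
  {"rx":0,"ry":0,"rz":0,"x":0.388,"y":-0.38,"z":0.086,"fingers":0.58},
  {"rx":0,"ry":0,"rz":0,"x":0.388,"y":-0.38,"z":0.086,"fingers":0.58},
])

```text
time: 3.1
ee_pos: [0.5409, 0.0036, 0.2021]
eef_rot: [0.989, 0.15, 0.001, 0.001]
ft_force: [-0.5, -1.0, 0.0]
width: 0.0502
```

```bash
python3 go.py -72.6 0.54 0.0055 0.2 .54 .0055 .123
python3 - <<'E'
from h import *
d=cam("wrist","w1"); print(d["xyz"],R.from_quat(d["rotation"]).as_matrix()[:,2])
print(monitor.read_state()["joint_positions"])
for f in nets.find_in("lid1","wrist"): print(f["centre"],f["confidence"],proj(d,f["centre"]))
W=cloud(d); kk=(W[...,2]>0.066)&(W[...,2]<0.082)&(np.hypot(W[...,0]-.54,W[...,1]-.0055)<.03); print(W[kk].mean(0),kk.sum())
E
```

```text
t 3.1 tcp [0.5409 0.0036 0.2021] w 0.0502 F [-0.5 -1.   0. ]
[0.54, 0.0055, 0.2] xyz [-0.0003 -0.0021  0.0021] rot [ 0.0002 -0.0002 -0.0004]
[0.54, 0.0055, 0.123] xyz [-0.0004 -0.0022  0.0791] rot [ 0.0002 -0.0002 -0.0004]
[0.6215 0.0281 0.2949] [-0.2908 -0.0921 -0.9524]
[ 0.4267  0.2731 -0.5943  1.7734  0.1681  1.1434 -1.4899]
[0.4292, 0.0004, 0.0511] 0.88 (np.float64(251.70847468382988), np.float64(334.79684400982376))
[0.5439, 0.0098, 0.0495] 0.82 (np.float64(279.76198401773183), np.float64(211.7023308755118))
[0.4304, -0.0948, 0.0523] 0.77 (np.float64(354.667361614792), np.float64(361.15194589286943))
[0.5603, -0.1253, 0.0474] 0.6 (np.float64(446.7620185383192), np.float64(239.99725626206097))
[0.5414 0.0067 0.0742] 845
```

View pics/w1.png

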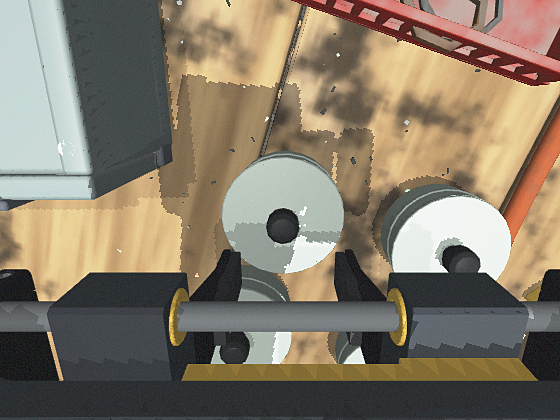

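Emit:
drive_tool([
  {"rx":0,"ry":0,"rz":0,"x":0,"y":-0.002,"z":0.05,"fingers":0.58},
  {"rx":0,"ry":0,"rz":0,"x":0,"y":-0.002,"z":0.079,"fingers":0.58},
  {"rx":0,"ry":0,"rz":0,"x":0,"y":-0.002,"z":0.079,"fingers":0.58},
  {"rx":0,"ry":0,"rz":0,"x":0,"y":-0.002,"z":0.079,"fingers":0.1},
  {"rx":0,"ry":0,"rz":0,"x":0,"y":-0.002,"z":0.079,"fingers":0.1},
  {"rx":0,"ry":0,"rz":0,"x":0,"y":-0.002,"z":0.079,"fingers":0.1},
  {"rx":0,"ry":0,"rz":0,"x":0,"y":-0.002,"z":0.079,"fingers":0.1},
], squeeze=30)

```text
time: 4.08
ee_pos: [0.5398, 0.0072, 0.1219]
eef_rot: [0.989, 0.151, 0.0, 0.0]
ft_force: [0.1, -1.1, 1.7]
width: 0.0233
```

Emit:
drive_tool([
  {"rx":0,"ry":0,"rz":0,"x":0,"y":0,"z":-0.03,"fingers":0.1},
  {"rx":0,"ry":0,"rz":0,"x":0,"y":0,"z":-0.09,"fingers":0.1},
  {"rx":0,"ry":0,"rz":0,"x":-0.04,"y":0,"z":-0.12,"fingers":0.1},
  {"rx":0,"ry":0,"rz":0,"x":-0.09,"y":0,"z":-0.12,"fingers":0.1},
  {"rx":0,"ry":0,"rz":0,"x":-0.12,"y":0,"z":-0.12,"fingers":0.1},
  {"rx":0,"ry":0,"rz":0,"x":-0.12,"y":0,"z":-0.12,"fingers":0.1},
])

```text
time: 4.82
ee_pos: [0.4237, -0.0294, 0.2417]
eef_rot: [0.989, 0.15, -0.0, 0.001]
ft_force: [0.3, 0.5, -0.6]
width: 0.0231
```

```bash
python3 go.py -72.6 .54 .0063 .2 .54 .0063 .122
python3 - <<'E'
from h import *
d=cam("side","s2"); d2=cam("wrist","w2")
im=cv2.hconcat([cv2.resize(d["color"][200:340,150:320,::-1],(510,420)),cv2.resize(d2["color"][:,:,::-1],(280,420))[:, :]]);cv2.imwrite("pics/c2.png",im)
for l in ["blue1","amber"]:
  for c in ["side","wrist"]: 
    for f in nets.find_in(l,c): print(l,c,f["centre"],f["confidence"])
E
```

```text
t 4.83 tcp [ 0.4237 -0.0294  0.2417] w 0.0231 F [ 0.3  0.5 -0.6]
[0.54, 0.0063, 0.2] xyz [0.1217 0.0005 0.0417] rot [ 0.0003  0.0001 -0.0003]
[0.54, 0.0063, 0.122] xyz [0.1217 0.0003 0.1197] rot [ 0.0003  0.0001 -0.0003]
blue1 side [0.543, 0.0069, 0.0316] 0.64
blue1 side [0.5319, 0.1749, 0.1217] 0.61
blue1 wrist [0.5389, 0.0074, 0.0323] 0.78
amber side [0.6125, 0.1607, 0.1261] 0.52
amber side [0.539, 0.0052, 0.0258] 0.37
```

View pics/c2.png

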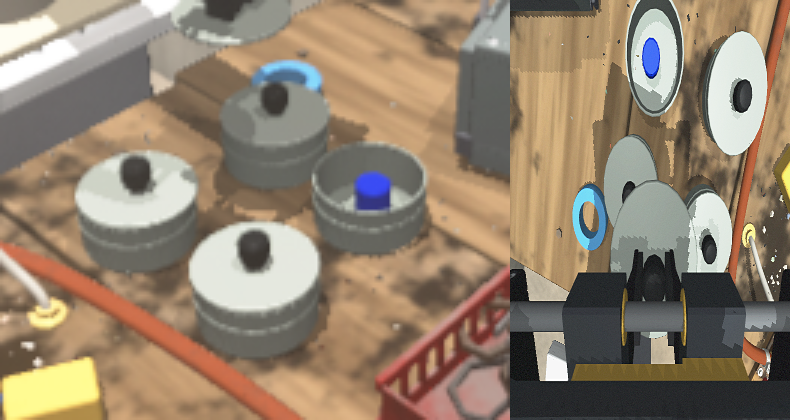

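```bash
python3 go.py -72.6 .6005 .2516 .29  .6005 .2516 .215
```

```text
t 5.12 tcp [ 0.4257 -0.028   0.2415] w 0.0232 F [-0.3  0.2 -0.2]
[0.6005, 0.2516, 0.29] xyz [ 0.2506 -0.2144 -0.0483] rot [-0.0001 -0.      0.0001]
[0.6005, 0.2516, 0.215] xyz [ 0.2506 -0.2143  0.0267] rot [-0.0001 -0.      0.0001]
```

Emit:
drive_tool([
  {"rx":0,"ry":0,"rz":0,"x":0.02,"y":-0.02,"z":-0.048,"fingers":0.1},
  {"rx":0,"ry":0,"rz":0,"x":0.06,"y":-0.055,"z":-0.05,"fingers":0.1},
  {"rx":0,"ry":0,"rz":0,"x":0.1,"y":-0.09,"z":-0.05,"fingers":0.1},
  {"rx":0,"ry":0,"rz":0,"x":0.14,"y":-0.125,"z":-0.05,"fingers":0.1},
  {"rx":0,"ry":0,"rz":0,"x":0.18,"y":-0.16,"z":-0.05,"fingers":0.1},
  {"rx":0,"ry":0,"rz":0,"x":0.22,"y":-0.19,"z":-0.05,"fingers":0.1},
  {"rx":0,"ry":0,"rz":0,"x":0.25,"y":-0.214,"z":-0.05,"fingers":0.1},
  {"rx":0,"ry":0,"rz":0,"x":0.25,"y":-0.214,"z":-0.04,"fingers":0.1},
  {"rx":0,"ry":0,"rz":0,"x":0.25,"y":-0.214,"z":0.0,"fingers":0.1},
  {"rx":0,"ry":0,"rz":0,"x":0.25,"y":-0.214,"z":0.02,"fingers":0.1},
  {"rx":0,"ry":0,"rz":0,"x":0.25,"y":-0.214,"z":0.02,"fingers":0.1},
])

```text
time: 6.5
ee_pos: [0.5993, 0.2495, 0.2201]
eef_rot: [0.989, 0.151, -0.001, 0.0]
ft_force: [0.7, -0.1, -0.2]
width: 0.023
```

```bash
python3 go.py -72.6 .6005 .2516 .29  .6005 .2516 .215;python3 - <<'E'
from h import *
d=cam("side","s3"); crop(d,330,180,70,5,"c3")
E
```

```text
t 6.5 tcp [0.5993 0.2495 0.2201] w 0.023 F [ 0.7 -0.1 -0.2]
[0.6005, 0.2516, 0.29] xyz [ 0.0016 -0.0016 -0.0699] rot [ 0.0001  0.0005 -0.0001]
[0.6005, 0.2516, 0.215] xyz [ 0.0018 -0.0017  0.0051] rot [ 0.0001  0.0005 -0.0001]
```

View pics/c3.png

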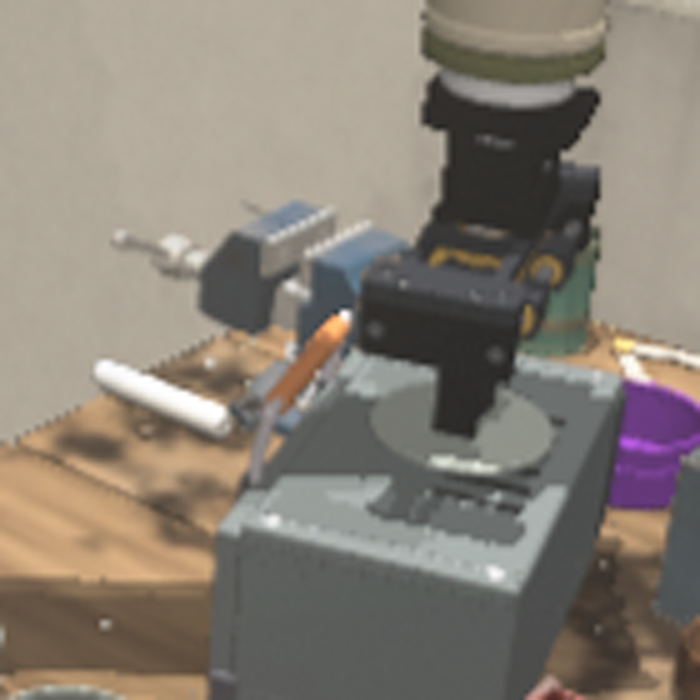

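Emit:
drive_tool([
  {"rx":0,"ry":0,"rz":0,"x":0,"y":0,"z":0.003,"fingers":0.1},
  {"rx":0,"ry":0,"rz":0,"x":0,"y":0,"z":0.006,"fingers":0.1},
  {"rx":0,"ry":0,"rz":0,"x":0,"y":0,"z":0.006,"fingers":0.1},
])

```text
time: 6.92
ee_pos: [0.5998, 0.2505, 0.2158]
eef_rot: [0.988, 0.151, 0.0, 0.0]
ft_force: [0.4, 0.1, -0.6]
width: 0.023
```

Emit:
drive_tool([
  {"rx":0,"ry":0,"rz":0,"x":0,"y":0,"z":0.002,"fingers":0.1},
  {"rx":0,"ry":0,"rz":0,"x":0,"y":0,"z":0.002,"fingers":0.3},
  {"rx":0,"ry":0,"rz":0,"x":0,"y":0,"z":0.002,"fingers":0.58},
  {"rx":0,"ry":0,"rz":0,"x":0,"y":0,"z":0.002,"fingers":0.58},
  {"rx":0,"ry":0,"rz":0,"x":0,"y":0,"z":0.002,"fingers":0.58},
  {"rx":0,"ry":0,"rz":0,"x":0,"y":0,"z":-0.05,"fingers":0.58},
  {"rx":0,"ry":0,"rz":0,"x":0,"y":0,"z":-0.06,"fingers":0.58},
  {"rx":0,"ry":0,"rz":0,"x":0,"y":0,"z":-0.06,"fingers":0.58},
])

```text
time: 7.92
ee_pos: [0.6, 0.2507, 0.2761]
eef_rot: [0.988, 0.151, 0.001, -0.0]
ft_force: [0.8, -0.3, -0.6]
width: 0.0502
```

```bash
python3 go.py -72.6 .4248 .0115 .24 .4248 .0115 .122;python3 - <<'E'
from h import *
d=cam("side","s4"); crop(d,330,180,70,5,"c4")
E
```

```text
t 7.92 tcp [0.6    0.2507 0.2761] w 0.0502 F [ 0.8 -0.3 -0.6]
[0.4248, 0.0115, 0.24] xyz [-0.2387  0.1758  0.0358] rot [ 0.     -0.0002 -0.    ]
[0.4248, 0.0115, 0.122] xyz [-0.2389  0.1758  0.1538] rot [ 0.     -0.0002 -0.    ]
```

View pics/c4.png

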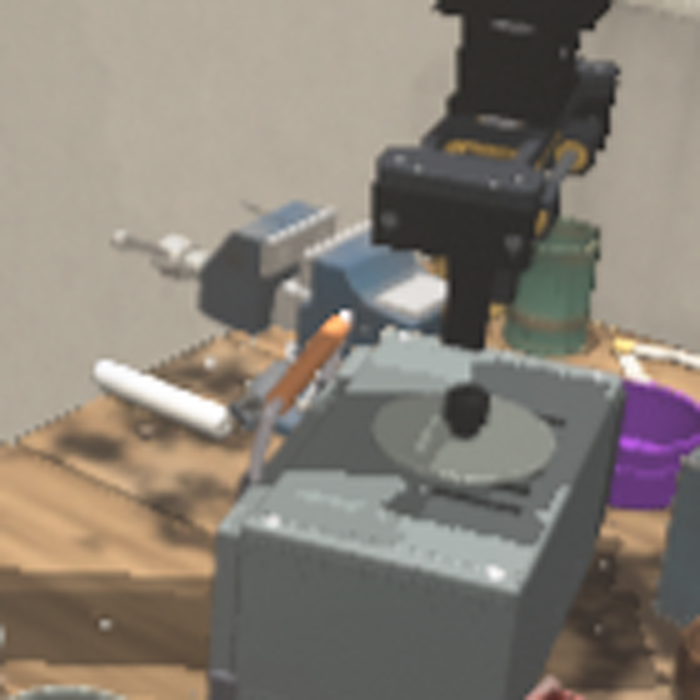

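Emit:
drive_tool([
  {"rx":0,"ry":0,"rz":0,"x":-0.239,"y":0.176,"z":0.0,"fingers":0.58},
  {"rx":0,"ry":0,"rz":0,"x":-0.239,"y":0.176,"z":0.0,"fingers":0.58},
  {"rx":0,"ry":0,"rz":0,"x":-0.239,"y":0.176,"z":0.0,"fingers":0.58},
  {"rx":0,"ry":0,"rz":0,"x":-0.239,"y":0.176,"z":0.0,"fingers":0.58},
  {"rx":0,"ry":0,"rz":0,"x":-0.239,"y":0.176,"z":0.0,"fingers":0.58},
  {"rx":0,"ry":0,"rz":0,"x":-0.239,"y":0.176,"z":0.036,"fingers":0.58},
  {"rx":0,"ry":0,"rz":0,"x":-0.239,"y":0.176,"z":0.09,"fingers":0.58},
  {"rx":0,"ry":0,"rz":0,"x":-0.239,"y":0.176,"z":0.13,"fingers":0.58},
  {"rx":0,"ry":0,"rz":0,"x":-0.239,"y":0.176,"z":0.153,"fingers":0.58},
  {"rx":0,"ry":0,"rz":0,"x":-0.239,"y":0.176,"z":0.153,"fingers":0.58},
  {"rx":0,"ry":0,"rz":0,"x":-0.239,"y":0.176,"z":0.153,"fingers":0.1},
  {"rx":0,"ry":0,"rz":0,"x":-0.239,"y":0.176,"z":0.153,"fingers":0.1},
])

```text
time: 9.48
ee_pos: [0.4239, 0.0109, 0.1221]
eef_rot: [0.989, 0.151, -0.0, -0.0]
ft_force: [0.3, 0.8, -0.2]
width: 0.0374
```

Emit:
drive_tool([
  {"rx":0,"ry":0,"rz":0,"x":0,"y":0,"z":0,"fingers":0.1},
  {"rx":0,"ry":0,"rz":0,"x":0,"y":0,"z":0,"fingers":0.1},
])

```text
time: 9.72
ee_pos: [0.4242, 0.011, 0.1226]
eef_rot: [0.988, 0.151, -0.0, 0.0]
ft_force: [-0.3, 0.1, -1.1]
width: 0.0233
```

Emit:
drive_tool([
  {"rx":0,"ry":0,"rz":0,"x":0,"y":0,"z":-0.03,"fingers":0.1},
  {"rx":0,"ry":0,"rz":0,"x":0,"y":0,"z":-0.08,"fingers":0.1},
  {"rx":0,"ry":0,"rz":0,"x":0,"y":-0.05,"z":-0.11,"fingers":0.1},
  {"rx":0,"ry":0,"rz":0,"x":0,"y":-0.09,"z":-0.11,"fingers":0.1},
  {"rx":0,"ry":0,"rz":0,"x":0,"y":-0.12,"z":-0.11,"fingers":0.1},
  {"rx":0,"ry":0,"rz":0,"x":0,"y":-0.12,"z":-0.11,"fingers":0.1},
])

```text
time: 10.48
ee_pos: [0.3878, 0.1274, 0.2328]
eef_rot: [0.988, 0.153, 0.0, 0.0]
ft_force: [0.6, 0.7, -0.6]
width: 0.0231
```

```bash
cat > look.py <<'E'
import sys
from h import *
n=sys.argv[1]
d=cam("side"); d2=cam("wrist")
im=cv2.hconcat([cv2.resize(d["color"][200:340,150:320,::-1],(510,420)),cv2.resize(d2["color"][:,:,::-1],(280,420))[:, :]]);cv2.imwrite(f"pics/{n}.png",im)
for l in ["blue1","amber"]:
  for c in ["side","wrist"]: 
    for f in nets.find_in(l,c): print(l,c,f["centre"],f["confidence"])
E
python3 go.py -72.6 .4242 .011 .2 .4242 .011 .122; python3 look.py c5
```

```text
t 10.47 tcp [0.3878 0.1274 0.2328] w 0.0231 F [ 0.6  0.7 -0.6]
[0.4242, 0.011, 0.2] xyz [-0.0005  0.1219  0.0329] rot [ 0.0001 -0.0001  0.0006]
[0.4242, 0.011, 0.122] xyz [-0.0006  0.1219  0.1109] rot [ 0.0001 -0.0001  0.0006]
blue1 side [0.5448, 0.0069, 0.0335] 0.71
blue1 side [0.432, 0.0035, 0.0363] 0.5
blue1 wrist [0.4258, 0.0208, 0.0372] 0.75
blue1 wrist [0.5348, 0.0161, 0.0316] 0.71
blue1 wrist [0.4086, 0.1323, 0.1635] 0.48
amber wrist [0.4152, -0.1017, 0.0502] 0.41
```

View pics/c5.png

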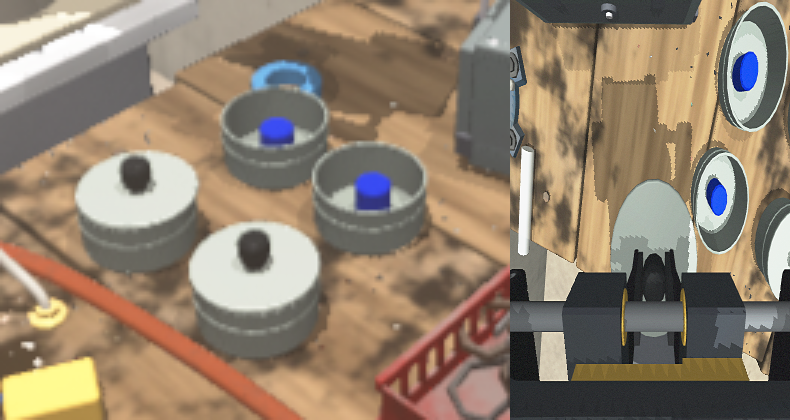

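Emit:
drive_tool([
  {"rx":0,"ry":0,"rz":0,"x":0,"y":0.05,"z":0,"fingers":0.1},
  {"rx":0,"ry":0,"rz":0,"x":0,"y":0.1,"z":0,"fingers":0.1},
  {"rx":0,"ry":0,"rz":0,"x":0,"y":0.12,"z":0,"fingers":0.1},
  {"rx":0,"ry":0,"rz":0,"x":0,"y":0.12,"z":0.04,"fingers":0.1},
  {"rx":0,"ry":0,"rz":0,"x":0,"y":0.12,"z":0.08,"fingers":0.1},
  {"rx":0,"ry":0,"rz":0,"x":0,"y":0.12,"z":0.1,"fingers":0.1},
  {"rx":0,"ry":0,"rz":0,"x":0,"y":0.12,"z":0.109,"fingers":0.1},
  {"rx":0,"ry":0,"rz":0,"x":0,"y":0.12,"z":0.11,"fingers":0.1},
  {"rx":0,"ry":0,"rz":0,"x":0,"y":0.12,"z":0.11,"fingers":0.1},
])

```text
time: 11.9
ee_pos: [0.4248, 0.0112, 0.1232]
eef_rot: [0.988, 0.151, 0.0, 0.0]
ft_force: [0.7, -0.3, -0.1]
width: 0.0233
```

Emit:
drive_tool([
  {"rx":0,"ry":0,"rz":0,"x":0,"y":0,"z":0.001,"fingers":0.3},
  {"rx":0,"ry":0,"rz":0,"x":0,"y":0,"z":0.0,"fingers":0.58},
  {"rx":0,"ry":0,"rz":0,"x":0,"y":0,"z":0.0,"fingers":0.58},
  {"rx":0,"ry":0,"rz":0,"x":0,"y":0,"z":-0.04,"fingers":0.58},
  {"rx":0,"ry":0,"rz":0,"x":0.0,"y":0,"z":-0.09,"fingers":0.58},
  {"rx":0,"ry":0,"rz":0,"x":0.0785,"y":0.174,"z":-0.09,"fingers":0.58},
  {"rx":0,"ry":0,"rz":0,"x":0.0785,"y":0.174,"z":-0.09,"fingers":0.58},
  {"rx":0,"ry":0,"rz":0,"x":0.0785,"y":0.174,"z":-0.09,"fingers":0.58},
  {"rx":0,"ry":0,"rz":0,"x":0.0785,"y":0.174,"z":-0.09,"fingers":0.58},
  {"rx":0,"ry":0,"rz":0,"x":0.0785,"y":0.174,"z":-0.09,"fingers":0.58},
])

```text
time: 13.15
ee_pos: [0.5512, -0.131, 0.2123]
eef_rot: [0.988, 0.151, -0.0, -0.001]
ft_force: [-0.3, -0.5, 0.1]
width: 0.0506
```

```bash
python3 go.py -72.6 .552 -.132 .122; python3 look.py c6
python3 - <<'E'
from h import *
d=cam("wrist");W=cloud(d); kk=(W[...,2]>0.066)&(W[...,2]<0.082)&(np.hypot(W[...,0]-.552,W[...,1]+.132)<.03); print(W[kk].mean(0),kk.sum())
E
```

```text
t 13.15 tcp [ 0.5512 -0.131   0.2123] w 0.0506 F [-0.3 -0.5  0.1]
[0.552, -0.132, 0.122] xyz [0.0005 0.0013 0.0903] rot [-0.0002  0.0001  0.    ]
blue1 wrist [0.5429, 0.0054, 0.0333] 0.72
blue1 wrist [0.4, 0.0864, 0.0114] 0.29
[ 0.5531 -0.1313  0.0741] 772
```

View pics/c6.png

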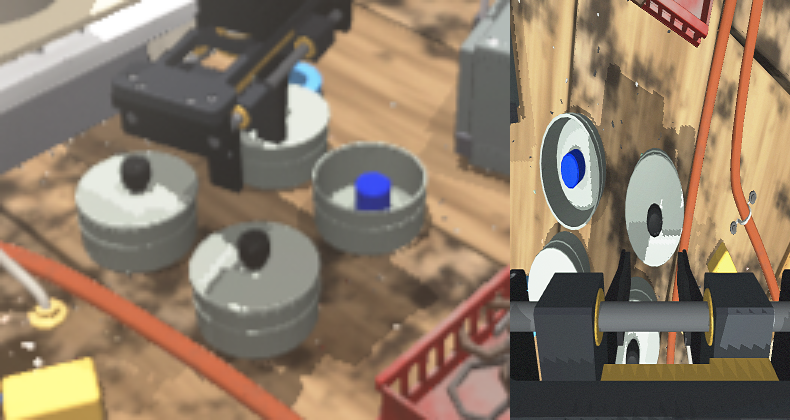

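Emit:
drive_tool([
  {"rx":0,"ry":0,"rz":0,"x":0.001,"y":0.001,"z":0.05,"fingers":0.58},
  {"rx":0,"ry":0,"rz":0,"x":0.001,"y":0.001,"z":0.08,"fingers":0.58},
  {"rx":0,"ry":0,"rz":0,"x":0.001,"y":0.001,"z":0.09,"fingers":0.58},
  {"rx":0,"ry":0,"rz":0,"x":0.001,"y":0.001,"z":0.09,"fingers":0.1},
  {"rx":0,"ry":0,"rz":0,"x":0.001,"y":0.001,"z":0.09,"fingers":0.1},
  {"rx":0,"ry":0,"rz":0,"x":0.001,"y":0.001,"z":0.09,"fingers":0.1},
  {"rx":0,"ry":0,"rz":0,"x":0.001,"y":0.001,"z":0.09,"fingers":0.1},
  {"rx":0,"ry":0,"rz":0,"x":0.001,"y":0.001,"z":0.05,"fingers":0.1},
  {"rx":0,"ry":0,"rz":0,"x":0.001,"y":0.001,"z":0,"fingers":0.1},
  {"rx":0,"ry":0,"rz":0,"x":-0.05,"y":0.001,"z":-0.03,"fingers":0.1},
  {"rx":0,"ry":0,"rz":0,"x":-0.12,"y":0.001,"z":-0.03,"fingers":0.1},
  {"rx":0,"ry":0,"rz":0,"x":-0.12,"y":0.001,"z":-0.03,"fingers":0.1},
])

```text
time: 15.0
ee_pos: [0.4337, -0.1701, 0.2427]
eef_rot: [0.989, 0.149, -0.001, 0.001]
ft_force: [0.3, 0.1, -0.3]
width: 0.023
```

```bash
python3 go.py -72.6 .552 -.132 .122; python3 look.py c7
```

```text
t 15.0 tcp [ 0.4337 -0.1701  0.2427] w 0.023 F [ 0.3  0.1 -0.3]
[0.552, -0.132, 0.122] xyz [ 0.1245 -0.0018  0.1204] rot [ 0.0003  0.0004 -0.0007]
blue1 side [0.5411, 0.0039, 0.0316] 0.5
blue1 wrist [0.5526, -0.133, 0.0319] 0.87
blue1 wrist [0.5354, 0.0017, 0.0327] 0.71
blue1 wrist [0.3608, 0.0834, 0.0193] 0.6
```

View pics/c7.png

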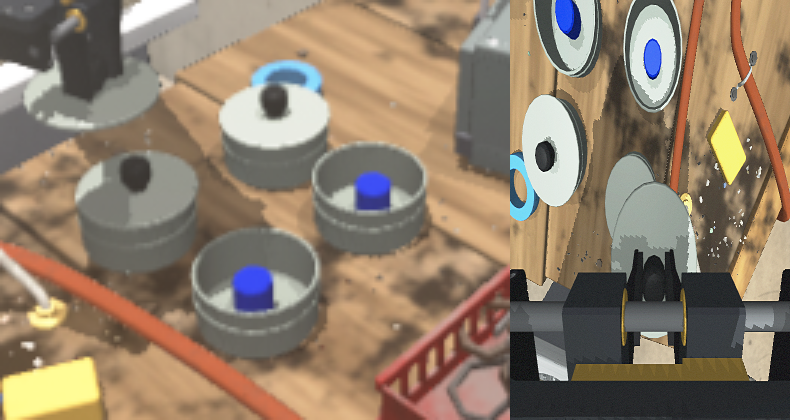

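Emit:
drive_tool([
  {"rx":0,"ry":0,"rz":0,"x":0.06,"y":0,"z":0,"fingers":0.1},
  {"rx":0,"ry":0,"rz":0,"x":0.121,"y":0,"z":0,"fingers":0.1},
  {"rx":0,"ry":0,"rz":0,"x":0.121,"y":0,"z":0.01,"fingers":0.1},
  {"rx":0,"ry":0,"rz":0,"x":0.121,"y":0,"z":0.05,"fingers":0.1},
  {"rx":0,"ry":0,"rz":0,"x":0.121,"y":0,"z":0.09,"fingers":0.1},
  {"rx":0,"ry":0,"rz":0,"x":0.121,"y":0,"z":0.11,"fingers":0.1},
  {"rx":0,"ry":0,"rz":0,"x":0.121,"y":0,"z":0.119,"fingers":0.1},
  {"rx":0,"ry":0,"rz":0,"x":0.121,"y":0,"z":0.12,"fingers":0.1},
  {"rx":0,"ry":0,"rz":0,"x":0.121,"y":0,"z":0.12,"fingers":0.1},
])

```text
time: 16.42
ee_pos: [0.5532, -0.1323, 0.1236]
eef_rot: [0.988, 0.151, 0.001, 0.0]
ft_force: [-0.8, -0.8, -1.0]
width: 0.0234
```

Emit:
drive_tool([
  {"rx":0,"ry":0,"rz":0,"x":0,"y":0,"z":0.001,"fingers":0.3},
  {"rx":0,"ry":0,"rz":0,"x":0,"y":0,"z":0.0,"fingers":0.58},
  {"rx":0,"ry":0,"rz":0,"x":0,"y":0,"z":0.0,"fingers":0.58},
  {"rx":0,"ry":0,"rz":0,"x":0,"y":0,"z":-0.04,"fingers":0.58},
  {"rx":0,"ry":0,"rz":0,"x":0.0,"y":0,"z":-0.1,"fingers":0.58},
  {"rx":0,"ry":0,"rz":0,"x":0.0,"y":0,"z":-0.15,"fingers":0.58},
  {"rx":0,"ry":0,"rz":0,"x":0.0,"y":0,"z":-0.15,"fingers":0.58},
])

```text
time: 17.3
ee_pos: [0.5542, -0.1321, 0.2769]
eef_rot: [0.988, 0.151, 0.003, 0.002]
ft_force: [-0.4, 0.5, -0.5]
width: 0.0502
```

```bash
python3 go.py 17.4 .5156 .2251 .27 .5156 .2251 .215; python3 look.py c8
python3 - <<'E'
from h import *
d=cam("side","s8")
E
```

```text
t 17.3 tcp [ 0.5542 -0.1321  0.2769] w 0.0502 F [-0.4  0.5 -0.5]
[0.5156, 0.2251, 0.27] xyz [ 0.0699 -0.3524  0.0059] rot [ 0.0013 -0.0002 -0.25  ]
[0.5156, 0.2251, 0.215] xyz [ 0.0696 -0.3526  0.0609] rot [ 0.0013 -0.0002 -0.25  ]
blue1 side [0.5465, 0.0051, 0.032] 0.44
blue1 wrist [0.542, 0.0072, 0.0306] 0.96
amber side [0.5458, 0.0053, 0.0293] 0.17
amber wrist [0.442, -0.1356, 0.0489] 0.49
```

View pics/s8.png

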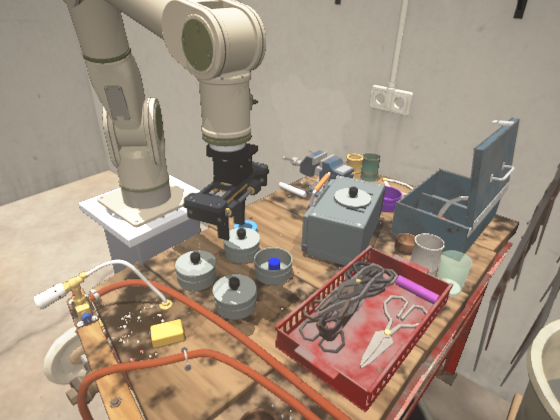

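Emit:
drive_tool([
  {"rx":0,"ry":0,"rz":-0.25,"x":0.07,"y":-0.352,"z":0.0,"fingers":0.42},
  {"rx":0,"ry":0,"rz":-0.25,"x":0.07,"y":-0.352,"z":0.0,"fingers":0.42},
  {"rx":0,"ry":0,"rz":-0.25,"x":0.07,"y":-0.352,"z":0.0,"fingers":0.42},
  {"rx":0,"ry":0,"rz":-0.25,"x":0.07,"y":-0.352,"z":0.0,"fingers":0.42},
  {"rx":0,"ry":0,"rz":-0.25,"x":0.07,"y":-0.352,"z":0.0,"fingers":0.42},
  {"rx":0,"ry":0,"rz":-0.25,"x":0.07,"y":-0.352,"z":0.0,"fingers":0.42},
  {"rx":0,"ry":0,"rz":-0.25,"x":0.07,"y":-0.352,"z":0.0,"fingers":0.42},
  {"rx":0,"ry":0,"rz":-0.25,"x":0.07,"y":-0.352,"z":0.0,"fingers":0.42},
  {"rx":0,"ry":0,"rz":-0.25,"x":0.07,"y":-0.352,"z":0.0,"fingers":0.42},
  {"rx":0,"ry":0,"rz":-0.25,"x":0.07,"y":-0.352,"z":0.0,"fingers":0.42},
  {"rx":0,"ry":0,"rz":-0.25,"x":0.07,"y":-0.352,"z":0.0,"fingers":0.42},
  {"rx":0,"ry":0,"rz":-0.25,"x":0.07,"y":-0.352,"z":0.0,"fingers":0.42},
])

```text
time: 19.15
ee_pos: [0.514, 0.2247, 0.2726]
eef_rot: [0.592, 0.806, -0.0, 0.0]
ft_force: [0.1, -0.2, 0.3]
width: 0.0366
```

```bash
python3 go.py 17.4 .5156 .2251 .27 .5156 .2251 .215
python3 - <<'E'
from h import *
d=cam("side","s9");crop(d,320,180,80,5,"c9")
d=cam("wrist","w9");W=cloud(d)
print(monitor.read_state()["joint_positions"])
m=(W[...,2]>.152)&(W[...,2]<.18)&(np.hypot(W[...,0]-.5156,W[...,1]-.2251)<.06); Q=W[m]; print(len(Q), Q.mean(0), Q.min(0),Q.max(0))
E
```

```text
t 19.15 tcp [0.514  0.2247 0.2726] w 0.0366 F [ 0.1 -0.2  0.3]
[0.5156, 0.2251, 0.27] xyz [-0.      0.0016  0.0026] rot [-0.      0.     -0.0002]
[0.5156, 0.2251, 0.215] xyz [-0.      0.0016  0.0576] rot [-0.      0.     -0.0002]
[ 0.3989  0.4063 -1.113   1.6189  0.3721  1.3504 -0.4616]
3180 [0.5127 0.2344 0.1674] [0.4939 0.1802 0.1572] [0.536  0.2828 0.1713]
```

View pics/c9.png

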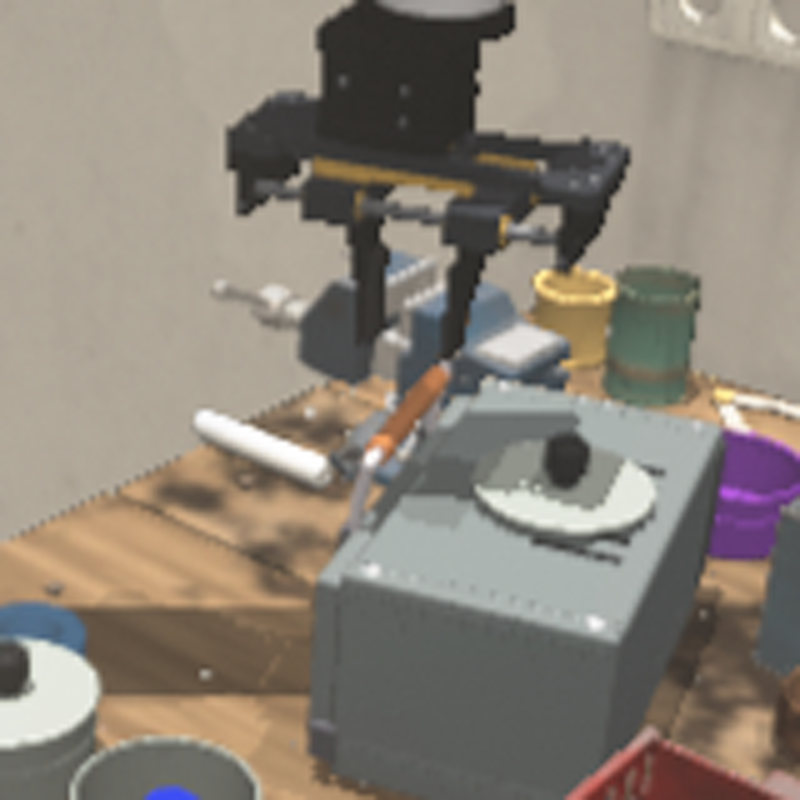

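View pics/w9.png

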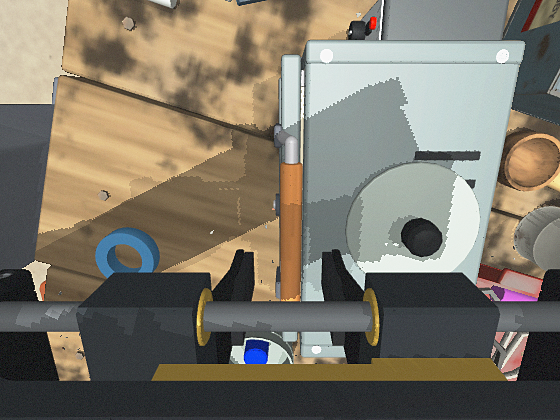

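Emit:
drive_tool([
  {"rx":0,"ry":0,"rz":0,"x":0,"y":0.001,"z":0.03,"fingers":0.42},
  {"rx":0,"ry":0,"rz":0,"x":0,"y":0.001,"z":0.057,"fingers":0.42},
  {"rx":0,"ry":0,"rz":0,"x":0,"y":0.001,"z":0.058,"fingers":0.42},
  {"rx":0,"ry":0,"rz":0,"x":0,"y":0.001,"z":0.058,"fingers":0.0},
  {"rx":0,"ry":0,"rz":0,"x":0,"y":0.001,"z":0.058,"fingers":0.0},
  {"rx":0,"ry":0,"rz":0,"x":0,"y":0.001,"z":0.058,"fingers":0.0},
  {"rx":0,"ry":0,"rz":0,"x":0,"y":0.001,"z":0.058,"fingers":0.0},
], squeeze=20)

```text
time: 20.12
ee_pos: [0.5154, 0.2252, 0.2154]
eef_rot: [0.592, 0.806, 0.001, 0.0]
ft_force: [-0.2, 0.3, 4.9]
width: 0.0133
```

Run:
```python
from h import *
s=monitor.read_state(); p=np.array(s["ee_pos"]); print(p,s["width"],s["ft_force"],s["joint_positions"])
R0=R.from_quat(s["eef_rot"]); yaw=np.radians(17.4); xh=np.array([np.cos(yaw),np.sin(yaw),0])
for th in np.arange(.1,1.65,.1):
    dp=0.132*(-xh*np.sin(th)+np.array([0,0,np.cos(th)-1])); print(round(th,2),R0.inv().apply(dp))
```

```text
[0.5154 0.2252 0.2154] 0.013317287169827226 [-0.1715  0.2532  4.8628] [ 0.3696  0.4607 -1.0788  1.6873  0.4261  1.2516 -0.4994]
0.1 [-0.     -0.0132  0.0006]
0.2 [-0.     -0.0262  0.0026]
0.3 [-0.     -0.039   0.0058]
0.4 [-0.     -0.0514  0.0103]
0.5 [-0.     -0.0633  0.0161]
0.6 [-0.     -0.0746  0.023 ]
0.7 [-0.     -0.0851  0.0309]
0.8 [-0.     -0.0947  0.0399]
0.9 [-0.     -0.1035  0.0498]
1.0 [-0.     -0.1112  0.0605]
1.1 [-0.     -0.1177  0.072 ]
1.2 [-0.     -0.1231  0.084 ]
1.3 [-0.     -0.1273  0.0965]
1.4 [-0.     -0.1302  0.1094]
1.5 [-0.     -0.1318  0.1225]
1.6 [-0.     -0.1321  0.1357]
```

Emit:
drive_tool([
  {"rx":0,"ry":0,"rz":0,"x":0,"y":-0.013,"z":-0.002,"fingers":0.0},
  {"rx":0,"ry":0,"rz":0,"x":0,"y":-0.026,"z":0.001,"fingers":0.0},
  {"rx":0,"ry":0,"rz":0,"x":0,"y":-0.039,"z":0.005,"fingers":0.0},
  {"rx":0,"ry":0,"rz":0,"x":0,"y":-0.051,"z":0.01,"fingers":0.0},
  {"rx":0,"ry":0,"rz":0,"x":0,"y":-0.063,"z":0.016,"fingers":0.0},
])

```text
time: 20.75
ee_pos: [0.4542, 0.2063, 0.1985]
eef_rot: [0.592, 0.806, 0.0, 0.0]
ft_force: [2.2, 3.5, 1.5]
width: 0.0136
```

```bash
python3 go.py 17.4 .5156 .2251 .215
python3 - <<'E'
from h import *
d=cam("side","s10");crop(d,310,200,80,5,"c10")
E
```

```text
t 20.75 tcp [0.4542 0.2063 0.1985] w 0.0136 F [2.2 3.5 1.5]
[0.5156, 0.2251, 0.215] xyz [-0.0004  0.0642 -0.0165] rot [ 0.0001 -0.      0.    ]
```

View pics/c10.png

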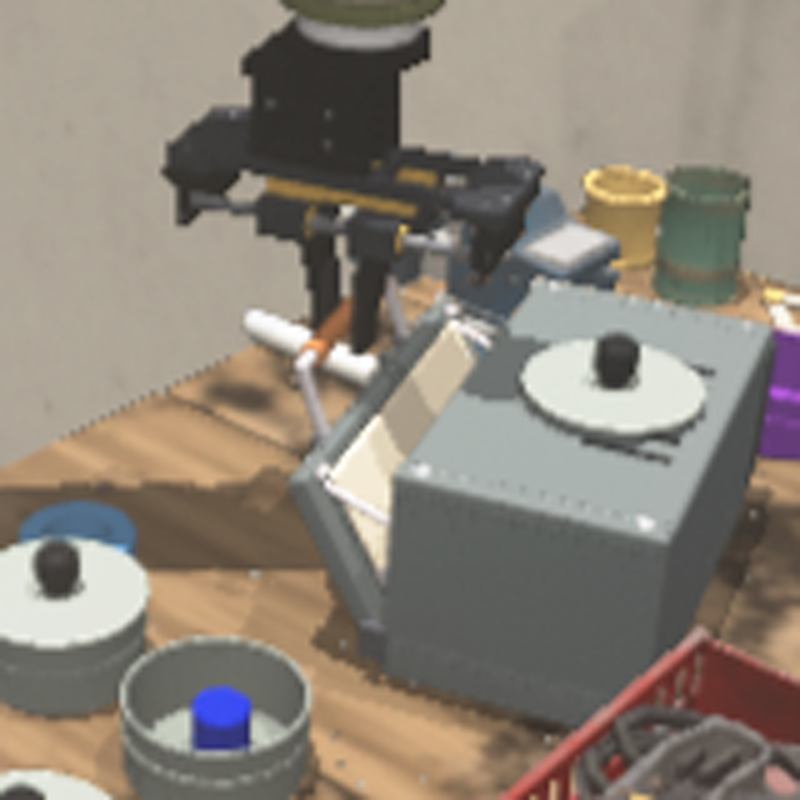

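Emit:
drive_tool([
  {"rx":0,"ry":0,"rz":0,"x":0,"y":-0.0113,"z":0.007,"fingers":0.0},
  {"rx":0,"ry":0,"rz":0,"x":0,"y":-0.0218,"z":0.015,"fingers":0.0},
  {"rx":0,"ry":0,"rz":0,"x":0,"y":-0.0315,"z":0.024,"fingers":0.0},
  {"rx":0,"ry":0,"rz":0,"x":0,"y":-0.04,"z":0.034,"fingers":0.0},
  {"rx":0,"ry":0,"rz":0,"x":0,"y":-0.048,"z":0.0445,"fingers":0.0},
  {"rx":0,"ry":0,"rz":0,"x":0,"y":-0.0545,"z":0.056,"fingers":0.0},
])

```text
time: 21.55
ee_pos: [0.4026, 0.1899, 0.1421]
eef_rot: [0.592, 0.806, 0.0, 0.0]
ft_force: [4.4, 6.1, -0.1]
width: 0.0138
```

Emit:
drive_tool([
  {"rx":0,"ry":0,"rz":0,"x":0,"y":-0.0055,"z":0.012,"fingers":0.0},
  {"rx":0,"ry":0,"rz":0,"x":0,"y":-0.0095,"z":0.0245,"fingers":0.0},
  {"rx":0,"ry":0,"rz":0,"x":0,"y":-0.0125,"z":0.0375,"fingers":0.0},
  {"rx":0,"ry":0,"rz":0,"x":0,"y":-0.014,"z":0.0505,"fingers":0.0},
  {"rx":0,"ry":0,"rz":0,"x":0,"y":-0.014,"z":0.0505,"fingers":0.0},
])

```text
time: 22.18
ee_pos: [0.3901, 0.1859, 0.0917]
eef_rot: [0.592, 0.806, 0.001, 0.0]
ft_force: [8.8, 5.6, -6.3]
width: 0.0131
```

```bash
python3 go.py 17.4 .5156 .2251 .215
python3 - <<'E'
from h import *
d=cam("side","s11");crop(d,300,200,80,5,"c11")
E
```

```text
t 22.18 tcp [0.3901 0.1859 0.0917] w 0.0131 F [ 8.8  5.6 -6.3]
[0.5156, 0.2251, 0.215] xyz [-0.      0.1317 -0.123 ] rot [ 0.0003 -0.0001  0.    ]
```

View pics/c11.png

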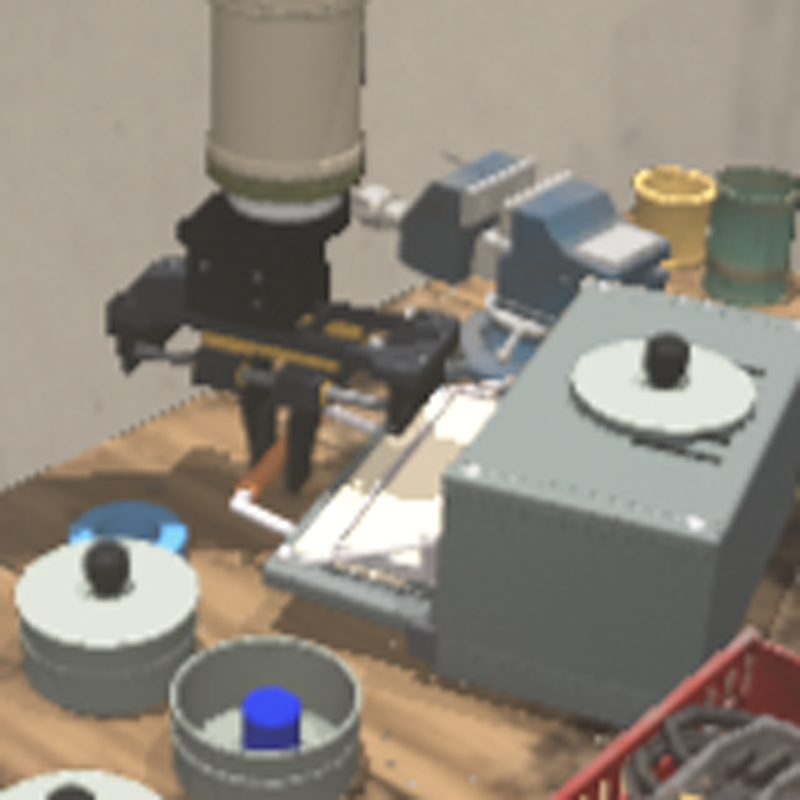

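Emit:
drive_tool([
  {"rx":0,"ry":0,"rz":0,"x":0,"y":0.001,"z":0.004,"fingers":0.0},
  {"rx":0,"ry":0,"rz":0,"x":0,"y":0.001,"z":0.004,"fingers":0.0},
  {"rx":0,"ry":0,"rz":0,"x":0,"y":0.001,"z":0.003,"fingers":0.3},
  {"rx":0,"ry":0,"rz":0,"x":0,"y":0.001,"z":0.0,"fingers":0.3},
  {"rx":0,"ry":0,"rz":0,"x":0,"y":0.001,"z":0.0,"fingers":0.3},
  {"rx":0,"ry":0,"rz":0,"x":0,"y":0.0,"z":-0.05,"fingers":0.3},
  {"rx":0,"ry":0,"rz":0,"x":0,"y":0.0,"z":-0.11,"fingers":0.3},
  {"rx":0,"ry":0,"rz":0,"x":0,"y":0.0,"z":-0.16,"fingers":0.5},
  {"rx":0,"ry":0,"rz":0,"x":0,"y":0.0,"z":-0.16,"fingers":0.5},
])

```text
time: 23.35
ee_pos: [0.3909, 0.1859, 0.2549]
eef_rot: [0.593, 0.806, 0.001, 0.004]
ft_force: [0.4, -0.9, -0.6]
width: 0.0383
```

```bash
python3 go.py -72.6 .5395 .0065 .2
python3 - <<'E'
from h import *
d=cam("side","s12");crop(d,300,220,100,6,"c12"); W=cloud(d)
yaw=np.radians(17.4); c,s=np.cos(yaw),np.sin(yaw); O=np.array([.5957,.2501])
D=W[...,:2]-O; kx=D[...,0]*c+D[...,1]*s; ky=-D[...,0]*s+D[...,1]*c
m=(abs(ky)<.08)&(kx<-.06)&(kx>-.25)&(W[...,2]<.08)
for a in np.arange(-.23,-.06,.01):
    mm=m&(abs(kx-a)<.005); z=W[...,2][mm]; print(round(a,3),len(z),np.percentile(z,[5,50,95]) if len(z) else '')
for y in [.0]:
  for c_ in ["side"]:
    for f in nets.find_in("tray",c_)+nets.find_in("blue1",c_)+nets.find_in("door_handle",c_): print(f["centre"],f["confidence"])
E
```

```text
t 23.35 tcp [0.3909 0.1859 0.2549] w 0.0383 F [ 0.4 -0.9 -0.6]
[0.5395, 0.0065, 0.2] xyz [-0.2153  0.0881  0.0565] rot [ 0.0013 -0.      0.2498]
-0.23 79 [0.0002 0.0018 0.0039]
-0.22 123 [0.0005 0.0029 0.0479]
-0.21 187 [0.0006 0.0379 0.0482]
-0.2 61 [0.0003 0.0033 0.0418]
-0.19 22 [0.001  0.0366 0.0389]
-0.18 14 [-0.      0.0339  0.0399]
-0.17 78 [0.0427 0.0447 0.0466]
-0.16 104 [0.0461 0.048  0.0498]
-0.15 58 [0.0462 0.0476 0.0496]
-0.14 116 [0.0514 0.0537 0.0581]
-0.13 105 [0.0514 0.0528 0.0547]
-0.12 98 [0.0509 0.053  0.0547]
-0.11 39 [0.0511 0.0524 0.0538]
-0.1 8 [0.0523 0.053  0.0544]
-0.09 0 
-0.08 0 
-0.07 0 
[0.5454, 0.0042, 0.0328] 0.58
[0.459, 0.1331, 0.0477] 0.86
```

View pics/c12.png

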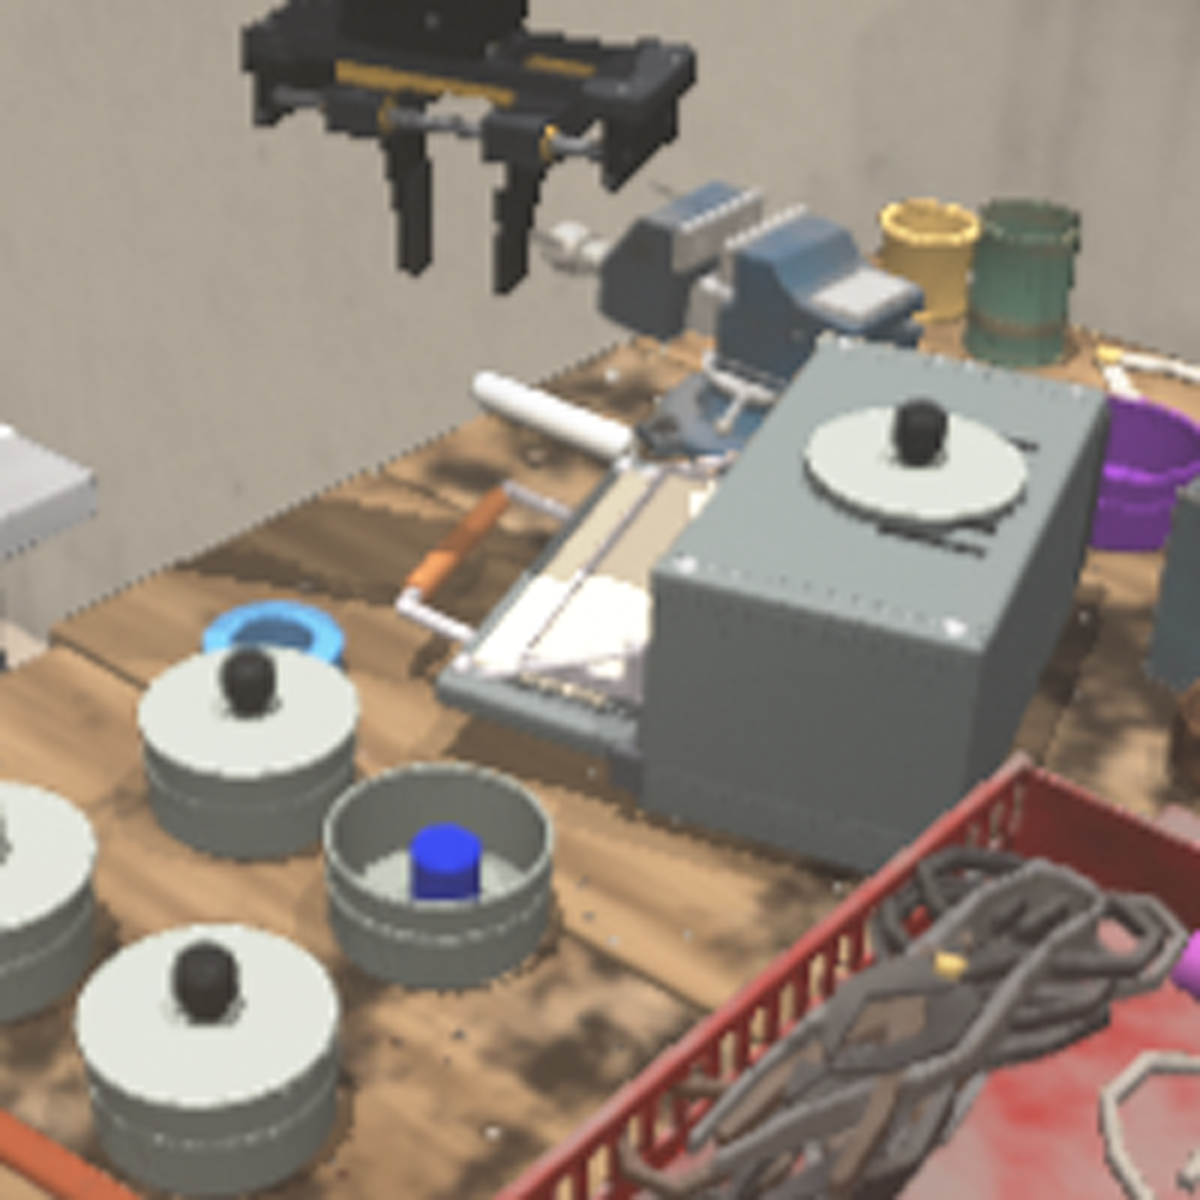

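Emit:
drive_tool([
  {"rx":0,"ry":0,"rz":0.25,"x":-0.215,"y":0.088,"z":0.03,"fingers":0.5},
  {"rx":0,"ry":0,"rz":0.25,"x":-0.215,"y":0.088,"z":0.03,"fingers":0.5},
  {"rx":0,"ry":0,"rz":0.25,"x":-0.215,"y":0.088,"z":0.03,"fingers":0.5},
  {"rx":0,"ry":0,"rz":0.25,"x":-0.215,"y":0.088,"z":0.03,"fingers":0.5},
  {"rx":0,"ry":0,"rz":0.25,"x":-0.215,"y":0.088,"z":0.03,"fingers":0.5},
  {"rx":0,"ry":0,"rz":0.25,"x":-0.215,"y":0.088,"z":0.03,"fingers":0.5},
  {"rx":0,"ry":0,"rz":0.25,"x":-0.215,"y":0.088,"z":0.05,"fingers":0.5},
  {"rx":0,"ry":0,"rz":0.25,"x":-0.215,"y":0.088,"z":0.05,"fingers":0.5},
  {"rx":0,"ry":0,"rz":0.25,"x":-0.215,"y":0.088,"z":0.05,"fingers":0.5},
  {"rx":0,"ry":0,"rz":0.25,"x":-0.215,"y":0.088,"z":0.05,"fingers":0.5},
  {"rx":0,"ry":0,"rz":0.25,"x":-0.215,"y":0.088,"z":0.05,"fingers":0.5},
])

```text
time: 24.92
ee_pos: [0.5374, 0.0072, 0.201]
eef_rot: [0.988, 0.152, -0.001, -0.0]
ft_force: [0.5, -0.1, 0.5]
width: 0.0434
```

```bash
cat > chunk.py <<'E'
import sys
from h import *
x,y=float(sys.argv[1]),float(sys.argv[2])
d=cam("wrist",sys.argv[3]); W=cloud(d); C=d["color"].astype(int)
near=np.hypot(W[...,0]-x,W[...,1]-y)<.05
bl=(C[...,2]>C[...,0]+50)&(C[...,2]>C[...,1]+50)
m=near&bl; z=W[...,2][m]; print("blue n",m.sum(),"z",np.percentile(z,[5,50,95]))
t=m&(W[...,2]>np.percentile(z,97)-.006)
(cc,rad)=cv2.minEnclosingCircle((W[t][:,:2]*1000).astype(np.float32)); print("top centre",np.array(cc),rad,"mean",W[t][:,:2].mean(0))
rim=near&(abs(W[...,2]-.046)<.004)&~bl
rim=(np.hypot(W[...,0]-x,W[...,1]-y)<.06)&(abs(W[...,2]-.046)<.003)&~bl
Q=W[rim][:,:2]; A=np.c_[2*Q,np.ones(len(Q))]; b=(Q**2).sum(1); sol=np.linalg.lstsq(A,b,rcond=None)[0]; print("rim",sol[:2],np.sqrt(sol[2]+sol[0]**2+sol[1]**2),len(Q))
E
python3 chunk.py .5395 .0065 w13;  python3 go.py -72.6 .5395 .0065 .2
```

```text
blue n 1117 z [0.0167 0.0351 0.0363]
top centre [539.3552  10.807 ] 14.98987865447998 mean [0.5403 0.011 ]
rim [0.5409 0.0052] 0.04493789411355097 1485
t 24.98 tcp [0.5376 0.0071 0.2013] w 0.0437 F [ 0.2 -0.4  0.7]
[0.5395, 0.0065, 0.2] xyz [0.0017 0.0012 0.0013] rot [-0.0002  0.0002  0.0003]
```

View pics/w13.png

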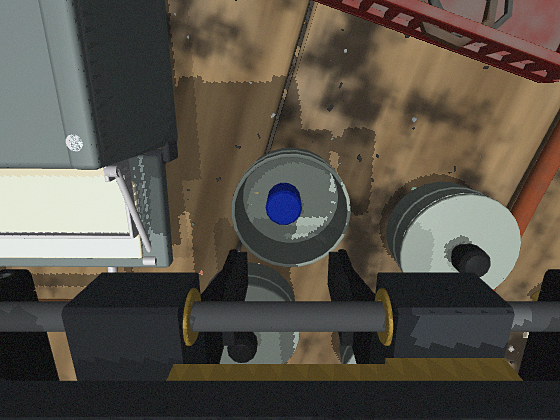

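Emit:
drive_tool([
  {"rx":0,"ry":0,"rz":0,"x":0.0025,"y":-0.001,"z":0.05,"fingers":0.475},
  {"rx":0,"ry":0,"rz":0,"x":0.0025,"y":-0.001,"z":0.075,"fingers":0.475},
  {"rx":0,"ry":0,"rz":0,"x":0.0025,"y":-0.001,"z":0.078,"fingers":0.475},
])

```text
time: 25.35
ee_pos: [0.5389, 0.0085, 0.1225]
eef_rot: [0.988, 0.152, -0.002, -0.001]
ft_force: [0.7, 0.8, -0.1]
width: 0.0415
```

```bash
python3 go.py -72.6 .5398 .0085 .086; python3 chunk.py .5395 .0065 w14
```

```text
t 25.35 tcp [0.5389 0.0085 0.1225] w 0.0415 F [ 0.7  0.8 -0.1]
[0.5398, 0.0085, 0.086] xyz [0.001  0.0004 0.0365] rot [-0.0003  0.0005  0.0002]
blue n 2374 z [0.0117 0.0349 0.0362]
top centre [539.6409  10.9166] 14.956825256347656 mean [0.5408 0.0113]
rim [0.5412 0.0053] 0.04482879495621226 1681
```

View pics/w14.png

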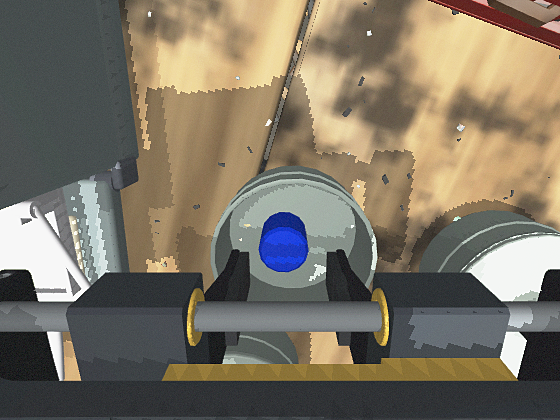

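Emit:
drive_tool([
  {"rx":0,"ry":0,"rz":0,"x":0.001,"y":0.0,"z":0.012,"fingers":0.475},
  {"rx":0,"ry":0,"rz":0,"x":0.001,"y":0.0,"z":0.024,"fingers":0.475},
  {"rx":0,"ry":0,"rz":0,"x":0.001,"y":0.0,"z":0.036,"fingers":0.475},
  {"rx":0,"ry":0,"rz":0,"x":0.001,"y":0.0,"z":0.036,"fingers":0.475},
])

```text
time: 25.9
ee_pos: [0.5403, 0.0088, 0.0871]
eef_rot: [0.988, 0.151, -0.001, -0.0]
ft_force: [1.1, -0.3, -0.4]
width: 0.0414
```

Close, then lift a little.

Emit:
drive_tool([
  {"rx":0,"ry":0,"rz":0,"x":0,"y":0.0,"z":0.001,"fingers":0.2},
  {"rx":0,"ry":0,"rz":0,"x":0,"y":0.0,"z":0.001,"fingers":0.2},
  {"rx":0,"ry":0,"rz":0,"x":0,"y":0.0,"z":0.001,"fingers":0.2},
  {"rx":0,"ry":0,"rz":0,"x":0,"y":0.0,"z":-0.03,"fingers":0.2},
  {"rx":0,"ry":0,"rz":0,"x":0,"y":0.0,"z":-0.08,"fingers":0.2},
  {"rx":0,"ry":0,"rz":0,"x":0,"y":0.0,"z":-0.12,"fingers":0.2},
  {"rx":0,"ry":0,"rz":0,"x":0,"y":0.0,"z":-0.12,"fingers":0.2},
], squeeze=30)

```text
time: 26.78
ee_pos: [0.5423, 0.0091, 0.2113]
eef_rot: [0.989, 0.151, 0.003, 0.001]
ft_force: [0.7, -0.0, -0.2]
width: 0.0291
```

```bash
python3 go.py -72.6 .4648 .2667 .2 .4648 .2667 .136
python3 - <<'E'
from h import *
d=cam("side","s15");crop(d,270,220,80,5,"c15")
E
```

```text
t 26.77 tcp [0.5423 0.0091 0.2113] w 0.0291 F [ 0.7 -0.  -0.2]
[0.4648, 0.2667, 0.2] xyz [ 0.003  -0.269   0.0106] rot [ 0.0004 -0.0008 -0.    ]
[0.4648, 0.2667, 0.136] xyz [ 0.0027 -0.2692  0.0746] rot [ 0.0004 -0.0008 -0.    ]
```

View pics/c15.png

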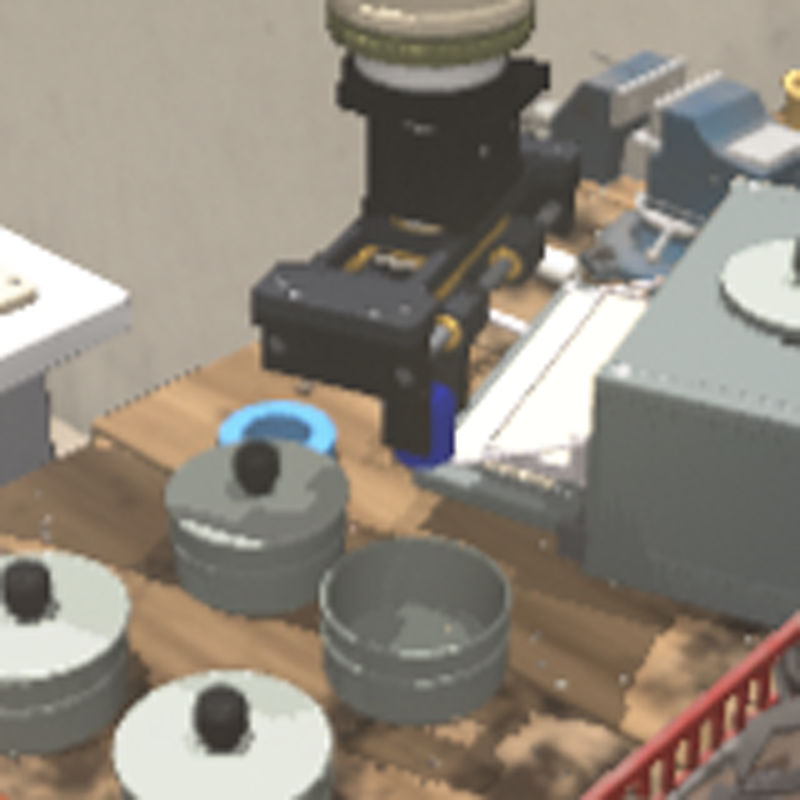

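Emit:
drive_tool([
  {"rx":0,"ry":0,"rz":0,"x":0.001,"y":-0.06,"z":0.005,"fingers":0.2},
  {"rx":0,"ry":0,"rz":0,"x":0.003,"y":-0.12,"z":0.01,"fingers":0.2},
  {"rx":0,"ry":0,"rz":0,"x":0.003,"y":-0.18,"z":0.01,"fingers":0.2},
  {"rx":0,"ry":0,"rz":0,"x":0.003,"y":-0.23,"z":0.01,"fingers":0.2},
  {"rx":0,"ry":0,"rz":0,"x":0.003,"y":-0.269,"z":0.01,"fingers":0.2},
  {"rx":0,"ry":0,"rz":0,"x":0.003,"y":-0.269,"z":0.01,"fingers":0.2},
  {"rx":0,"ry":0,"rz":0,"x":0.003,"y":-0.269,"z":0.01,"fingers":0.2},
  {"rx":0,"ry":0,"rz":0,"x":0.003,"y":-0.269,"z":0.045,"fingers":0.2},
  {"rx":0,"ry":0,"rz":0,"x":0.003,"y":-0.269,"z":0.06,"fingers":0.2},
  {"rx":0,"ry":0,"rz":0,"x":0.003,"y":-0.269,"z":0.06,"fingers":0.2},
])

```text
time: 28.08
ee_pos: [0.4631, 0.2653, 0.1472]
eef_rot: [0.989, 0.151, -0.001, 0.0]
ft_force: [0.5, 1.2, -0.8]
width: 0.0289
```

```bash
python3 go.py -72.6 .4648 .2667 .2 .4648 .2667 .136
python3 - <<'E'
from h import *
d=cam("side","s16");crop(d,290,220,80,5,"c16")
d=cam("wrist","w16")
E
```

```text
t 28.07 tcp [0.4631 0.2653 0.1472] w 0.0289 F [ 0.5  1.2 -0.8]
[0.4648, 0.2667, 0.2] xyz [ 0.0019 -0.0008 -0.0528] rot [ 0.0001  0.0004 -0.0002]
[0.4648, 0.2667, 0.136] xyz [ 0.0021 -0.0008  0.0112] rot [ 0.0001  0.0004 -0.0002]
```

View pics/c16.png

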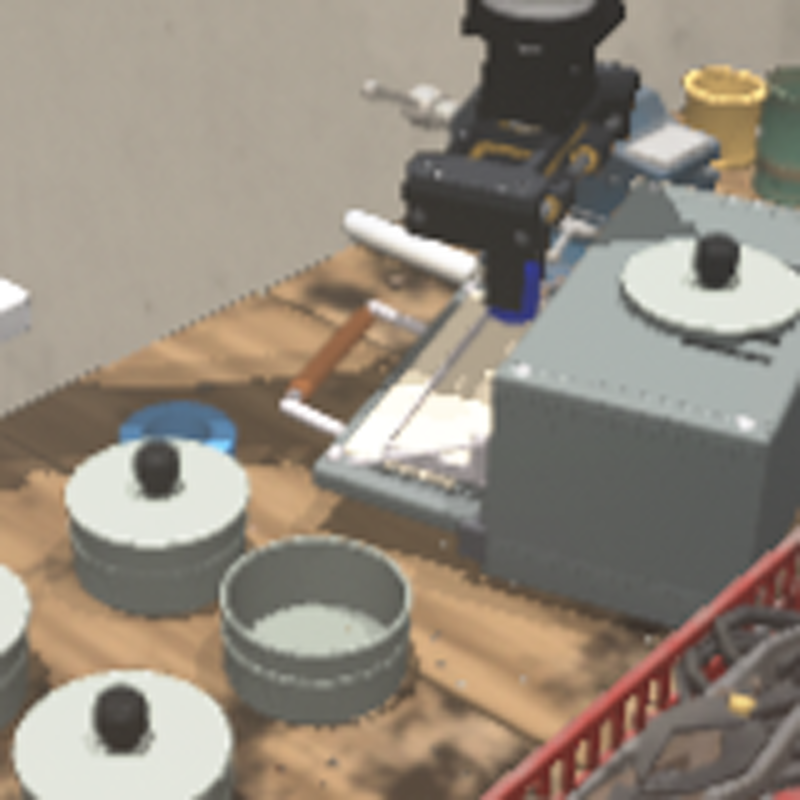

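View pics/w16.png

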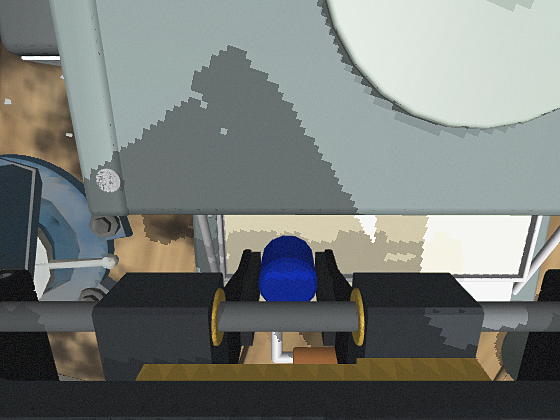

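Run:
```python
from h import *
d=cam("side");d2=cam("top")
s=monitor.read_state(); R0=R.from_quat(s["eef_rot"]); p=np.array(s["ee_pos"])
for dd in (d,d2):
    W=cloud(dd); m=(W[...,1]>.28)&(W[...,1]<.6)&(W[...,0]>.3)&(W[...,0]<.6)&(W[...,2]>.06)&(W[...,2]<.3)
    m=(W[...,1]>.28)&(W[...,1]<.6)&(W[...,0]>.3)&(W[...,0]<.57)&(W[...,2]>.08)&(W[...,2]<.3)
    C=dd["color"].astype(int); blue=(C[...,2]>C[...,0]+15)
    Q=W[m]; t=R0.inv().apply(Q-p)
    for zlo in (.08,.1,.12,.14,.16):
        k=(Q[:,2]>=zlo)&(Q[:,2]<zlo+.02); 
        if k.sum(): 
            j=np.where(k)[0][np.argsort(-t[k][:,1])[:3]]; print(zlo,k.sum(),"closest y_tool",t[j][:,:2].round(3).tolist())
```

```text
0.08 114 closest y_tool [[0.006, -0.013], [0.009, -0.014], [0.009, -0.015]]
0.1 199 closest y_tool [[0.009, -0.012], [0.008, -0.014], [0.008, -0.014]]
0.12 284 closest y_tool [[0.081, 0.009], [0.084, 0.007], [0.075, 0.007]]
0.14 19 closest y_tool [[0.103, 0.018], [0.036, -0.017], [-0.009, -0.017]]
0.16 112 closest y_tool [[0.027, -0.007], [0.023, -0.008], [0.032, -0.008]]
0.08 213 closest y_tool [[0.042, -0.142], [0.039, -0.143], [0.045, -0.143]]
0.1 672 closest y_tool [[0.139, -0.09], [0.14, -0.093], [0.135, -0.093]]
0.12 449 closest y_tool [[-0.008, -0.159], [-0.01, -0.161], [-0.007, -0.163]]
0.14 5 closest y_tool [[-0.037, -0.034], [-0.037, -0.036], [-0.035, -0.078]]
0.16 55 closest y_tool [[-0.035, -0.031], [-0.038, -0.031], [-0.034, -0.033]]
```

Emit:
drive_tool([
  {"rx":0,"ry":0,"rz":0,"x":0.001,"y":-0.001,"z":0.006,"fingers":0.2},
  {"rx":0,"ry":0,"rz":0,"x":0.001,"y":-0.001,"z":0.01,"fingers":0.2},
  {"rx":0,"ry":0,"rz":0,"x":0.001,"y":-0.001,"z":0.0115,"fingers":0.2},
  {"rx":0,"ry":0,"rz":0,"x":0.001,"y":-0.001,"z":0.0115,"fingers":0.2},
])

```text
time: 28.78
ee_pos: [0.4638, 0.2677, 0.1365]
eef_rot: [0.988, 0.151, -0.0, 0.0]
ft_force: [-0.3, -0.2, -1.7]
width: 0.0291
```

Emit:
drive_tool([
  {"rx":0,"ry":0,"rz":0,"x":0,"y":0,"z":0.001,"fingers":0.2},
  {"rx":0,"ry":0,"rz":0,"x":0,"y":0,"z":0.002,"fingers":0.2},
  {"rx":0,"ry":0,"rz":0,"x":0,"y":0,"z":0.002,"fingers":0.2},
])

```text
time: 29.15
ee_pos: [0.464, 0.2677, 0.1349]
eef_rot: [0.988, 0.151, 0.0, 0.0]
ft_force: [-0.4, -0.9, 1.5]
width: 0.0288
```

Emit:
drive_tool([
  {"rx":0,"ry":0,"rz":0,"x":0,"y":0,"z":0,"fingers":0.38},
  {"rx":0,"ry":0,"rz":0,"x":0,"y":0,"z":0,"fingers":0.43},
  {"rx":0,"ry":0,"rz":0,"x":0,"y":0,"z":0,"fingers":0.43},
  {"rx":0,"ry":0,"rz":0,"x":0,"y":0,"z":-0.02,"fingers":0.43},
  {"rx":0,"ry":0,"rz":0,"x":0,"y":0,"z":-0.07,"fingers":0.5},
  {"rx":0,"ry":0,"rz":0,"x":0,"y":0,"z":-0.11,"fingers":0.58},
  {"rx":0,"ry":0,"rz":0,"x":0,"y":0,"z":-0.11,"fingers":0.58},
])

```text
time: 30.02
ee_pos: [0.4649, 0.269, 0.2489]
eef_rot: [0.988, 0.151, 0.003, -0.001]
ft_force: [0.0, -0.1, 0.2]
width: 0.0493
```

```bash
python3 go.py -72.6 .4245 .0112 .2 .4245 .0112 .123
python3 - <<'E'
from h import *
d=cam("side","s17");crop(d,290,220,80,5,"c17")
d=cam("wrist");W=cloud(d)
E
```

```text
t 30.02 tcp [0.4649 0.269  0.2489] w 0.0493 F [ 0.  -0.1  0.2]
[0.4245, 0.0112, 0.2] xyz [-0.116   0.2339  0.048 ] rot [-0.0001 -0.001   0.    ]
[0.4245, 0.0112, 0.123] xyz [-0.1165  0.2339  0.125 ] rot [-0.0001 -0.001   0.    ]
```

View pics/c17.png

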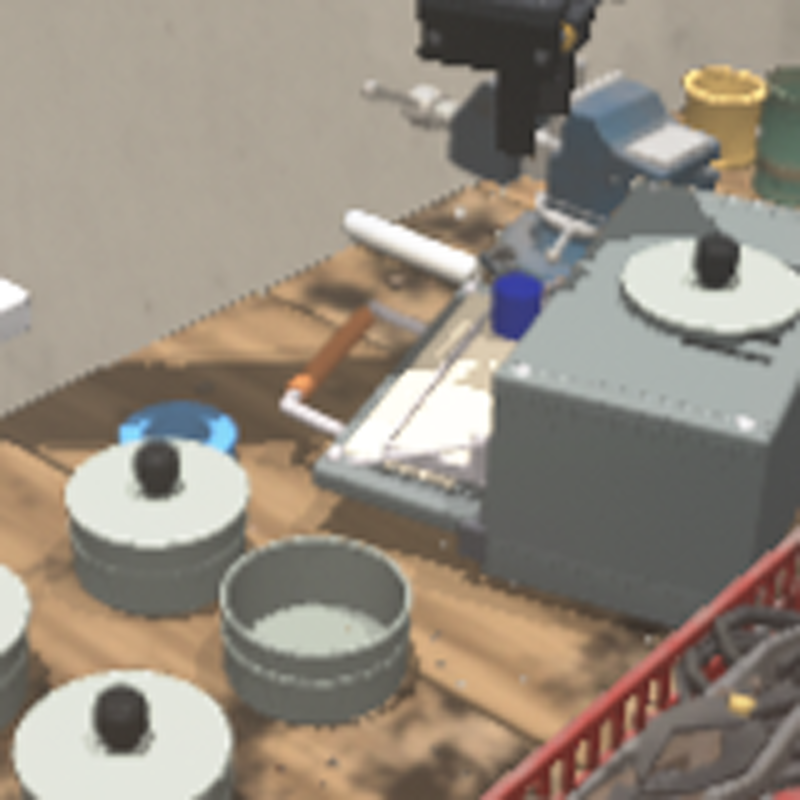

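Emit:
drive_tool([
  {"rx":0,"ry":0,"rz":0,"x":-0.116,"y":0.234,"z":0.0,"fingers":0.58},
  {"rx":0,"ry":0,"rz":0,"x":-0.116,"y":0.234,"z":0.0,"fingers":0.58},
  {"rx":0,"ry":0,"rz":0,"x":-0.116,"y":0.234,"z":0.0,"fingers":0.58},
  {"rx":0,"ry":0,"rz":0,"x":-0.116,"y":0.234,"z":0.0,"fingers":0.58},
  {"rx":0,"ry":0,"rz":0,"x":-0.116,"y":0.234,"z":0.03,"fingers":0.58},
  {"rx":0,"ry":0,"rz":0,"x":-0.116,"y":0.234,"z":0.045,"fingers":0.58},
  {"rx":0,"ry":0,"rz":0,"x":-0.116,"y":0.234,"z":0.045,"fingers":0.58},
])

```text
time: 31.0
ee_pos: [0.4226, 0.0109, 0.1987]
eef_rot: [0.988, 0.152, -0.001, -0.001]
ft_force: [-0.3, 0.6, 0.9]
width: 0.0508
```

```bash
cat > knob.py <<'E'
import sys
from h import *
x,y=float(sys.argv[1]),float(sys.argv[2])
d=cam("wrist");W=cloud(d); kk=(W[...,2]>0.066)&(W[...,2]<0.082)&(np.hypot(W[...,0]-x,W[...,1]-y)<.03); print("knob",W[kk].mean(0),kk.sum())
E
python3 knob.py .4245 .0112;   python3 go.py -72.6 .4245 .0112 .2 .4245 .0112 .123
```

```text
knob [0.4269 0.0109 0.0742] 877
t 31.05 tcp [0.4231 0.0111 0.1995] w 0.051 F [ 0.2 -0.1  0.2]
[0.4245, 0.0112, 0.2] xyz [ 0.0013  0.0003 -0.0005] rot [-0.0002  0.0001  0.0004]
[0.4245, 0.0112, 0.123] xyz [0.0014 0.0004 0.0765] rot [-0.0002  0.0001  0.0004]
```

Emit:
drive_tool([
  {"rx":0,"ry":0,"rz":0,"x":0.002,"y":0,"z":0.05,"fingers":0.58},
  {"rx":0,"ry":0,"rz":0,"x":0.002,"y":0,"z":0.074,"fingers":0.58},
  {"rx":0,"ry":0,"rz":0,"x":0.002,"y":0,"z":0.077,"fingers":0.58},
  {"rx":0,"ry":0,"rz":0,"x":0.002,"y":0,"z":0.077,"fingers":0.1},
  {"rx":0,"ry":0,"rz":0,"x":0.002,"y":0,"z":0.077,"fingers":0.1},
  {"rx":0,"ry":0,"rz":0,"x":0.002,"y":0,"z":0.077,"fingers":0.1},
  {"rx":0,"ry":0,"rz":0,"x":0.002,"y":0,"z":0.077,"fingers":0.1},
  {"rx":0,"ry":0,"rz":0,"x":0.002,"y":0,"z":0.05,"fingers":0.1},
  {"rx":0,"ry":0,"rz":0,"x":0.002,"y":0,"z":0.0,"fingers":0.1},
  {"rx":0,"ry":0,"rz":0,"x":0.002,"y":0,"z":-0.01,"fingers":0.1},
  {"rx":0,"ry":0,"rz":0,"x":0.002,"y":0,"z":-0.01,"fingers":0.1},
])

```text
time: 32.42
ee_pos: [0.4252, 0.0099, 0.2097]
eef_rot: [0.989, 0.151, 0.0, 0.001]
ft_force: [0.0, 0.1, -2.0]
width: 0.023
```

```bash
python3 go.py -72.6 .540 .006 .2 .540 .006 .123
```

```text
t 32.42 tcp [0.4252 0.0099 0.2097] w 0.023 F [ 0.   0.1 -2. ]
[0.54, 0.006, 0.2] xyz [0.1084 0.038  0.0098] rot [ 0.0002 -0.0001 -0.0001]
[0.54, 0.006, 0.123] xyz [0.1083 0.0379 0.0868] rot [ 0.0002 -0.0001 -0.0001]
```

Emit:
drive_tool([
  {"rx":0,"ry":0,"rz":0,"x":0.055,"y":0.02,"z":0,"fingers":0.1},
  {"rx":0,"ry":0,"rz":0,"x":0.1085,"y":0.038,"z":0,"fingers":0.1},
  {"rx":0,"ry":0,"rz":0,"x":0.1085,"y":0.038,"z":0,"fingers":0.1},
  {"rx":0,"ry":0,"rz":0,"x":0.1085,"y":0.038,"z":0.03,"fingers":0.1},
  {"rx":0,"ry":0,"rz":0,"x":0.1085,"y":0.038,"z":0.06,"fingers":0.1},
  {"rx":0,"ry":0,"rz":0,"x":0.1085,"y":0.038,"z":0.075,"fingers":0.1},
  {"rx":0,"ry":0,"rz":0,"x":0.1085,"y":0.038,"z":0.075,"fingers":0.1},
])

```text
time: 33.3
ee_pos: [0.539, 0.0066, 0.1337]
eef_rot: [0.988, 0.152, -0.001, -0.0]
ft_force: [-0.1, -1.0, 0.1]
width: 0.0234
```

```bash
python3 go.py -72.6 .540 .006 .123;python3 - <<'E'
from h import *
d=cam("side","s18");crop(d,260,260,50,8,"c18")
E
```

```text
t 33.3 tcp [0.539  0.0066 0.1337] w 0.0234 F [-0.1 -1.   0.1]
[0.54, 0.006, 0.123] xyz [0.0008 0.0009 0.0107] rot [-0.0001  0.0003  0.0001]
```

View pics/c18.png

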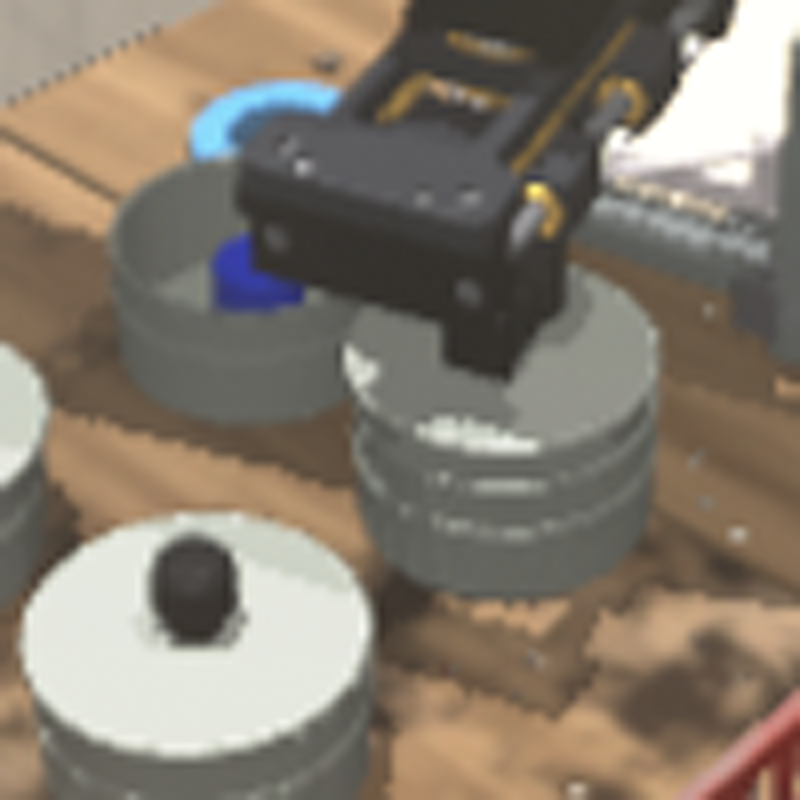

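Emit:
drive_tool([
  {"rx":0,"ry":0,"rz":0,"x":0,"y":0,"z":0.006,"fingers":0.1},
  {"rx":0,"ry":0,"rz":0,"x":0,"y":0,"z":0.0105,"fingers":0.1},
  {"rx":0,"ry":0,"rz":0,"x":0,"y":0,"z":0.0105,"fingers":0.1},
  {"rx":0,"ry":0,"rz":0,"x":0,"y":0,"z":0.011,"fingers":0.3},
  {"rx":0,"ry":0,"rz":0,"x":0,"y":0,"z":0.01,"fingers":0.58},
  {"rx":0,"ry":0,"rz":0,"x":0,"y":0,"z":0.01,"fingers":0.58},
  {"rx":0,"ry":0,"rz":0,"x":0,"y":0,"z":-0.04,"fingers":0.58},
  {"rx":0,"ry":0,"rz":0,"x":0,"y":0,"z":-0.07,"fingers":0.5},
  {"rx":0,"ry":0,"rz":0,"x":0,"y":0,"z":-0.07,"fingers":0.475},
])

```text
time: 34.48
ee_pos: [0.5412, 0.0067, 0.207]
eef_rot: [0.988, 0.151, 0.002, 0.001]
ft_force: [-0.1, -0.6, -1.0]
width: 0.0429
```

```bash
python3 go.py -72.6 .424 .011 .2;  python3 knob.py .540 .006; python3 chunk.py .424 .011 w19
python3 - <<'E'
from h import *
d=cam("side","s19");crop(d,260,260,50,8,"c19")
E
```

```text
t 34.48 tcp [0.5412 0.0067 0.207 ] w 0.0429 F [-0.1 -0.6 -1. ]
[0.424, 0.011, 0.2] xyz [-0.1106 -0.0392  0.0065] rot [ 0.0003 -0.0006 -0.    ]
knob [0.5416 0.0061 0.0742] 813
blue n 111 z [0.0066 0.0154 0.0358]
top centre [415.0136   7.1392] 6.056097984313965 mean [0.414  0.0074]
rim [0.4249 0.0104] 0.0444510822191687 300
```

View pics/c19.png

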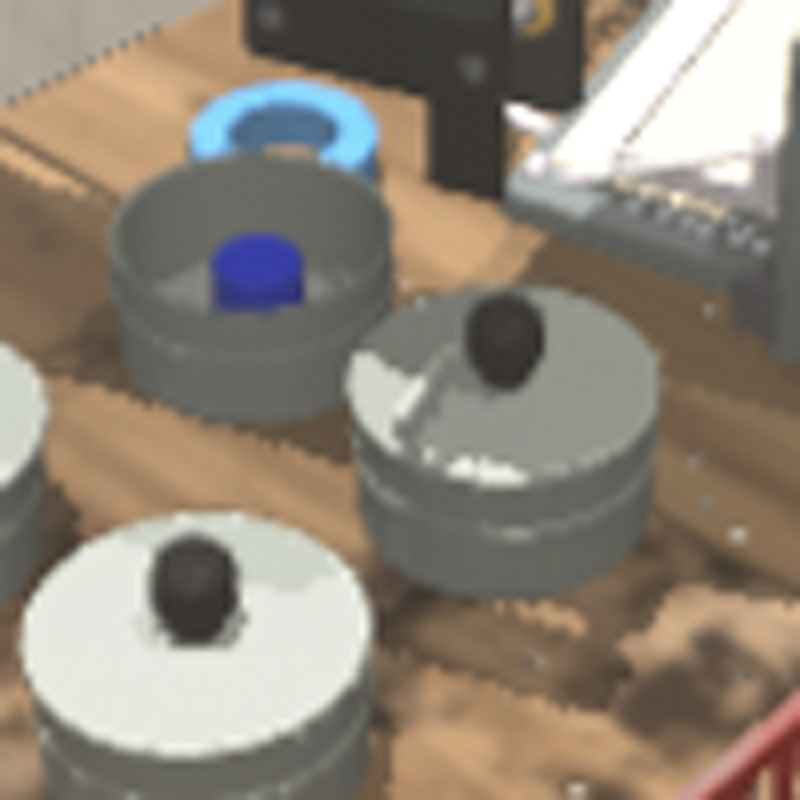

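Lid seated (knob at z 0.074). Now above the second open tub.

Emit:
drive_tool([
  {"rx":0,"ry":0,"rz":0,"x":-0.055,"y":-0.02,"z":0,"fingers":0.475},
  {"rx":0,"ry":0,"rz":0,"x":-0.11,"y":-0.039,"z":0.006,"fingers":0.475},
  {"rx":0,"ry":0,"rz":0,"x":-0.11,"y":-0.039,"z":0.006,"fingers":0.475},
  {"rx":0,"ry":0,"rz":0,"x":-0.11,"y":-0.039,"z":0.006,"fingers":0.475},
])

```text
time: 35.12
ee_pos: [0.4236, 0.0103, 0.1986]
eef_rot: [0.989, 0.151, 0.0, 0.0]
ft_force: [0.8, 0.2, -0.1]
width: 0.0413
```

```bash
python3 chunk.py .424 .011 w20; python3 go.py -72.6 .424 .011 .2 .424 .011 .0865
```

```text
blue n 1128 z [0.015  0.035  0.0363]
top centre [424.6925  12.1953] 15.012876510620117 mean [0.4257 0.0125]
rim [0.424  0.0112] 0.044934201392858926 1476
t 35.17 tcp [0.4241 0.0106 0.1987] w 0.0415 F [ 0.2 -0.1  0.6]
[0.424, 0.011, 0.2] xyz [ 0.     -0.0004 -0.0013] rot [-0.0001 -0.0001 -0.    ]
[0.424, 0.011, 0.0865] xyz [-0.0001 -0.0003  0.1122] rot [-0.0001 -0.0001 -0.    ]
```

View pics/w20.png

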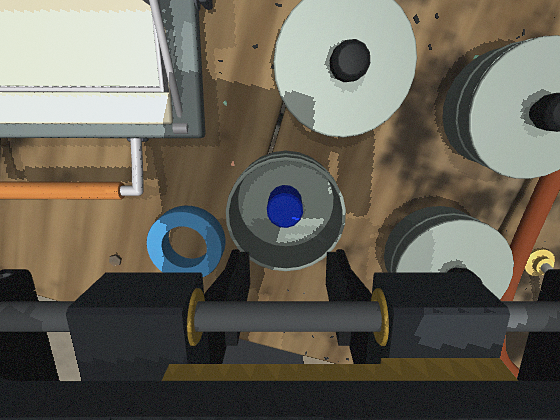

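Emit:
drive_tool([
  {"rx":0,"ry":0,"rz":0,"x":0.0005,"y":-0.001,"z":0.05,"fingers":0.475},
  {"rx":0,"ry":0,"rz":0,"x":0.0005,"y":-0.001,"z":0.08,"fingers":0.475},
  {"rx":0,"ry":0,"rz":0,"x":0.0005,"y":-0.001,"z":0.095,"fingers":0.475},
  {"rx":0,"ry":0,"rz":0,"x":0.0005,"y":-0.001,"z":0.105,"fingers":0.475},
  {"rx":0,"ry":0,"rz":0,"x":0.0005,"y":-0.001,"z":0.112,"fingers":0.475},
  {"rx":0,"ry":0,"rz":0,"x":0.0005,"y":-0.001,"z":0.112,"fingers":0.475},
])

```text
time: 35.92
ee_pos: [0.4237, 0.0121, 0.0865]
eef_rot: [0.988, 0.151, -0.0, -0.0]
ft_force: [-0.4, -0.5, -0.0]
width: 0.0414
```

Emit:
drive_tool([
  {"rx":0,"ry":0,"rz":0,"x":0,"y":0.0,"z":0.0,"fingers":0.2},
  {"rx":0,"ry":0,"rz":0,"x":0,"y":0.0,"z":0.0,"fingers":0.2},
  {"rx":0,"ry":0,"rz":0,"x":0,"y":0.0,"z":0.0,"fingers":0.2},
  {"rx":0,"ry":0,"rz":0,"x":0,"y":0.0,"z":-0.03,"fingers":0.2},
  {"rx":0,"ry":0,"rz":0,"x":0,"y":0.0,"z":-0.08,"fingers":0.2},
  {"rx":0,"ry":0,"rz":0,"x":0,"y":0.0,"z":-0.12,"fingers":0.2},
  {"rx":0,"ry":0,"rz":0,"x":0,"y":0.0,"z":-0.12,"fingers":0.2},
])

```text
time: 36.8
ee_pos: [0.425, 0.0117, 0.209]
eef_rot: [0.989, 0.151, 0.002, 0.002]
ft_force: [0.2, 0.2, -1.1]
width: 0.029
```

```bash
python3 go.py -72.6 .4812 .2142 .2 .4812 .2142 .136
python3 - <<'E'
from h import *
d=cam("side","s21");crop(d,270,220,80,5,"c21")
E
```

```text
t 36.8 tcp [0.425  0.0117 0.209 ] w 0.029 F [ 0.2  0.2 -1.1]
[0.4812, 0.2142, 0.2] xyz [ 0.1141 -0.1765  0.0087] rot [ 0.0007 -0.0006 -0.0001]
[0.4812, 0.2142, 0.136] xyz [ 0.1138 -0.1768  0.0727] rot [ 0.0007 -0.0006 -0.0001]
```

View pics/c21.png

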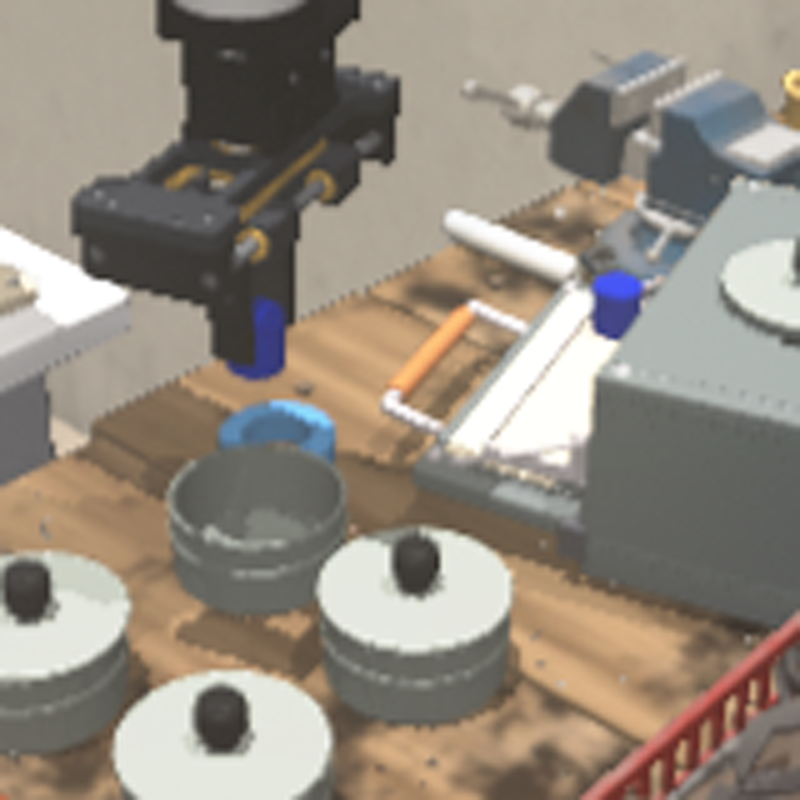

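Emit:
drive_tool([
  {"rx":0,"ry":0,"rz":0,"x":0.03,"y":-0.05,"z":0.005,"fingers":0.2},
  {"rx":0,"ry":0,"rz":0,"x":0.065,"y":-0.1,"z":0.008,"fingers":0.2},
  {"rx":0,"ry":0,"rz":0,"x":0.1,"y":-0.15,"z":0.008,"fingers":0.2},
  {"rx":0,"ry":0,"rz":0,"x":0.114,"y":-0.1765,"z":0.008,"fingers":0.2},
  {"rx":0,"ry":0,"rz":0,"x":0.114,"y":-0.1765,"z":0.008,"fingers":0.2},
  {"rx":0,"ry":0,"rz":0,"x":0.114,"y":-0.1765,"z":0.008,"fingers":0.2},
  {"rx":0,"ry":0,"rz":0,"x":0.114,"y":-0.1765,"z":0.04,"fingers":0.2},
  {"rx":0,"ry":0,"rz":0,"x":0.114,"y":-0.1765,"z":0.06,"fingers":0.2},
  {"rx":0,"ry":0,"rz":0,"x":0.114,"y":-0.1765,"z":0.06,"fingers":0.2},
  {"rx":0,"ry":0,"rz":0,"x":0.114,"y":-0.1765,"z":0.06,"fingers":0.2},
])

```text
time: 38.1
ee_pos: [0.4799, 0.2143, 0.1474]
eef_rot: [0.989, 0.151, 0.0, -0.0]
ft_force: [0.1, 0.9, -0.6]
width: 0.0292
```

```bash
python3 go.py -72.6 .4812 .2142 .136;  python3 - <<'E'
from h import *
d=cam("wrist","w22")
E
```

```text
t 38.1 tcp [0.4799 0.2143 0.1474] w 0.0292 F [ 0.1  0.9 -0.6]
[0.4812, 0.2142, 0.136] xyz [0.0012 0.0005 0.0114] rot [ 0.     -0.0001 -0.0001]
```

View pics/w22.png

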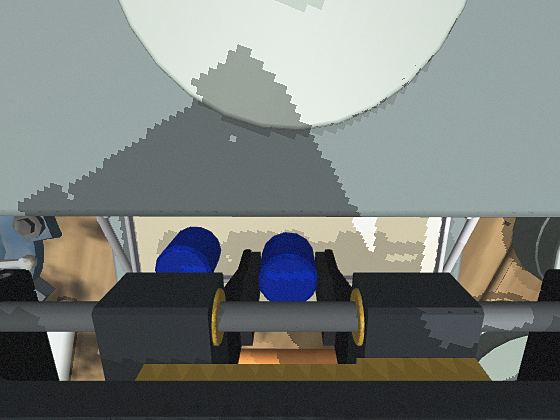

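Emit:
drive_tool([
  {"rx":0,"ry":0,"rz":0,"x":0.0,"y":0.0,"z":0.006,"fingers":0.2},
  {"rx":0,"ry":0,"rz":0,"x":0.0,"y":0.0,"z":0.01,"fingers":0.2},
  {"rx":0,"ry":0,"rz":0,"x":0.0,"y":0.0,"z":0.012,"fingers":0.2},
  {"rx":0,"ry":0,"rz":0,"x":0.0,"y":0.0,"z":0.013,"fingers":0.2},
  {"rx":0,"ry":0,"rz":0,"x":0.0,"y":0.0,"z":0.013,"fingers":0.2},
])

```text
time: 38.78
ee_pos: [0.4796, 0.2145, 0.1345]
eef_rot: [0.988, 0.151, 0.0, 0.0]
ft_force: [-5.4, -3.5, 13.0]
width: 0.0291
```

Emit:
drive_tool([
  {"rx":0,"ry":0,"rz":0,"x":0.0,"y":0.0,"z":-0.001,"fingers":0.2},
  {"rx":0,"ry":0,"rz":0,"x":0.0,"y":0.0,"z":-0.001,"fingers":0.2},
])

```text
time: 39.02
ee_pos: [0.4796, 0.2144, 0.1346]
eef_rot: [0.988, 0.151, 0.0, -0.0]
ft_force: [-0.0, 0.1, 0.5]
width: 0.0293
```

```bash
python3 go.py -72.6 .4812 .2142 .136;  python3 - <<'E'
from h import *
d=cam("side","s23"); crop(d,290,210,50,8,"c23")
d=cam("wrist","w23")
E
```

```text
t 39.02 tcp [0.4796 0.2144 0.1346] w 0.0293 F [-0.   0.1  0.5]
[0.4812, 0.2142, 0.136] xyz [ 0.0014  0.0007 -0.0014] rot [-0. -0. -0.]
```

View pics/c23.png

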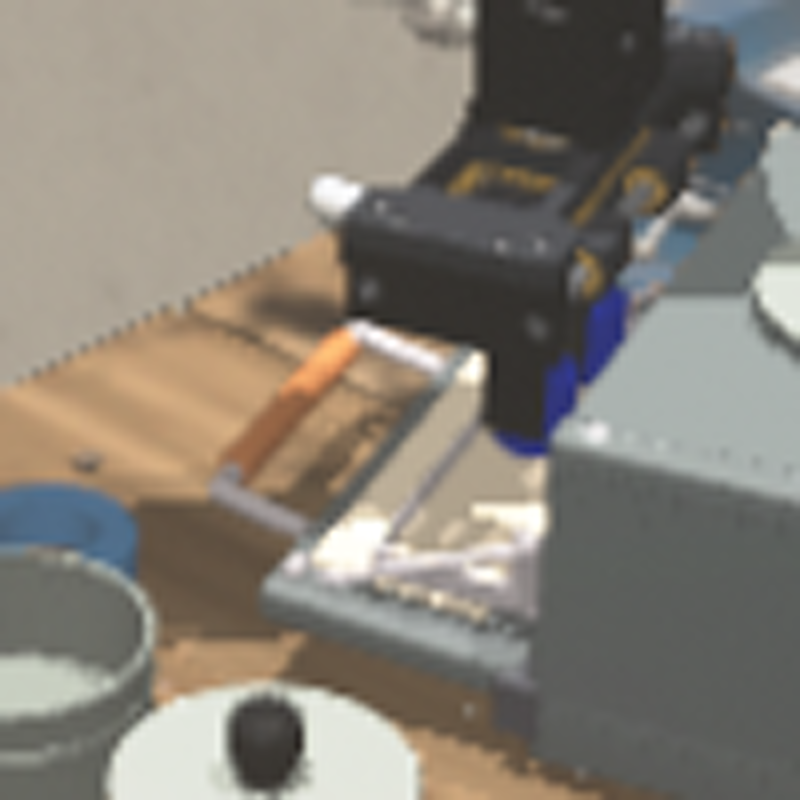

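View pics/w23.png

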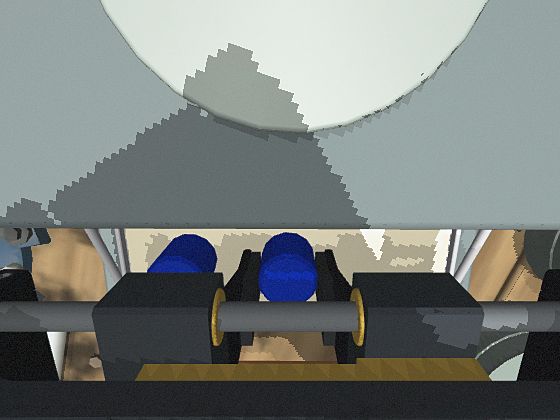

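Emit:
drive_tool([
  {"rx":0,"ry":0,"rz":0,"x":0,"y":0,"z":0,"fingers":0.38},
  {"rx":0,"ry":0,"rz":0,"x":0,"y":0,"z":0,"fingers":0.42},
  {"rx":0,"ry":0,"rz":0,"x":0,"y":0,"z":0,"fingers":0.42},
  {"rx":0,"ry":0,"rz":0,"x":0,"y":0,"z":-0.02,"fingers":0.42},
  {"rx":0,"ry":0,"rz":0,"x":0,"y":0,"z":-0.07,"fingers":0.5},
  {"rx":0,"ry":0,"rz":0,"x":0,"y":0,"z":-0.11,"fingers":0.58},
  {"rx":0,"ry":0,"rz":0,"x":0,"y":0,"z":-0.11,"fingers":0.58},
])

```text
time: 40.0
ee_pos: [0.4806, 0.2155, 0.2486]
eef_rot: [0.988, 0.151, 0.003, -0.0]
ft_force: [-0.2, 0.4, -0.3]
width: 0.0494
```

```bash
python3 go.py -72.6 .552 -.132 .2
python3 - <<'E'
from h import *
d=cam("side","s24");crop(d,290,220,80,5,"c24")
E
```

```text
t 40.0 tcp [0.4806 0.2155 0.2486] w 0.0494 F [-0.2  0.4 -0.3]
[0.552, -0.132, 0.2] xyz [-0.0361  0.353   0.0486] rot [ 0.0001 -0.0009  0.    ]
```

View pics/c24.png

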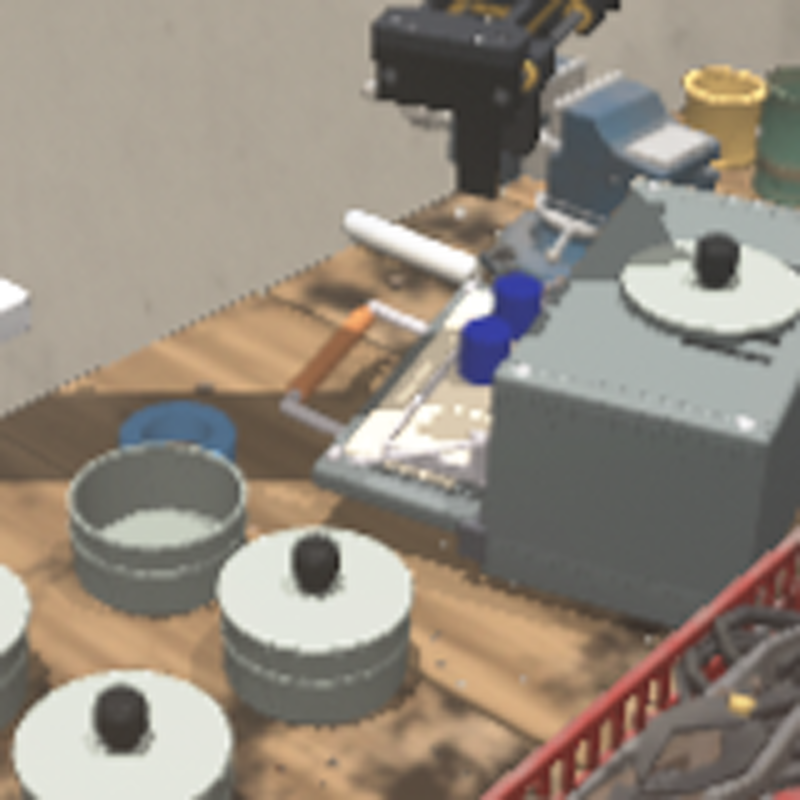

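Two chunks stand on the tray. On to the third tub's lid.

Emit:
drive_tool([
  {"rx":0,"ry":0,"rz":0,"x":-0.036,"y":0.353,"z":0.0,"fingers":0.58},
  {"rx":0,"ry":0,"rz":0,"x":-0.036,"y":0.353,"z":0.0,"fingers":0.58},
  {"rx":0,"ry":0,"rz":0,"x":-0.036,"y":0.353,"z":0.0,"fingers":0.58},
  {"rx":0,"ry":0,"rz":0,"x":-0.036,"y":0.353,"z":0.0,"fingers":0.58},
  {"rx":0,"ry":0,"rz":0,"x":-0.036,"y":0.353,"z":0.0,"fingers":0.58},
  {"rx":0,"ry":0,"rz":0,"x":-0.036,"y":0.353,"z":0.0,"fingers":0.58},
  {"rx":0,"ry":0,"rz":0,"x":-0.036,"y":0.353,"z":0.03,"fingers":0.58},
  {"rx":0,"ry":0,"rz":0,"x":-0.036,"y":0.353,"z":0.045,"fingers":0.58},
  {"rx":0,"ry":0,"rz":0,"x":-0.036,"y":0.353,"z":0.045,"fingers":0.58},
])

```text
time: 41.18
ee_pos: [0.5501, -0.1323, 0.1987]
eef_rot: [0.988, 0.152, -0.001, -0.001]
ft_force: [-0.6, -0.4, -0.3]
width: 0.0502
```

```bash
python3 knob.py .552 -.132;   python3 go.py -72.6 .552 -.132 .2 .552 -.132 .123
```

```text
knob [ 0.5534 -0.133   0.0741] 871
t 41.23 tcp [ 0.5506 -0.1323  0.1997] w 0.0506 F [0.1 0.2 0.8]
[0.552, -0.132, 0.2] xyz [ 0.0014  0.0001 -0.0003] rot [-0.0001  0.0001  0.0002]
[0.552, -0.132, 0.123] xyz [0.0014 0.0001 0.0767] rot [-0.0001  0.0001  0.0002]
```

Emit:
drive_tool([
  {"rx":0,"ry":0,"rz":0,"x":0.0015,"y":0,"z":0.05,"fingers":0.58},
  {"rx":0,"ry":0,"rz":0,"x":0.0015,"y":0,"z":0.074,"fingers":0.58},
  {"rx":0,"ry":0,"rz":0,"x":0.0015,"y":0,"z":0.077,"fingers":0.58},
  {"rx":0,"ry":0,"rz":0,"x":0.0015,"y":0,"z":0.077,"fingers":0.1},
  {"rx":0,"ry":0,"rz":0,"x":0.0015,"y":0,"z":0.077,"fingers":0.1},
  {"rx":0,"ry":0,"rz":0,"x":0.0015,"y":0,"z":0.077,"fingers":0.1},
  {"rx":0,"ry":0,"rz":0,"x":0.0015,"y":0,"z":0.077,"fingers":0.1},
  {"rx":0,"ry":0,"rz":0,"x":0.0015,"y":0,"z":0.05,"fingers":0.1},
  {"rx":0,"ry":0,"rz":0,"x":0.0015,"y":0,"z":0.0,"fingers":0.1},
  {"rx":0,"ry":0,"rz":0,"x":0.0015,"y":0,"z":-0.02,"fingers":0.1},
  {"rx":0,"ry":0,"rz":0,"x":0.0015,"y":0,"z":-0.02,"fingers":0.1},
])

```text
time: 42.6
ee_pos: [0.5526, -0.133, 0.2204]
eef_rot: [0.989, 0.151, 0.001, 0.001]
ft_force: [-0.6, 0.7, -1.9]
width: 0.0235
```

```bash
python3 go.py -72.6 .424 .0115 .22 .424 .0115 .123
```

```text
t 42.6 tcp [ 0.5526 -0.133   0.2204] w 0.0235 F [-0.6  0.7 -1.9]
[0.424, 0.0115, 0.22] xyz [-0.0796 -0.1763  0.    ] rot [ 0.0003 -0.0002 -0.0001]
[0.424, 0.0115, 0.123] xyz [-0.0797 -0.1764  0.097 ] rot [ 0.0003 -0.0002 -0.0001]
```

Emit:
drive_tool([
  {"rx":0,"ry":0,"rz":0,"x":-0.02,"y":-0.05,"z":0,"fingers":0.1},
  {"rx":0,"ry":0,"rz":0,"x":-0.05,"y":-0.11,"z":0,"fingers":0.1},
  {"rx":0,"ry":0,"rz":0,"x":-0.07,"y":-0.155,"z":0,"fingers":0.1},
  {"rx":0,"ry":0,"rz":0,"x":-0.0797,"y":-0.1763,"z":0,"fingers":0.1},
  {"rx":0,"ry":0,"rz":0,"x":-0.0797,"y":-0.1763,"z":0.01,"fingers":0.1},
  {"rx":0,"ry":0,"rz":0,"x":-0.0797,"y":-0.1763,"z":0.05,"fingers":0.1},
  {"rx":0,"ry":0,"rz":0,"x":-0.0797,"y":-0.1763,"z":0.08,"fingers":0.1},
  {"rx":0,"ry":0,"rz":0,"x":-0.0797,"y":-0.1763,"z":0.085,"fingers":0.1},
  {"rx":0,"ry":0,"rz":0,"x":-0.0797,"y":-0.1763,"z":0.085,"fingers":0.1},
])

```text
time: 43.72
ee_pos: [0.4236, 0.0118, 0.1345]
eef_rot: [0.988, 0.151, -0.0, -0.001]
ft_force: [-1.1, -0.2, -0.3]
width: 0.0233
```

```bash
python3 go.py -72.6 .424 .0115 .123;python3 - <<'E'
from h import *
d=cam("side","s25");crop(d,250,250,50,8,"c25")
E
```

```text
t 43.73 tcp [0.4236 0.0118 0.1345] w 0.0233 F [-1.1 -0.2 -0.3]
[0.424, 0.0115, 0.123] xyz [0.0003 0.0004 0.0115] rot [-0.0003  0.      0.    ]
```

View pics/c25.png

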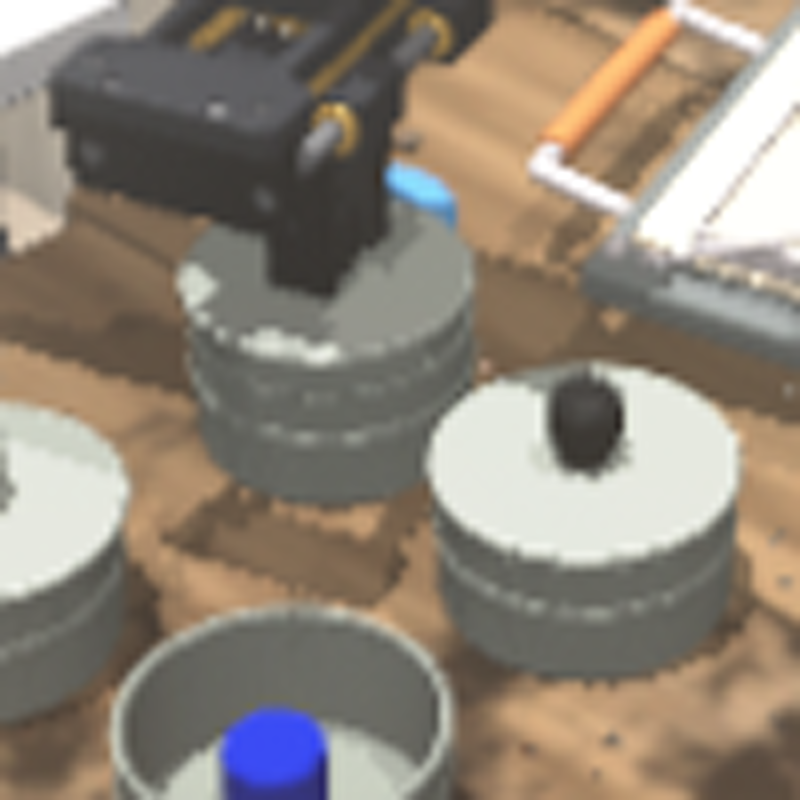

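Emit:
drive_tool([
  {"rx":0,"ry":0,"rz":0,"x":0,"y":0,"z":0.006,"fingers":0.1},
  {"rx":0,"ry":0,"rz":0,"x":0,"y":0,"z":0.011,"fingers":0.1},
  {"rx":0,"ry":0,"rz":0,"x":0,"y":0,"z":0.0115,"fingers":0.1},
  {"rx":0,"ry":0,"rz":0,"x":0,"y":0,"z":0.0115,"fingers":0.3},
  {"rx":0,"ry":0,"rz":0,"x":0,"y":0,"z":0.0105,"fingers":0.58},
  {"rx":0,"ry":0,"rz":0,"x":0,"y":0,"z":0.0105,"fingers":0.58},
  {"rx":0,"ry":0,"rz":0,"x":0,"y":0,"z":-0.04,"fingers":0.58},
  {"rx":0,"ry":0,"rz":0,"x":0,"y":0,"z":-0.066,"fingers":0.5},
  {"rx":0,"ry":0,"rz":0,"x":0.08,"y":0.176,"z":-0.066,"fingers":0.475},
  {"rx":0,"ry":0,"rz":0,"x":0.08,"y":0.176,"z":-0.066,"fingers":0.475},
  {"rx":0,"ry":0,"rz":0,"x":0.08,"y":0.176,"z":-0.066,"fingers":0.475},
  {"rx":0,"ry":0,"rz":0,"x":0.08,"y":0.176,"z":-0.066,"fingers":0.475},
])

```text
time: 45.28
ee_pos: [0.5538, -0.1359, 0.1994]
eef_rot: [0.989, 0.149, -0.0, -0.001]
ft_force: [-1.0, 0.8, -0.4]
width: 0.041
```

```bash
python3 chunk.py .551 -.133 w26; python3 go.py -72.6 .552 -.132 .0865
python3 - <<'E'
from h import *
d=cam("side","s26");crop(d,250,250,60,6,"c26")
E
```

```text
blue n 1207 z [0.013  0.0348 0.0361]
top centre [ 549.4622 -132.9688] 15.11790657043457 mean [ 0.5505 -0.133 ]
rim [ 0.5531 -0.1325] 0.044923446954996796 1434
t 45.33 tcp [ 0.5539 -0.1356  0.1997] w 0.0412 F [-1.1 -1.8  0.6]
[0.552, -0.132, 0.0865] xyz [-0.0008 -0.0038  0.1132] rot [-0.0002 -0.     -0.0006]
```

View pics/c26.png

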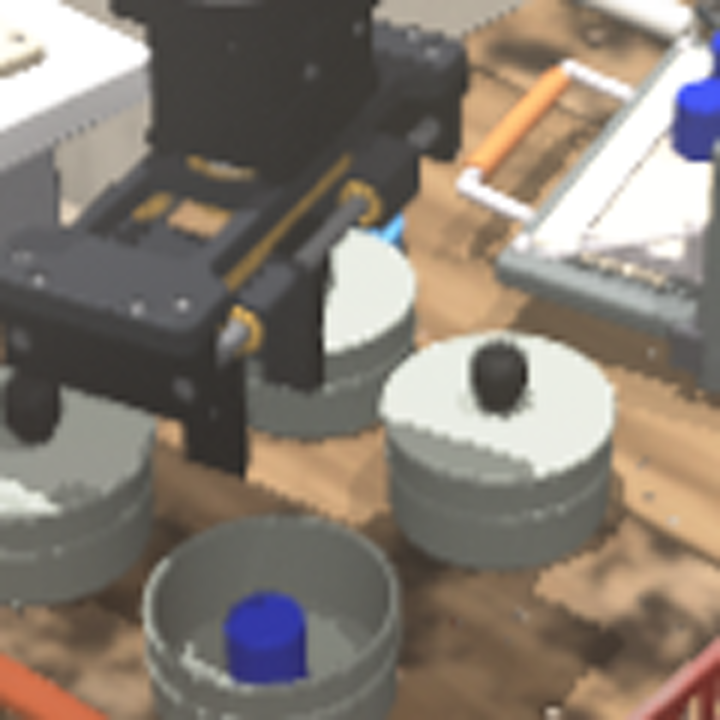

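View pics/w26.png

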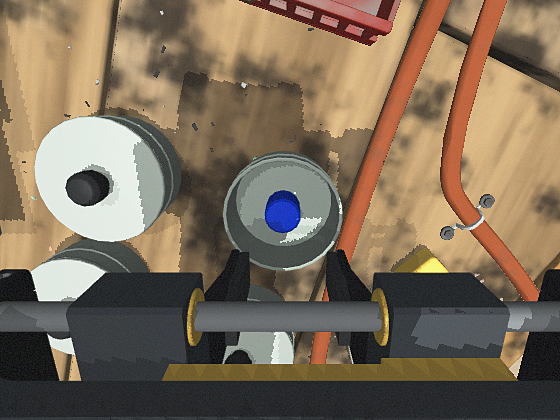

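Emit:
drive_tool([
  {"rx":0,"ry":0,"rz":0,"x":-0.001,"y":-0.002,"z":0.05,"fingers":0.475},
  {"rx":0,"ry":0,"rz":0,"x":-0.001,"y":-0.002,"z":0.075,"fingers":0.475},
  {"rx":0,"ry":0,"rz":0,"x":-0.001,"y":-0.002,"z":0.075,"fingers":0.475},
  {"rx":0,"ry":0,"rz":0,"x":-0.001,"y":-0.002,"z":0.075,"fingers":0.475},
])

```text
time: 45.88
ee_pos: [0.5512, -0.13, 0.1272]
eef_rot: [0.988, 0.152, 0.001, 0.0]
ft_force: [-0.7, 0.1, -0.3]
width: 0.0412
```

```bash
python3 chunk.py .551 -.133 w27; python3 go.py -72.6 .5505 -.133 .0865
```

```text
blue n 2249 z [0.0117 0.0347 0.036 ]
top centre [ 549.5874 -132.8902] 15.133577346801758 mean [ 0.5508 -0.1327]
rim [ 0.5532 -0.1324] 0.044878623241617344 1621
t 45.92 tcp [ 0.5514 -0.1303  0.1274] w 0.0411 F [-0.2 -1.2  0.2]
[0.5505, -0.133, 0.0865] xyz [-0.0017  0.0023  0.0409] rot [ 0.0002 -0.0003  0.0001]
```

Emit:
drive_tool([
  {"rx":0,"ry":0,"rz":0,"x":-0.0015,"y":0.002,"z":0.01,"fingers":0.475},
  {"rx":0,"ry":0,"rz":0,"x":-0.0015,"y":0.002,"z":0.02,"fingers":0.475},
  {"rx":0,"ry":0,"rz":0,"x":-0.0015,"y":0.002,"z":0.03,"fingers":0.475},
  {"rx":0,"ry":0,"rz":0,"x":-0.0015,"y":0.002,"z":0.041,"fingers":0.475},
  {"rx":0,"ry":0,"rz":0,"x":-0.0015,"y":0.002,"z":0.041,"fingers":0.475},
])

```text
time: 46.55
ee_pos: [0.5495, -0.1329, 0.0835]
eef_rot: [0.988, 0.151, -0.001, -0.0]
ft_force: [0.6, -0.6, -0.6]
width: 0.041
```

Emit:
drive_tool([
  {"rx":0,"ry":0,"rz":0,"x":0,"y":0.0,"z":0.0,"fingers":0.2},
  {"rx":0,"ry":0,"rz":0,"x":0,"y":0.0,"z":0.0,"fingers":0.2},
  {"rx":0,"ry":0,"rz":0,"x":0,"y":0.0,"z":0.0,"fingers":0.2},
  {"rx":0,"ry":0,"rz":0,"x":0,"y":0.0,"z":-0.03,"fingers":0.2},
  {"rx":0,"ry":0,"rz":0,"x":0,"y":0.0,"z":-0.08,"fingers":0.2},
  {"rx":0,"ry":0,"rz":0,"x":0,"y":0.0,"z":-0.12,"fingers":0.2},
  {"rx":0,"ry":0,"rz":0,"x":0,"y":0.0,"z":-0.12,"fingers":0.2},
])

```text
time: 47.42
ee_pos: [0.5514, -0.1331, 0.2077]
eef_rot: [0.989, 0.151, 0.002, 0.001]
ft_force: [-0.2, 0.6, -0.8]
width: 0.029
```

```bash
python3 go.py -72.6 .4976 .1617 .2 .4976 .1617 .136
python3 - <<'E'
from h import *
d=cam("side","s28");crop(d,270,230,80,5,"c28")
E
```

```text
t 47.42 tcp [ 0.5514 -0.1331  0.2077] w 0.029 F [-0.2  0.6 -0.8]
[0.4976, 0.1617, 0.2] xyz [ 0.0367 -0.2975  0.0069] rot [ 0.0005 -0.0006 -0.    ]
[0.4976, 0.1617, 0.136] xyz [ 0.0365 -0.2977  0.0709] rot [ 0.0005 -0.0006 -0.    ]
```

View pics/c28.png

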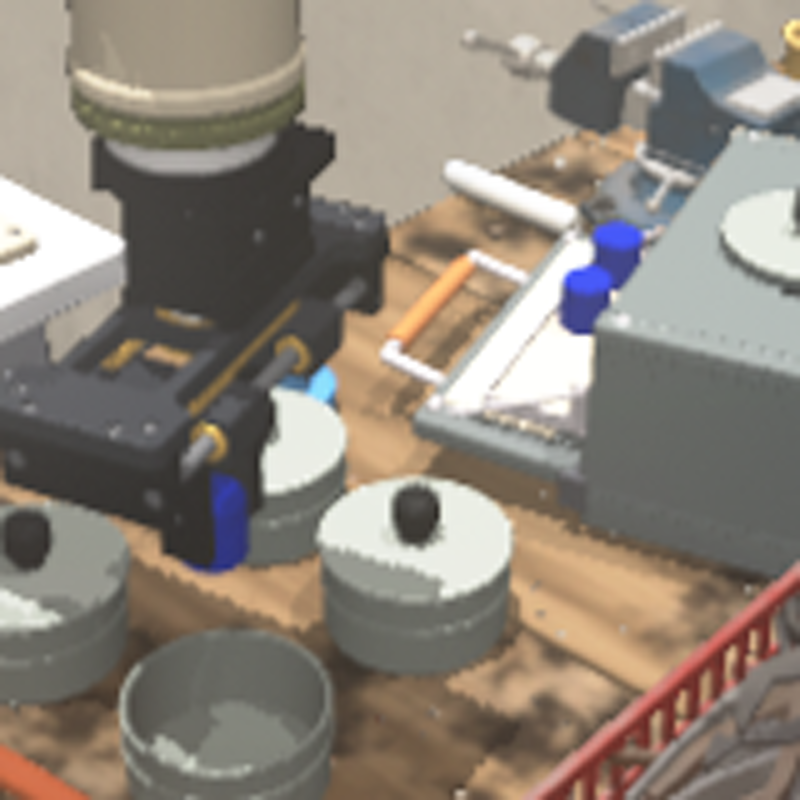

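Emit:
drive_tool([
  {"rx":0,"ry":0,"rz":0,"x":0.008,"y":-0.06,"z":0.0,"fingers":0.2},
  {"rx":0,"ry":0,"rz":0,"x":0.016,"y":-0.12,"z":0.0,"fingers":0.2},
  {"rx":0,"ry":0,"rz":0,"x":0.024,"y":-0.18,"z":0.0,"fingers":0.2},
  {"rx":0,"ry":0,"rz":0,"x":0.032,"y":-0.24,"z":0.0,"fingers":0.2},
  {"rx":0,"ry":0,"rz":0,"x":0.036,"y":-0.28,"z":0.0,"fingers":0.2},
  {"rx":0,"ry":0,"rz":0,"x":0.036,"y":-0.2975,"z":0.0,"fingers":0.2},
  {"rx":0,"ry":0,"rz":0,"x":0.036,"y":-0.2975,"z":0.0,"fingers":0.2},
  {"rx":0,"ry":0,"rz":0,"x":0.036,"y":-0.2975,"z":0.035,"fingers":0.2},
  {"rx":0,"ry":0,"rz":0,"x":0.036,"y":-0.2975,"z":0.055,"fingers":0.2},
  {"rx":0,"ry":0,"rz":0,"x":0.036,"y":-0.2975,"z":0.055,"fingers":0.2},
  {"rx":0,"ry":0,"rz":0,"x":0.036,"y":-0.2975,"z":0.055,"fingers":0.2},
])

```text
time: 48.85
ee_pos: [0.4959, 0.1613, 0.1504]
eef_rot: [0.989, 0.151, 0.0, -0.0]
ft_force: [-0.5, 0.9, -0.8]
width: 0.029
```

```bash
python3 go.py -72.6 .4971 .1617 .133
python3 - <<'E'
from h import *
d=cam("side","s29");crop(d,290,210,60,6,"c29")
E
```

```text
t 48.85 tcp [0.4959 0.1613 0.1504] w 0.029 F [-0.5  0.9 -0.8]
[0.4971, 0.1617, 0.133] xyz [ 0.0012 -0.      0.0174] rot [-0.     -0.0001 -0.0001]
```

View pics/c29.png

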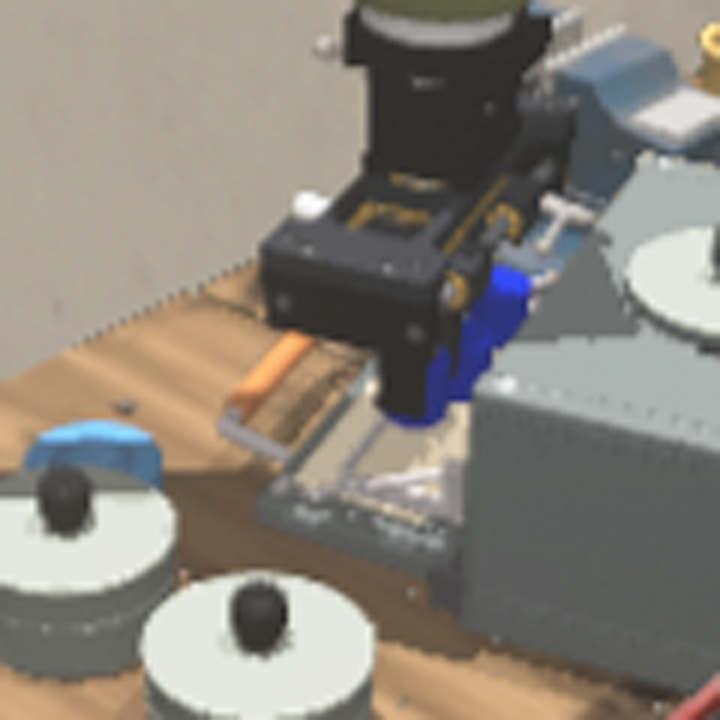

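Emit:
drive_tool([
  {"rx":0,"ry":0,"rz":0,"x":0.0,"y":0.0,"z":0.008,"fingers":0.2},
  {"rx":0,"ry":0,"rz":0,"x":0.0,"y":0.0,"z":0.014,"fingers":0.2},
  {"rx":0,"ry":0,"rz":0,"x":0.0,"y":0.0,"z":0.0165,"fingers":0.2},
  {"rx":0,"ry":0,"rz":0,"x":0.0,"y":0.0,"z":0.0165,"fingers":0.2},
])

```text
time: 49.4
ee_pos: [0.4953, 0.1616, 0.133]
eef_rot: [0.988, 0.151, -0.0, 0.0]
ft_force: [0.5, 0.8, -1.2]
width: 0.0294
```

Emit:
drive_tool([
  {"rx":0,"ry":0,"rz":0,"x":0.0,"y":0.0,"z":0.0008,"fingers":0.2},
  {"rx":0,"ry":0,"rz":0,"x":0.0,"y":0.0,"z":0.0014,"fingers":0.2},
  {"rx":0,"ry":0,"rz":0,"x":0.0,"y":0.0,"z":0.0014,"fingers":0.2},
])

```text
time: 49.78
ee_pos: [0.4956, 0.1617, 0.1325]
eef_rot: [0.988, 0.151, 0.0, 0.0]
ft_force: [-2.5, -2.1, 8.2]
width: 0.0289
```

Contact. Back off a hair, release, retreat.

Emit:
drive_tool([
  {"rx":0,"ry":0,"rz":0,"x":0,"y":0,"z":-0.001,"fingers":0.2},
  {"rx":0,"ry":0,"rz":0,"x":0,"y":0,"z":-0.001,"fingers":0.38},
  {"rx":0,"ry":0,"rz":0,"x":0,"y":0,"z":-0.001,"fingers":0.42},
  {"rx":0,"ry":0,"rz":0,"x":0,"y":0,"z":-0.001,"fingers":0.42},
  {"rx":0,"ry":0,"rz":0,"x":0,"y":0,"z":-0.02,"fingers":0.42},
  {"rx":0,"ry":0,"rz":0,"x":0,"y":0,"z":-0.07,"fingers":0.5},
  {"rx":0,"ry":0,"rz":0,"x":0,"y":0,"z":-0.13,"fingers":0.5},
  {"rx":0,"ry":0,"rz":0,"x":0,"y":0,"z":-0.13,"fingers":0.5},
])

```text
time: 50.78
ee_pos: [0.4968, 0.1631, 0.267]
eef_rot: [0.988, 0.152, 0.004, -0.0]
ft_force: [-0.0, -0.1, -0.3]
width: 0.0431
```

```bash
python3 go.py 17.4 .390 .1860 .25
python3 - <<'E'
from h import *
d=cam("side","s30");crop(d,290,220,80,5,"c30")
W=cloud(d); C=d["color"].astype(int)
bl=(C[...,2]>C[...,0]+50)&(C[...,2]>C[...,1]+50)&(W[...,2]>.045)&(W[...,2]<.1)
yaw=np.radians(17.4); c,s=np.cos(yaw),np.sin(yaw); O=np.array([.5957,.2501])
n,lab,st,ce=cv2.connectedComponentsWithStats((bl&(W[...,2]>.078)).astype(np.uint8))
for i in range(1,n):
    if st[i,4]<20: continue
    q=W[lab==i]; (cc,rad)=cv2.minEnclosingCircle((q[:,:2]*1000).astype(np.float32)); D=np.array(cc)/1000-O
    print("chunk",np.array(cc),rad,q[:,2].max(),"kiln xy",D[0]*c+D[1]*s,-D[0]*s+D[1]*c)
E
```

```text
t 50.77 tcp [0.4968 0.1631 0.267 ] w 0.0431 F [-0.  -0.1 -0.3]
[0.39, 0.186, 0.25] xyz [-0.0951 -0.0539  0.0162] rot [ 0.001  -0.0008 -0.2499]
chunk [463.7062 265.8169] 15.864025115966797 0.08700572464332823 kiln xy -0.121253816665211 0.05446919382890479
chunk [481.5867 211.965 ] 14.384462356567383 0.08680367000225642 kiln xy -0.12029545416364157 -0.002265388667854057
chunk [497.2915 159.4399] 14.90362548828125 0.0861962625172874 kiln xy -0.12101642507815212 -0.057083373140855556
```

View pics/c30.png

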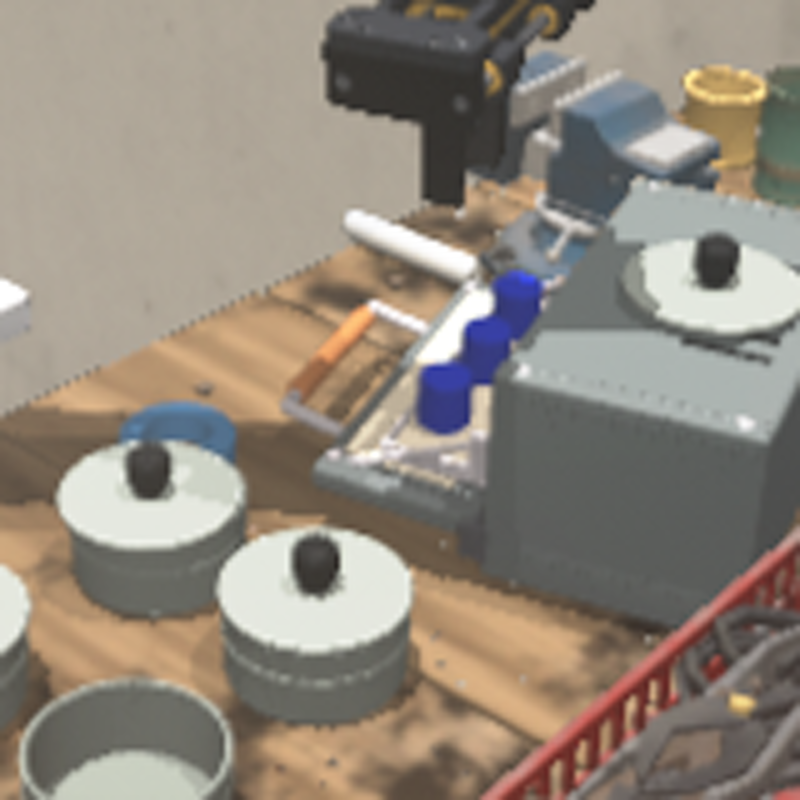

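```bash
cat > close.py <<'E'
from h import *
yaw=np.radians(17.4); xh=np.array([np.cos(yaw),np.sin(yaw),0]); Z=np.array([0,0,1.])
al=np.radians(15); y=np.cos(al)*xh+np.sin(al)*Z; z=np.sin(al)*xh-np.cos(al)*Z
Rt=R.from_matrix(np.stack([np.cross(y,z),y,z],1))
H=np.array([.5156,.2251,.030])
def bar(th): return H+.132*(-xh*np.sin(th)+Z*np.cos(th))
if __name__=="__main__":
    b=bar(1.5); tcp=b-.053*z; print("bar",b,"tcp",tcp,"z",z)
    for up in (.15,.06,0): 
        t,w=rel(tcp+np.array([0,0,up]),Rt); print(up,t,w)
    print(monitor.read_state()["joint_positions"])
E
python3 close.py
```

```text
bar [0.39   0.1857 0.0393] tcp [0.3769 0.1816 0.0905] z [ 0.247   0.0774 -0.9659]
0.15 [-0.1081 -0.0543  0.0235] [-0.0321  0.0323 -0.2485]
0.06 [-0.1084 -0.0544  0.1135] [-0.0321  0.0323 -0.2485]
0 [-0.1087 -0.0545  0.1735] [-0.0321  0.0323 -0.2485]
[ 0.6653  0.3645 -1.267   1.7267  0.3616  1.3144 -1.9433]
```

Emit:
drive_tool([
  {"rx":-0.0321,"ry":0.0323,"rz":-0.2485,"x":-0.108,"y":-0.054,"z":0.0,"fingers":0.3},
  {"rx":-0.0321,"ry":0.0323,"rz":-0.2485,"x":-0.108,"y":-0.054,"z":0.0,"fingers":0.3},
  {"rx":-0.0321,"ry":0.0323,"rz":-0.2485,"x":-0.108,"y":-0.054,"z":0.0,"fingers":0.3},
  {"rx":-0.0321,"ry":0.0323,"rz":-0.2485,"x":-0.108,"y":-0.054,"z":0.0,"fingers":0.3},
  {"rx":-0.0321,"ry":0.0323,"rz":-0.2485,"x":-0.108,"y":-0.054,"z":0.0,"fingers":0.3},
  {"rx":-0.0321,"ry":0.0323,"rz":-0.2485,"x":-0.108,"y":-0.054,"z":0.0,"fingers":0.3},
  {"rx":-0.0321,"ry":0.0323,"rz":-0.2485,"x":-0.108,"y":-0.054,"z":0.0,"fingers":0.3},
  {"rx":-0.0321,"ry":0.0323,"rz":-0.2485,"x":-0.108,"y":-0.054,"z":0.0,"fingers":0.3},
  {"rx":-0.0321,"ry":0.0323,"rz":-0.2485,"x":-0.108,"y":-0.054,"z":0.0,"fingers":0.3},
  {"rx":-0.0321,"ry":0.0323,"rz":-0.2485,"x":-0.108,"y":-0.054,"z":0.02,"fingers":0.3},
  {"rx":-0.0321,"ry":0.0323,"rz":-0.2485,"x":-0.108,"y":-0.054,"z":0.05,"fingers":0.3},
  {"rx":-0.0321,"ry":0.0323,"rz":-0.2485,"x":-0.108,"y":-0.054,"z":0.05,"fingers":0.3},
])

```text
time: 52.32
ee_pos: [0.3747, 0.1802, 0.2099]
eef_rot: [0.587, 0.8, 0.102, 0.074]
ft_force: [0.1, 0.4, -0.1]
width: 0.0265
```

```bash
python3 close.py
python3 - <<'E'
from h import *
d=cam("side","s31");crop(d,280,200,60,6,"c31"); d=cam("wrist","w31")
W=cloud(d); C=d["color"].astype(int)
# orange bar
m=(C[...,0]>C[...,2]+60)&(W[...,2]>.02)&(W[...,2]<.06)&(np.hypot(W[...,0]-.39,W[...,1]-.186)<.06)
print(m.sum(), np.percentile(W[m],[5,50,95],axis=0) if m.sum() else '')
E
```

```text
bar [0.39   0.1857 0.0393] tcp [0.3769 0.1816 0.0905] z [ 0.247   0.0774 -0.9659]
0.15 [ 0.0007  0.0101 -0.0291] [-0.0014 -0.0002  0.    ]
0.06 [ 0.0006 -0.0124  0.0581] [-0.0014 -0.0002  0.    ]
0 [ 0.0006 -0.0275  0.1162] [-0.0014 -0.0002  0.    ]
[ 0.4181 -0.2685 -0.8873  2.2019 -0.2167  0.8692 -0.0533]
1549 [[0.3735 0.1575 0.0425]
 [0.3856 0.1973 0.0455]
 [0.4    0.2304 0.0472]]
```

View pics/c31.png

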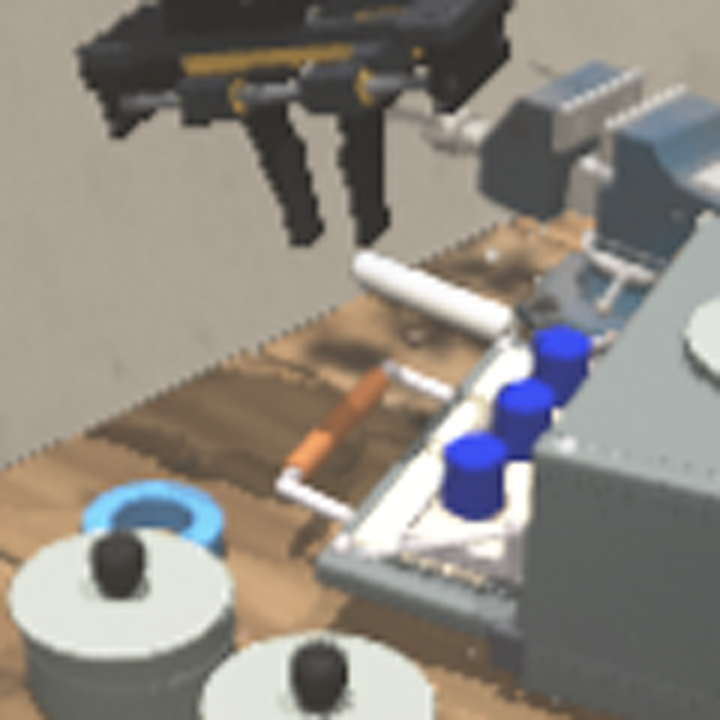

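View pics/w31.png

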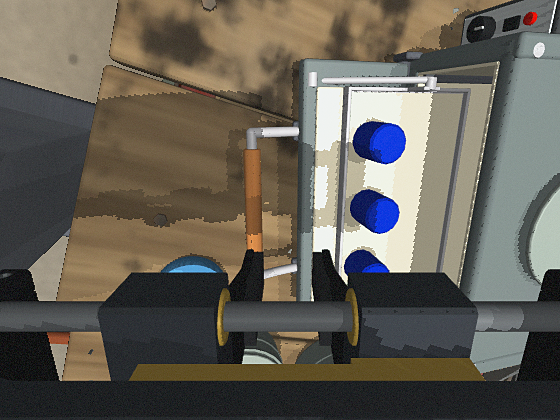

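Emit:
drive_tool([
  {"rx":0,"ry":0,"rz":0,"x":0.0006,"y":-0.005,"z":0.025,"fingers":0.3},
  {"rx":0,"ry":0,"rz":0,"x":0.0006,"y":-0.0124,"z":0.058,"fingers":0.3},
  {"rx":0,"ry":0,"rz":0,"x":0.0006,"y":-0.0175,"z":0.078,"fingers":0.3},
  {"rx":0,"ry":0,"rz":0,"x":0.0006,"y":-0.0175,"z":0.078,"fingers":0.3},
])

```text
time: 52.92
ee_pos: [0.3787, 0.1821, 0.1318]
eef_rot: [0.587, 0.799, 0.103, 0.075]
ft_force: [-0.3, 0.2, -0.0]
width: 0.0261
```

```bash
python3 close.py
python3 - <<'E'
from h import *
d=cam("side","s32");crop(d,280,210,50,8,"c32");
E
```

```text
bar [0.39   0.1857 0.0393] tcp [0.3769 0.1816 0.0905] z [ 0.247   0.0774 -0.9659]
0.15 [ 0.0002  0.0257 -0.1057] [-0.0009 -0.0002 -0.0001]
0.06 [ 0.0001  0.0029 -0.0186] [-0.0009 -0.0002 -0.0001]
0 [ 0.     -0.0123  0.0394] [-0.0009 -0.0002 -0.0001]
[ 0.4862 -0.0774 -1.0364  2.2769 -0.0071  0.6556 -0.2487]
```

View pics/c32.png

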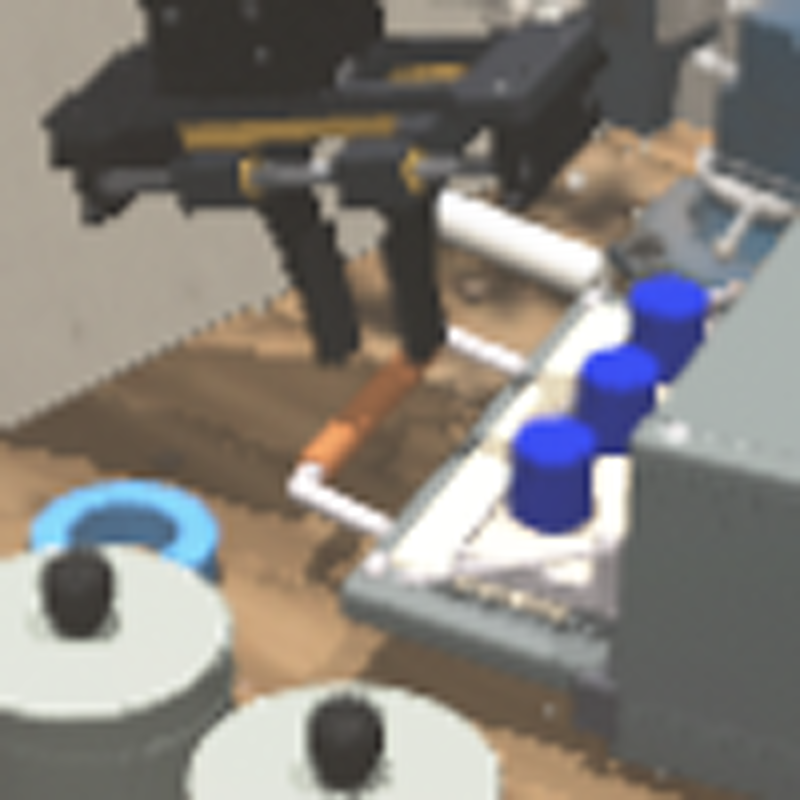

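Emit:
drive_tool([
  {"rx":0,"ry":0,"rz":0,"x":0,"y":-0.006,"z":0.02,"fingers":0.3},
  {"rx":0,"ry":0,"rz":0,"x":0,"y":-0.012,"z":0.038,"fingers":0.3},
  {"rx":0,"ry":0,"rz":0,"x":0,"y":-0.012,"z":0.038,"fingers":0.3},
  {"rx":0,"ry":0,"rz":0,"x":0,"y":-0.012,"z":0.038,"fingers":0.0},
  {"rx":0,"ry":0,"rz":0,"x":0,"y":-0.012,"z":0.038,"fingers":0.0},
  {"rx":0,"ry":0,"rz":0,"x":0,"y":-0.012,"z":0.038,"fingers":0.0},
], squeeze=20)

```text
time: 53.72
ee_pos: [0.377, 0.1816, 0.0927]
eef_rot: [0.587, 0.799, 0.103, 0.076]
ft_force: [-6.7, -1.8, 9.8]
width: 0.0134
```

Run:
```python
from close import *
s=monitor.read_state(); p=np.array(s["ee_pos"]); R0=R.from_quat(s["eef_rot"]); print(p,s["width"],s["ft_force"],s["joint_positions"])
for th in np.arange(1.4,-.05,-.1):
    print(round(th,2),R0.inv().apply(bar(th)-bar(1.5)).round(4))
d=cam("side","s33");crop(d,280,210,50,8,"c33")
```

```text
[0.377  0.1816 0.0927] 0.013396858681034771 [-6.7287 -1.7955  9.7952] [ 0.4817  0.0536 -1.0749  2.3119  0.2226  0.5672 -0.4568]
1.4 [-0.      0.0049 -0.0123]
1.3 [-0.      0.0109 -0.024 ]
1.2 [-0.      0.0182 -0.035 ]
1.1 [-0.      0.0264 -0.0453]
1.0 [-0.      0.0357 -0.0547]
0.9 [-0.      0.0459 -0.0631]
0.8 [-0.      0.0568 -0.0705]
0.7 [-0.0001  0.0684 -0.0767]
0.6 [-0.0001  0.0806 -0.0818]
0.5 [-0.0001  0.0933 -0.0856]
0.4 [-0.0001  0.1062 -0.0881]
0.3 [-0.0001  0.1193 -0.0893]
0.2 [-0.0001  0.1325 -0.0892]
0.1 [-0.0001  0.1457 -0.0878]
-0.0 [-0.0001  0.1586 -0.0851]
```

View pics/c33.png

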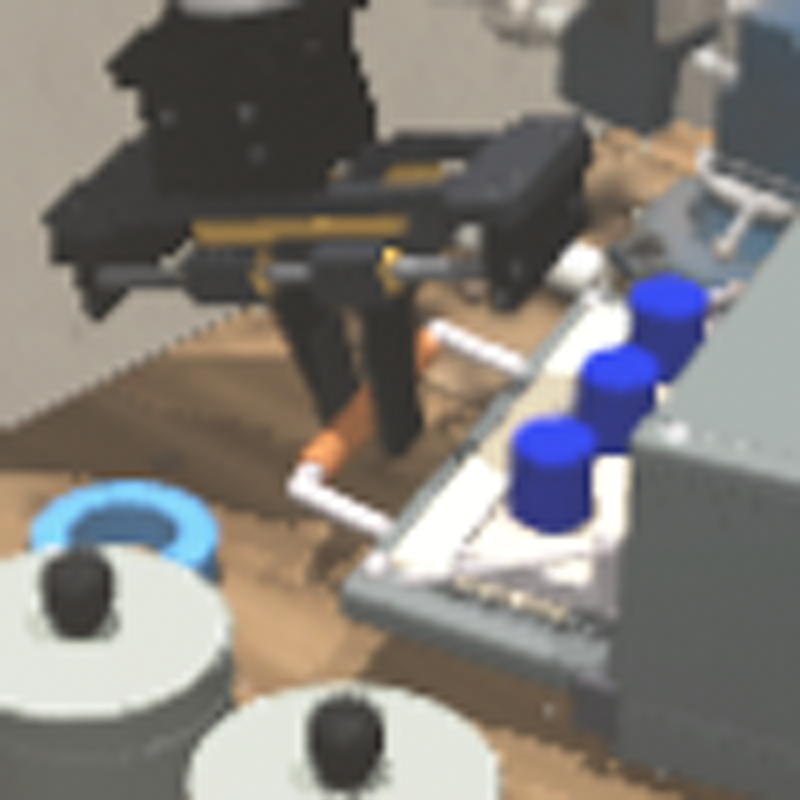

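Emit:
drive_tool([
  {"rx":0,"ry":0,"rz":0,"x":0,"y":0.0025,"z":-0.006,"fingers":0.0},
  {"rx":0,"ry":0,"rz":0,"x":0,"y":0.005,"z":-0.0123,"fingers":0.0},
  {"rx":0,"ry":0,"rz":0,"x":0,"y":0.008,"z":-0.018,"fingers":0.0},
  {"rx":0,"ry":0,"rz":0,"x":0,"y":0.011,"z":-0.024,"fingers":0.0},
  {"rx":0,"ry":0,"rz":0,"x":0,"y":0.0145,"z":-0.0295,"fingers":0.0},
  {"rx":0,"ry":0,"rz":0,"x":0,"y":0.0182,"z":-0.035,"fingers":0.0},
  {"rx":0,"ry":0,"rz":0,"x":0,"y":0.0223,"z":-0.04,"fingers":0.0},
  {"rx":0,"ry":0,"rz":0,"x":0,"y":0.0264,"z":-0.0453,"fingers":0.0},
  {"rx":0,"ry":0,"rz":0,"x":0,"y":0.031,"z":-0.05,"fingers":0.0},
  {"rx":0,"ry":0,"rz":0,"x":0,"y":0.0357,"z":-0.0547,"fingers":0.0},
])

```text
time: 55.02
ee_pos: [0.3935, 0.1867, 0.1524]
eef_rot: [0.587, 0.8, 0.1, 0.074]
ft_force: [-20.4, -5.3, 4.3]
width: 0.0131
```

Run:
```python
from close import *
s=monitor.read_state(); print(s["ee_pos"],s["width"],s["ft_force"],s["joint_positions"])
print("expect", np.array([.377,.1816,.0927])+bar(1.0)-bar(1.5))
d=cam("side","s34");crop(d,290,205,50,8,"c34")
```

```text
[0.3935 0.1867 0.1524] 0.01314670404499991 [-20.3659  -5.2518   4.3407] [ 0.5194 -0.0718 -1.056   2.2188 -0.0053  0.7162 -0.2354]
expect [0.3967 0.1878 0.1547]
```

View pics/c34.png

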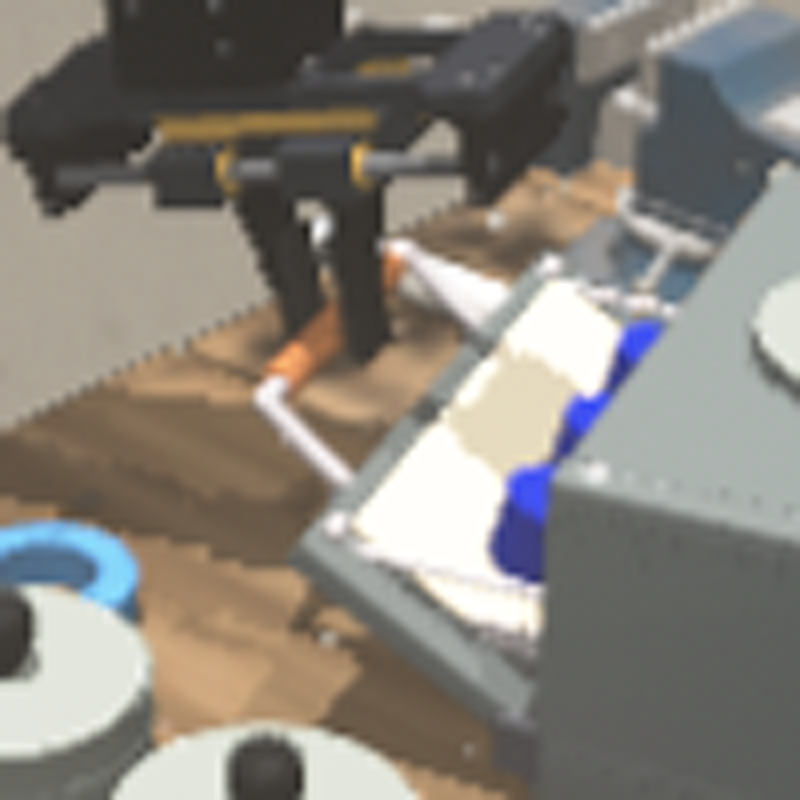

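Emit:
drive_tool([
  {"rx":0,"ry":0,"rz":0,"x":0,"y":0.003,"z":-0.0042,"fingers":0.0},
  {"rx":0,"ry":0,"rz":0,"x":0,"y":0.008,"z":-0.0084,"fingers":0.0},
  {"rx":0,"ry":0,"rz":0,"x":0,"y":0.0135,"z":-0.012,"fingers":0.0},
  {"rx":0,"ry":0,"rz":0,"x":0,"y":0.019,"z":-0.0158,"fingers":0.0},
  {"rx":0,"ry":0,"rz":0,"x":0,"y":0.025,"z":-0.019,"fingers":0.0},
  {"rx":0,"ry":0,"rz":0,"x":0,"y":0.031,"z":-0.022,"fingers":0.0},
  {"rx":0,"ry":0,"rz":0,"x":0,"y":0.037,"z":-0.0245,"fingers":0.0},
  {"rx":0,"ry":0,"rz":0,"x":0,"y":0.043,"z":-0.027,"fingers":0.0},
])

```text
time: 56.08
ee_pos: [0.4289, 0.1977, 0.1917]
eef_rot: [0.587, 0.8, 0.102, 0.076]
ft_force: [-16.8, -7.9, 15.9]
width: 0.0133
```

Run:
```python
from close import *
s=monitor.read_state(); p=np.array(s["ee_pos"]); print(p,s["width"],s["ft_force"],s["joint_positions"])
print("expect", np.array([.377,.1816,.0927])+bar(.6)-bar(1.5))
R0=R.from_quat(s["eef_rot"]);tip=p+R0.apply([0,0,.053]);print("bar est",tip,"theta",np.arctan2(-(tip-H)@xh,tip[2]-.03), np.hypot((tip-H)@xh,tip[2]-.03))
d=cam("side","s35");crop(d,300,205,50,8,"c35")
```

```text
[0.4289 0.1977 0.1917] 0.01329375856789882 [-16.784   -7.9268  15.9255] [ 0.5258 -0.0267 -1.0554  2.1017  0.0486  0.8063 -0.2577]
expect [0.4315 0.1987 0.1923]
bar est [0.4416 0.2016 0.1404] theta 0.6129280231735647 0.1349251311437458
```

View pics/c35.png

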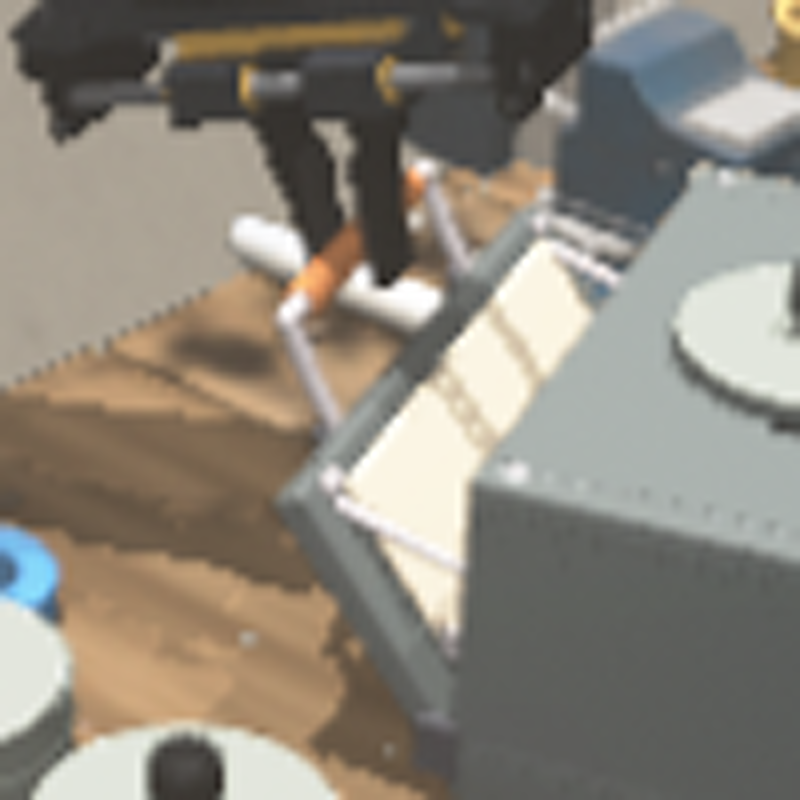

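Emit:
drive_tool([
  {"rx":0,"ry":0,"rz":0,"x":0,"y":0.006,"z":-0.004,"fingers":0.0},
  {"rx":0,"ry":0,"rz":0,"x":0,"y":0.0125,"z":-0.006,"fingers":0.0},
  {"rx":0,"ry":0,"rz":0,"x":0,"y":0.019,"z":-0.0073,"fingers":0.0},
  {"rx":0,"ry":0,"rz":0,"x":0,"y":0.0256,"z":-0.0085,"fingers":0.0},
  {"rx":0,"ry":0,"rz":0,"x":0,"y":0.032,"z":-0.0092,"fingers":0.0},
  {"rx":0,"ry":0,"rz":0,"x":0,"y":0.0387,"z":-0.0097,"fingers":0.0},
  {"rx":0,"ry":0,"rz":0,"x":0,"y":0.0455,"z":-0.0097,"fingers":0.0},
  {"rx":0,"ry":0,"rz":0,"x":0,"y":0.052,"z":-0.0095,"fingers":0.0},
  {"rx":0,"ry":0,"rz":0,"x":0,"y":0.0585,"z":-0.0088,"fingers":0.0},
  {"rx":0,"ry":0,"rz":0,"x":0,"y":0.065,"z":-0.008,"fingers":0.0},
])

```text
time: 57.38
ee_pos: [0.4887, 0.2161, 0.2163]
eef_rot: [0.587, 0.799, 0.104, 0.076]
ft_force: [-4.8, -3.6, 2.6]
width: 0.0131
```

Run:
```python
from close import *
s=monitor.read_state(); p=np.array(s["ee_pos"]); print(p,s["width"],s["ft_force"],s["joint_positions"])
print("expect", np.array([.377,.1816,.0927])+bar(.1)-bar(1.5))
R0=R.from_quat(s["eef_rot"]);tip=p+R0.apply([0,0,.053]);print("bar est",tip,"theta",np.arctan2(-(tip-H)@xh,tip[2]-.03), np.hypot((tip-H)@xh,tip[2]-.03))
d=cam("side","s36");crop(d,310,195,50,8,"c36")
```

```text
[0.4887 0.2161 0.2163] 0.013060678811549839 [-4.794  -3.6292  2.6366] [ 0.4594  0.1523 -1.0408  1.9391  0.254   0.8875 -0.3942]
expect [0.4901 0.217  0.2147]
bar est [0.5017 0.2202 0.1651] theta 0.10896010583109464 0.13587845197318973
```

View pics/c36.png

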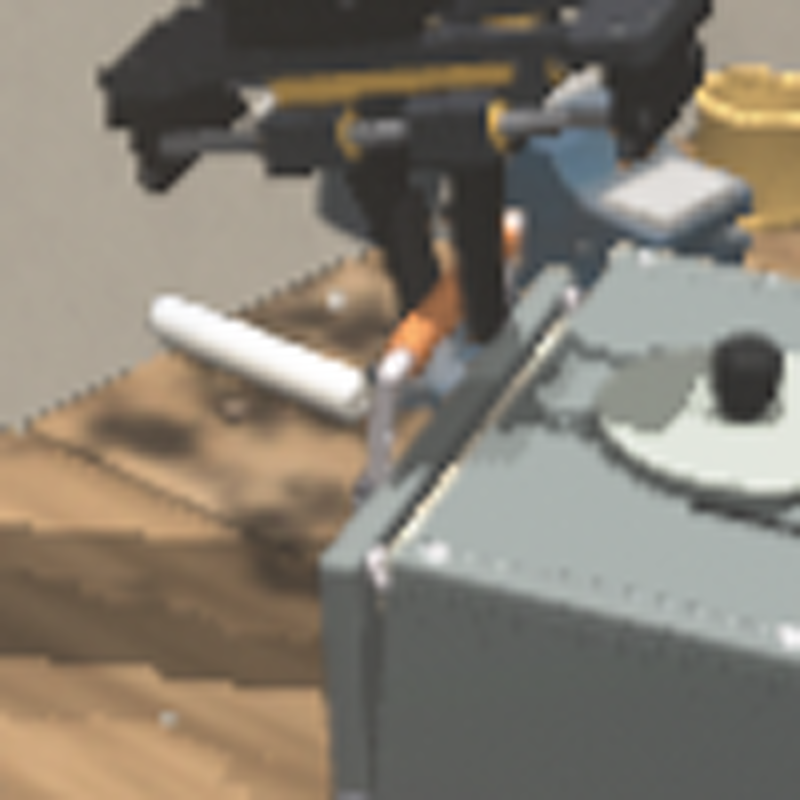

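Emit:
drive_tool([
  {"rx":0,"ry":0,"rz":0,"x":0,"y":0.005,"z":0.001,"fingers":0.0},
  {"rx":0,"ry":0,"rz":0,"x":0,"y":0.01,"z":0.002,"fingers":0.0},
  {"rx":0,"ry":0,"rz":0,"x":0,"y":0.014,"z":0.003,"fingers":0.0},
  {"rx":0,"ry":0,"rz":0,"x":0,"y":0.017,"z":0.004,"fingers":0.0},
  {"rx":0,"ry":0,"rz":0,"x":0,"y":0.017,"z":0.004,"fingers":0.0},
])

```text
time: 58.05
ee_pos: [0.503, 0.2208, 0.2159]
eef_rot: [0.587, 0.799, 0.101, 0.075]
ft_force: [-22.0, -11.0, 17.4]
width: 0.0133
```

```bash
cat > st.py <<'E'
from close import *
s=monitor.read_state(); p=np.array(s["ee_pos"]); print(p,s["width"],s["ft_force"])
R0=R.from_quat(s["eef_rot"]);tip=p+R0.apply([0,0,.053]);print("bar est",tip,"theta",np.arctan2(-(tip-H)@xh,tip[2]-.03), np.hypot((tip-H)@xh,tip[2]-.03))
E
python3 st.py
python3 - <<'E'
from h import *
d=cam("side","s37");crop(d,310,195,50,8,"c37")
E
```

```text
[0.503  0.2208 0.2159] 0.013288322568857952 [-21.9991 -11.0363  17.3805]
bar est [0.5157 0.2247 0.1646] theta 0.00018554528339391466 0.13462044102339343
```

View pics/c37.png

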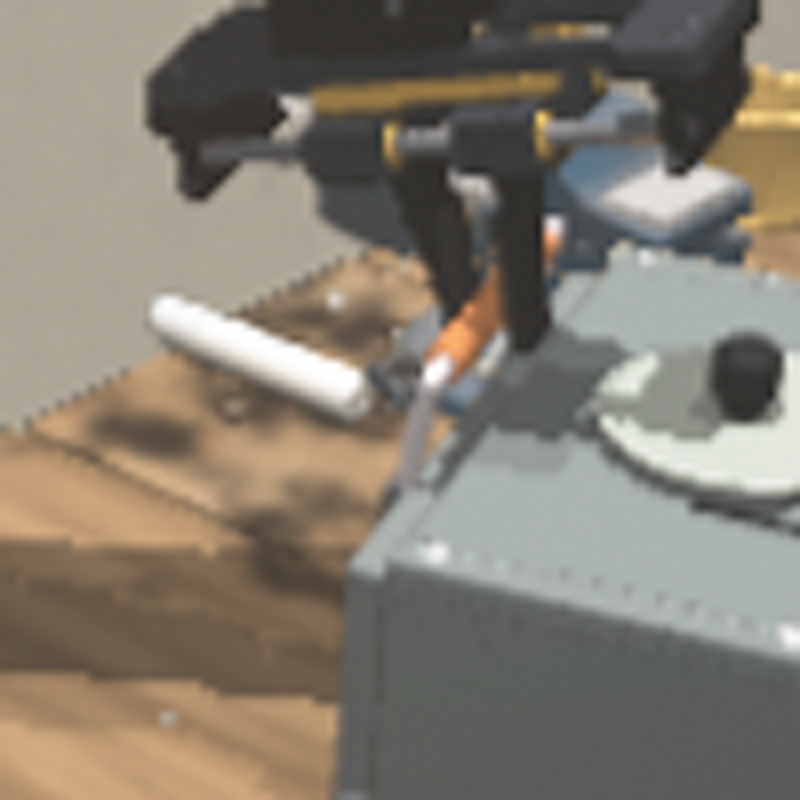

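Emit:
drive_tool([
  {"rx":0,"ry":0,"rz":0,"x":0,"y":0.0,"z":0.0,"fingers":0.3},
  {"rx":0,"ry":0,"rz":0,"x":0,"y":-0.002,"z":-0.001,"fingers":0.3},
  {"rx":0,"ry":0,"rz":0,"x":0,"y":-0.003,"z":-0.002,"fingers":0.3},
  {"rx":0,"ry":0,"rz":0,"x":0,"y":-0.001,"z":-0.02,"fingers":0.3},
  {"rx":0,"ry":0,"rz":0,"x":0,"y":0.007,"z":-0.045,"fingers":0.4},
  {"rx":0,"ry":0,"rz":0,"x":0,"y":0.02,"z":-0.085,"fingers":0.58},
  {"rx":0,"ry":0,"rz":0,"x":0,"y":0.02,"z":-0.085,"fingers":0.58},
])

```text
time: 58.98
ee_pos: [0.5037, 0.2219, 0.3067]
eef_rot: [0.587, 0.799, 0.106, 0.078]
ft_force: [-0.3, 0.3, -0.0]
width: 0.0462
```

```bash
python3 go.py -72.6 .600 .2505 .29 .600 .2505 .215
python3 - <<'E'
from h import *
d=cam("side","s38");crop(d,310,215,70,6,"c38"); d2=cam("top","t38")
W=cloud(d2); hh=(W[...,2]>0.15)&(W[...,2]<0.18)&(W[...,1]>0.15)&(W[...,1]<0.30)&(W[...,0]>0.45)&(W[...,0]<0.55)
Q=W[hh]; print(len(Q),Q.mean(0) if len(Q) else '')
W=cloud(d); hh=(W[...,2]>0.15)&(W[...,2]<0.18)&(W[...,1]>0.15)&(W[...,1]<0.30)&(W[...,0]>0.45)&(W[...,0]<0.55)
Q=W[hh]; print("side handle",len(Q),Q.mean(0) if len(Q) else '')
m=(np.hypot(W[...,0]-.6,W[...,1]-.25)<.07)&(W[...,2]>.158)&(W[...,2]<.175); print("knob",W[m].mean(0),m.sum())
E
```

```text
t 58.98 tcp [0.5037 0.2219 0.3067] w 0.0462 F [-0.3  0.3 -0. ]
[0.6, 0.2505, 0.29] xyz [-0.0015  0.0926  0.0423] rot [ 0.0329 -0.0331  0.2484]
[0.6, 0.2505, 0.215] xyz [-0.0016  0.073   0.1147] rot [ 0.0329 -0.0331  0.2484]
11 [0.533  0.1652 0.1619]
side handle 140 [0.5214 0.2111 0.1669]
knob [0.6024 0.2447 0.1652] 61
```

View pics/c38.png

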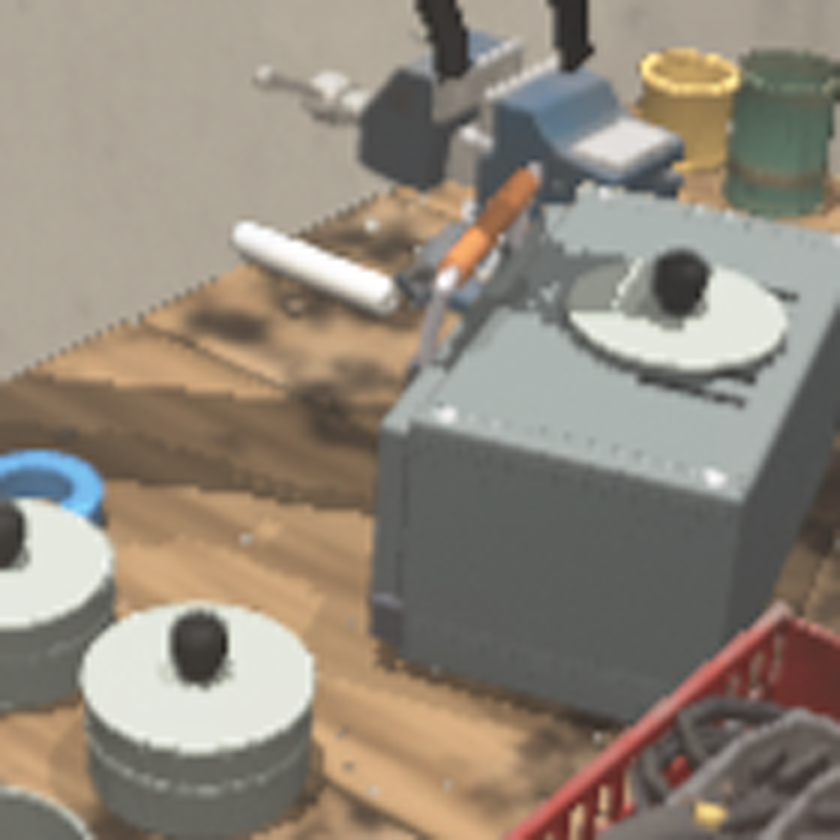

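Emit:
drive_tool([
  {"rx":0.0329,"ry":-0.0331,"rz":0.2484,"x":-0.0015,"y":0.0926,"z":0.042,"fingers":0.58},
  {"rx":0.0329,"ry":-0.0331,"rz":0.2484,"x":-0.0015,"y":0.0926,"z":0.042,"fingers":0.58},
  {"rx":0.0329,"ry":-0.0331,"rz":0.2484,"x":-0.0015,"y":0.0926,"z":0.042,"fingers":0.58},
  {"rx":0.0329,"ry":-0.0331,"rz":0.2484,"x":-0.0015,"y":0.0926,"z":0.042,"fingers":0.58},
  {"rx":0.0329,"ry":-0.0331,"rz":0.2484,"x":-0.0015,"y":0.0926,"z":0.042,"fingers":0.58},
  {"rx":0.0329,"ry":-0.0331,"rz":0.2484,"x":-0.0015,"y":0.0926,"z":0.042,"fingers":0.58},
  {"rx":0.0329,"ry":-0.0331,"rz":0.2484,"x":-0.0015,"y":0.0926,"z":0.042,"fingers":0.58},
  {"rx":0.0329,"ry":-0.0331,"rz":0.2484,"x":-0.0015,"y":0.0926,"z":0.042,"fingers":0.58},
  {"rx":0.0329,"ry":-0.0331,"rz":0.2484,"x":-0.0015,"y":0.0926,"z":0.042,"fingers":0.58},
  {"rx":0.0329,"ry":-0.0331,"rz":0.2484,"x":-0.0015,"y":0.0926,"z":0.042,"fingers":0.58},
  {"rx":0.0329,"ry":-0.0331,"rz":0.2484,"x":-0.0015,"y":0.0926,"z":0.042,"fingers":0.58},
])

```text
time: 60.45
ee_pos: [0.5981, 0.2495, 0.2855]
eef_rot: [0.988, 0.153, -0.003, 0.001]
ft_force: [0.5, 0.2, -0.5]
width: 0.0506
```

```bash
python3 go.py -72.6 .600 .2505 .215
python3 - <<'E'
from h import *
d=cam("wrist","w39");W=cloud(d); kk=(W[...,2]>0.158)&(W[...,2]<0.175)&(np.hypot(W[...,0]-.6,W[...,1]-.25)<.04); print("knob",W[kk].mean(0),kk.sum())
E
```

```text
t 60.45 tcp [0.5981 0.2495 0.2855] w 0.0506 F [ 0.5  0.2 -0.5]
[0.6, 0.2505, 0.215] xyz [ 0.0026 -0.0004  0.0704] rot [0.0001 0.0011 0.0006]
knob [0.6017 0.2505 0.1662] 910
```

View pics/w39.png

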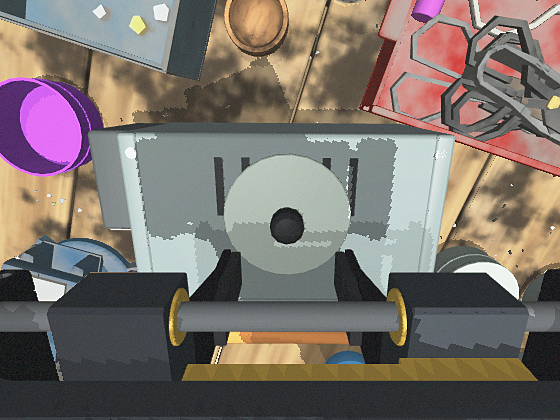

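Emit:
drive_tool([
  {"rx":0,"ry":0.001,"rz":0,"x":0.002,"y":0,"z":0.04,"fingers":0.58},
  {"rx":0,"ry":0.001,"rz":0,"x":0.002,"y":0,"z":0.065,"fingers":0.58},
  {"rx":0,"ry":0.001,"rz":0,"x":0.002,"y":0,"z":0.07,"fingers":0.58},
  {"rx":0,"ry":0.001,"rz":0,"x":0.002,"y":0,"z":0.07,"fingers":0.1},
  {"rx":0,"ry":0.001,"rz":0,"x":0.002,"y":0,"z":0.07,"fingers":0.1},
  {"rx":0,"ry":0.001,"rz":0,"x":0.002,"y":0,"z":0.07,"fingers":0.1},
  {"rx":0,"ry":0.001,"rz":0,"x":0.002,"y":0,"z":0.07,"fingers":0.1},
  {"rx":0,"ry":0.001,"rz":0,"x":0.002,"y":0,"z":0.04,"fingers":0.1},
  {"rx":0,"ry":0.001,"rz":0,"x":0.002,"y":0,"z":0.0,"fingers":0.1},
  {"rx":0,"ry":0.001,"rz":0,"x":0.002,"y":0,"z":0.0,"fingers":0.1},
], squeeze=30)

```text
time: 61.75
ee_pos: [0.6011, 0.2509, 0.2896]
eef_rot: [0.988, 0.151, 0.003, -0.001]
ft_force: [0.7, 0.4, -0.8]
width: 0.0236
```

```bash
python3 go.py -72.6 .552 -.132 .26 .552 -.132 .20 .552 -.132 .123
python3 - <<'E'
from h import *
d=cam("side","s40");crop(d,270,240,90,6,"c40")
W=cloud(d)
rim=(np.hypot(W[...,0]-.552,W[...,1]+.132)<.06)&(abs(W[...,2]-.0475)<.0025)
Q=W[rim][:,:2]; A=np.c_[2*Q,np.ones(len(Q))]; b=(Q**2).sum(1); sol=np.linalg.lstsq(A,b,rcond=None)[0]; print("rim side",sol[:2],np.sqrt(sol[2]+sol[0]**2+sol[1]**2),len(Q))
E
```

```text
t 61.75 tcp [0.6011 0.2509 0.2896] w 0.0236 F [ 0.7  0.4 -0.8]
[0.552, -0.132, 0.26] xyz [-0.1616  0.3507  0.0286] rot [-0.0001 -0.0008  0.    ]
[0.552, -0.132, 0.2] xyz [-0.1619  0.3507  0.0886] rot [-0.0001 -0.0008  0.    ]
[0.552, -0.132, 0.123] xyz [-0.1623  0.3508  0.1656] rot [-0.0001 -0.0008  0.    ]
rim side [ 0.5531 -0.1334] 0.0450525704719052 163
```

View pics/s40.png

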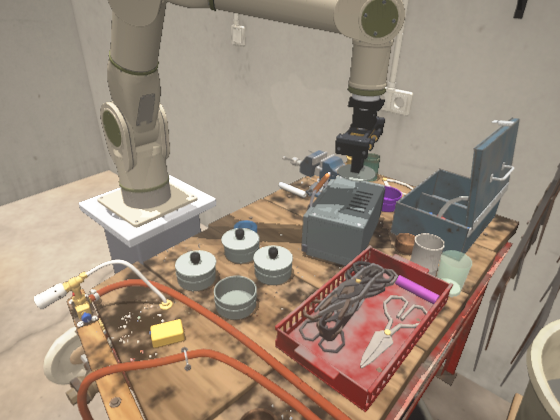

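Emit:
drive_tool([
  {"rx":0,"ry":-0.0005,"rz":0,"x":-0.02,"y":0.04,"z":-0.01,"fingers":0.1},
  {"rx":0,"ry":-0.0005,"rz":0,"x":-0.045,"y":0.095,"z":-0.01,"fingers":0.1},
  {"rx":0,"ry":-0.0005,"rz":0,"x":-0.07,"y":0.15,"z":-0.01,"fingers":0.1},
  {"rx":0,"ry":-0.0005,"rz":0,"x":-0.095,"y":0.205,"z":0.0,"fingers":0.1},
  {"rx":0,"ry":-0.0005,"rz":0,"x":-0.12,"y":0.26,"z":0.01,"fingers":0.1},
  {"rx":0,"ry":-0.0005,"rz":0,"x":-0.145,"y":0.315,"z":0.02,"fingers":0.1},
  {"rx":0,"ry":-0.0005,"rz":0,"x":-0.162,"y":0.351,"z":0.028,"fingers":0.1},
  {"rx":0,"ry":-0.0005,"rz":0,"x":-0.162,"y":0.351,"z":0.07,"fingers":0.1},
  {"rx":0,"ry":-0.0005,"rz":0,"x":-0.162,"y":0.351,"z":0.12,"fingers":0.1},
  {"rx":0,"ry":-0.0005,"rz":0,"x":-0.162,"y":0.351,"z":0.15,"fingers":0.1},
  {"rx":0,"ry":-0.0005,"rz":0,"x":-0.162,"y":0.351,"z":0.153,"fingers":0.1},
  {"rx":0,"ry":-0.0005,"rz":0,"x":-0.162,"y":0.351,"z":0.153,"fingers":0.1},
])

```text
time: 63.3
ee_pos: [0.5507, -0.1334, 0.1336]
eef_rot: [0.988, 0.151, -0.002, 0.0]
ft_force: [0.1, -0.0, -1.3]
width: 0.0234
```

```bash
python3 go.py -72.6 .552 -.1325 .123
python3 - <<'E'
from h import *
d=cam("side","s41");crop(d,235,280,45,8,"c41")
E
```

```text
t 63.3 tcp [ 0.5507 -0.1334  0.1336] w 0.0234 F [ 0.1 -0.  -1.3]
[0.552, -0.1325, 0.123] xyz [ 0.0015 -0.0004  0.0106] rot [-0.      0.0005  0.    ]
```

View pics/c41.png

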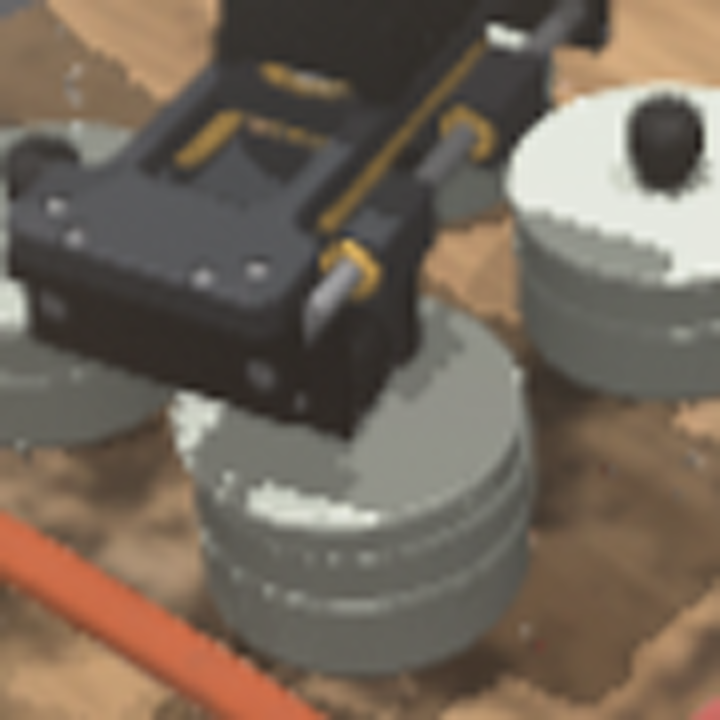

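Run:
```python
from h import *
d=cam("side"); print(R.from_quat(d["rotation"]).as_matrix()[:,0]); W=cloud(d)
for lo,hi in ((.058,.066),):
    m=(np.hypot(W[...,0]-.552,W[...,1]+.132)<.06)&(W[...,2]>lo)&(W[...,2]<hi); Q=W[m]; print(len(Q),np.median(Q[:,2]))
    cc,rad=cv2.minEnclosingCircle((Q[:,:2]*1000).astype(np.float32)); print("disc",cc,rad)
from_wall=(W[...,2]>.01)&(W[...,2]<.04)&(np.hypot(W[...,0]-.552,W[...,1]+.132)<.06)
Q=W[from_wall][:,:2]; A=np.c_[2*Q,np.ones(len(Q))]; b=(Q**2).sum(1); sol=np.linalg.lstsq(A,b,rcond=None)[0]; print("wall",sol[:2],np.sqrt(sol[2]+sol[0]**2+sol[1]**2),len(Q))
# same for lid edge
for (x,y) in ((.54,.006),(.552,-.132)):
  for lo,hi in ((.01,.036),(.046,.0485),(.056,.0595)):
    e=(W[...,2]>lo)&(W[...,2]<hi)&(np.hypot(W[...,0]-x,W[...,1]-y)<.06)&(np.hypot(W[...,0]-x,W[...,1]-y)>.04)
    Q=W[e][:,:2]
    if len(Q)<30: print("few",len(Q)); continue
    from scipy.optimize import least_squares
    rr=.047 if lo<.04 else .048
    f=least_squares(lambda c:np.hypot(Q[:,0]-c[0],Q[:,1]-c[1])-rr,[x,y],loss="soft_l1",f_scale=.001); print((x,y),lo,f.x,np.sqrt(np.mean(f.fun**2)),len(Q))
```

```text
[0.7504 0.6607 0.0182]
684 0.06113651784753232
disc (551.6726684570312, -134.549560546875) 48.56344985961914
wall [ 0.5528 -0.1333] 0.04517369826633921 432
(0.54, 0.006) 0.01 [0.5394 0.0062] 0.0011765028573085142 314
few 17
few 0
(0.552, -0.132) 0.01 [ 0.5512 -0.1316] 0.0015604818698025567 377
(0.552, -0.132) 0.046 [ 0.5503 -0.1312] 0.0014091358089735177 48
(0.552, -0.132) 0.056 [ 0.5495 -0.1337] 0.002549979484264399 46
```

Emit:
drive_tool([
  {"rx":0,"ry":0,"rz":0,"x":0.002,"y":-0.0007,"z":0.004,"fingers":0.1},
  {"rx":0,"ry":0,"rz":0,"x":0.002,"y":-0.0007,"z":0.008,"fingers":0.1},
  {"rx":0,"ry":0,"rz":0,"x":0.002,"y":-0.0007,"z":0.0105,"fingers":0.1},
  {"rx":0,"ry":0,"rz":0,"x":0.002,"y":-0.0007,"z":0.0105,"fingers":0.1},
])

```text
time: 63.9
ee_pos: [0.5526, -0.1321, 0.1246]
eef_rot: [0.988, 0.151, -0.002, 0.001]
ft_force: [-8.7, 1.0, 20.1]
width: 0.0231
```

Emit:
drive_tool([
  {"rx":0,"ry":0,"rz":0,"x":0,"y":0,"z":-0.001,"fingers":0.1},
  {"rx":0,"ry":0,"rz":0,"x":0,"y":0,"z":-0.001,"fingers":0.3},
  {"rx":0,"ry":0,"rz":0,"x":0,"y":0,"z":-0.001,"fingers":0.58},
  {"rx":0,"ry":0,"rz":0,"x":0,"y":0,"z":-0.001,"fingers":0.58},
  {"rx":0,"ry":0,"rz":0,"x":0,"y":0,"z":-0.04,"fingers":0.58},
  {"rx":0,"ry":0,"rz":0,"x":0,"y":0,"z":-0.09,"fingers":0.58},
  {"rx":0,"ry":0,"rz":0,"x":0,"y":0,"z":-0.15,"fingers":0.58},
  {"rx":0,"ry":0,"rz":0,"x":0,"y":0,"z":-0.15,"fingers":0.58},
])

```text
time: 64.9
ee_pos: [0.5548, -0.1319, 0.2775]
eef_rot: [0.988, 0.151, 0.002, 0.002]
ft_force: [-0.4, -0.1, -0.3]
width: 0.0503
```

```bash
cat > lids.py <<'E'
from h import *
import sys
for c in ["side","wrist"]:
    d=cam(c,sys.argv[1]+c); W=cloud(d)
    for x,y in [(.424,.0115),(.540,.006),(.419,-.133),(.552,-.132)]:
        mm=(np.hypot(W[...,0]-x,W[...,1]-y)<0.065)&(abs(W[...,2]-0.051)<0.004); q=W[mm]
        kk=(np.hypot(W[...,0]-x,W[...,1]-y)<0.04)&(W[...,2]>0.072)
        if len(q)<100: print(c,x,y,"hidden",len(q)); continue
        A=np.c_[q[:,:2]-[x,y],np.ones(len(q))]; pl=np.linalg.lstsq(A,q[:,2],rcond=None)[0]
        cc,rad=cv2.minEnclosingCircle((q[:,:2]*1000).astype(np.float32))
        print(c,(x,y),"disc",np.round(cc,1),round(rad,1),"z",round(pl[2],4),"tilt deg",np.degrees(np.hypot(*pl[:2])).round(2),"knob",W[kk].mean(0) if kk.sum() else '')
E
python3 lids.py L1; python3 -c "
import cv2; a=cv2.imread('pics/L1side.png'); cv2.imwrite('pics/c42.png',cv2.resize(a[210:330,150:310],None,fx=5,fy=5,interpolation=cv2.INTER_CUBIC))"
```

```text
side (0.424, 0.0115) disc [424.6   6.6] 49.9 z 0.0519 tilt deg 0.48 knob [0.426  0.0032 0.0759]
side (0.54, 0.006) disc [538.9   4.1] 49.2 z 0.0519 tilt deg 0.57 knob [0.5418 0.0025 0.0757]
side (0.419, -0.133) disc [ 418.5 -135. ] 49.0 z 0.0516 tilt deg 0.45 knob [ 0.4191 -0.1576  0.4278]
side (0.552, -0.132) disc [ 552.4 -133.8] 48.9 z 0.0517 tilt deg 0.25 knob [ 0.567  -0.1373  0.3974]
wrist (0.424, 0.0115) disc [424.7   7.2] 49.2 z 0.0506 tilt deg 0.61 knob [0.4335 0.008  0.0728]
wrist (0.54, 0.006) disc [539.5   5.5] 48.1 z 0.0504 tilt deg 0.28 knob [0.5403 0.0043 0.0749]
wrist (0.419, -0.133) disc [ 418.3 -134.5] 48.0 z 0.0503 tilt deg 0.19 knob 
wrist (0.552, -0.132) disc [ 552. -133.] 47.9 z 0.0503 tilt deg 0.07 knob [ 0.5739 -0.125   0.2897]
```

View pics/c42.png

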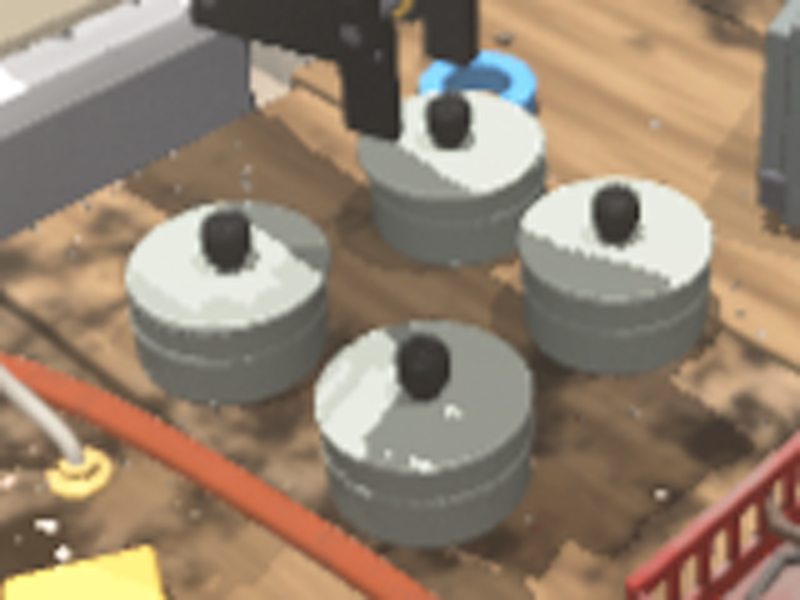

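```bash
python3 go.py -72.6 .4245 .0085 .2
```

```text
t 65.0 tcp [ 0.5528 -0.1321  0.2727] w 0.0501 F [ 0.3  0.6 -1.2]
[0.4245, 0.0085, 0.2] xyz [-0.0802 -0.1726  0.0728] rot [0.0001 0.0005 0.    ]
```

Emit:
drive_tool([
  {"rx":0,"ry":0,"rz":0,"x":-0.08,"y":-0.1726,"z":0.0,"fingers":0.58},
  {"rx":0,"ry":0,"rz":0,"x":-0.08,"y":-0.1726,"z":0.0,"fingers":0.58},
  {"rx":0,"ry":0,"rz":0,"x":-0.08,"y":-0.1726,"z":0.03,"fingers":0.58},
  {"rx":0,"ry":0,"rz":0,"x":-0.08,"y":-0.1726,"z":0.07,"fingers":0.58},
  {"rx":0,"ry":0,"rz":0,"x":-0.08,"y":-0.1726,"z":0.07,"fingers":0.58},
  {"rx":0,"ry":0,"rz":0,"x":-0.08,"y":-0.1726,"z":0.07,"fingers":0.58},
])

```text
time: 65.75
ee_pos: [0.4252, 0.0082, 0.2036]
eef_rot: [0.989, 0.151, -0.002, -0.0]
ft_force: [-0.0, -1.0, -0.2]
width: 0.0509
```

```bash
python3 lids.py L2 | grep wrist; python3 knob.py .4245 .0085; python3 go.py -72.6 .4245 .0085 .123
python3 - <<'E'
from h import *
d=cam("wrist");W=cloud(d)
from scipy.optimize import least_squares
for lo,hi,r0 in ((.008,.036,.047),):
    e=(W[...,2]>lo)&(W[...,2]<hi)&(np.hypot(W[...,0]-.424,W[...,1]-.0105)<.056)&(np.hypot(W[...,0]-.424,W[...,1]-.0105)>.036)
    Q=W[e][:,:2]; f=least_squares(lambda c:np.hypot(Q[:,0]-c[0],Q[:,1]-c[1])-r0,[.424,.0105],loss="soft_l1",f_scale=.001); print("wall",f.x,len(Q),np.sqrt(np.mean(f.fun**2)))
E
```

```text
wrist (0.424, 0.0115) disc [423.2   7.5] 49.5 z 0.0504 tilt deg 0.15 knob [0.445  0.0183 0.2194]
wrist (0.54, 0.006) disc [539.8   5.7] 48.0 z 0.0504 tilt deg 0.23 knob [0.5393 0.0061 0.0749]
wrist (0.419, -0.133) disc [ 419.6 -133.2] 47.9 z 0.0504 tilt deg 0.46 knob 
wrist (0.552, -0.132) disc [ 551.9 -132.2] 48.0 z 0.0503 tilt deg 0.29 knob [ 0.5503 -0.1285  0.0747]
knob [0.4253 0.0065 0.0742] 826
t 65.9 tcp [0.4256 0.0083 0.2039] w 0.0506 F [ 0.2  0.6 -0. ]
[0.4245, 0.0085, 0.123] xyz [-0.0009 -0.0006  0.0809] rot [ 0.      0.0003 -0.0001]
wall [0.4228 0.0104] 344 0.0006593378024942087
```

View pics/L2wrist.png

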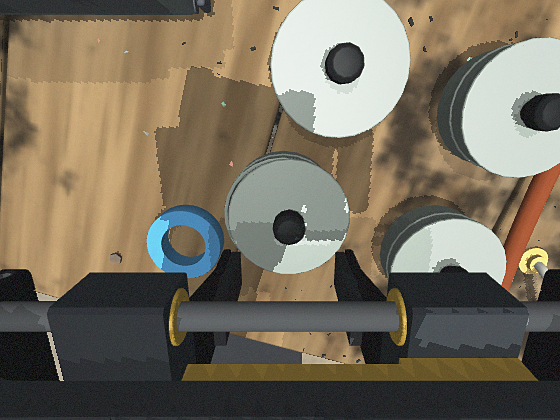

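Emit:
drive_tool([
  {"rx":0,"ry":0,"rz":0,"x":-0.001,"y":0.001,"z":0.05,"fingers":0.58},
  {"rx":0,"ry":0,"rz":0,"x":-0.001,"y":0.001,"z":0.077,"fingers":0.58},
  {"rx":0,"ry":0,"rz":0,"x":-0.001,"y":0.001,"z":0.08,"fingers":0.58},
  {"rx":0,"ry":0,"rz":0,"x":-0.001,"y":0.001,"z":0.08,"fingers":0.1},
  {"rx":0,"ry":0,"rz":0,"x":-0.001,"y":0.001,"z":0.08,"fingers":0.1},
  {"rx":0,"ry":0,"rz":0,"x":-0.001,"y":0.001,"z":0.08,"fingers":0.1},
  {"rx":0,"ry":0,"rz":0,"x":-0.001,"y":0.001,"z":0.08,"fingers":0.1},
  {"rx":0,"ry":0,"rz":0,"x":-0.001,"y":0.001,"z":0.078,"fingers":0.1},
  {"rx":0,"ry":0,"rz":0,"x":0,"y":-0.001,"z":0.077,"fingers":0.1},
  {"rx":0,"ry":0,"rz":0,"x":0,"y":-0.003,"z":0.077,"fingers":0.1},
  {"rx":0,"ry":0,"rz":0,"x":0,"y":-0.003,"z":0.079,"fingers":0.1},
  {"rx":0,"ry":0,"rz":0,"x":0,"y":-0.003,"z":0.0795,"fingers":0.1},
])

```text
time: 67.45
ee_pos: [0.4235, 0.0116, 0.1235]
eef_rot: [0.988, 0.151, -0.002, 0.0]
ft_force: [-2.9, 1.1, 8.7]
width: 0.0232
```

```bash
python3 go.py -72.6 .4245 .0108 .123
```

```text
t 67.45 tcp [0.4235 0.0116 0.1235] w 0.0232 F [-2.9  1.1  8.7]
[0.4245, 0.0108, 0.123] xyz [0.0007 0.0011 0.0005] rot [0.     0.0005 0.0001]
```

Emit:
drive_tool([
  {"rx":0,"ry":0,"rz":0,"x":0,"y":0,"z":-0.0005,"fingers":0.1},
  {"rx":0,"ry":0,"rz":0,"x":0,"y":0,"z":-0.0005,"fingers":0.3},
  {"rx":0,"ry":0,"rz":0,"x":0,"y":0,"z":-0.0005,"fingers":0.58},
  {"rx":0,"ry":0,"rz":0,"x":0,"y":0,"z":-0.0005,"fingers":0.58},
  {"rx":0,"ry":0,"rz":0,"x":0,"y":0,"z":-0.02,"fingers":0.58},
  {"rx":0,"ry":0,"rz":0,"x":0,"y":0,"z":-0.06,"fingers":0.58},
  {"rx":0,"ry":0,"rz":0,"x":0,"y":0,"z":-0.12,"fingers":0.58},
  {"rx":0,"ry":0,"rz":0,"x":0,"y":0,"z":-0.18,"fingers":0.58},
  {"rx":0,"ry":0,"rz":0,"x":0,"y":0,"z":-0.18,"fingers":0.58},
])

```text
time: 68.58
ee_pos: [0.4258, 0.0119, 0.3077]
eef_rot: [0.988, 0.151, 0.002, 0.002]
ft_force: [-0.5, 0.7, -1.0]
width: 0.0501
```

```bash
python3 lids.py L3; python3 -c "
import cv2; a=cv2.imread('pics/L3side.png'); cv2.imwrite('pics/c43.png',cv2.resize(a[150:330,150:400],None,fx=3,fy=3,interpolation=cv2.INTER_CUBIC))"
```

```text
side (0.424, 0.0115) disc [421.4  10.7] 50.7 z 0.0519 tilt deg 0.73 knob [0.4385 0.0021 0.3923]
side (0.54, 0.006) disc [541.4   5.1] 49.5 z 0.0519 tilt deg 0.59 knob [0.5424 0.0023 0.076 ]
side (0.419, -0.133) disc [ 418.9 -134.3] 49.5 z 0.0517 tilt deg 0.51 knob [ 0.4213 -0.1365  0.076 ]
side (0.552, -0.132) disc [ 552.  -134.4] 48.5 z 0.0517 tilt deg 0.21 knob [ 0.5539 -0.1354  0.0758]
wrist (0.424, 0.0115) disc [422.3  10. ] 48.2 z 0.0505 tilt deg 0.24 knob [0.4453 0.0184 0.3207]
wrist (0.54, 0.006) disc [539.6   5.7] 47.9 z 0.0504 tilt deg 0.21 knob [0.5394 0.0061 0.0749]
wrist (0.419, -0.133) disc [ 418.8 -133.6] 48.3 z 0.0503 tilt deg 0.1 knob [ 0.419  -0.1324  0.0749]
wrist (0.552, -0.132) disc [ 552.3 -132.6] 48.4 z 0.0502 tilt deg 0.07 knob [ 0.5519 -0.1311  0.0748]
```

View pics/c43.png

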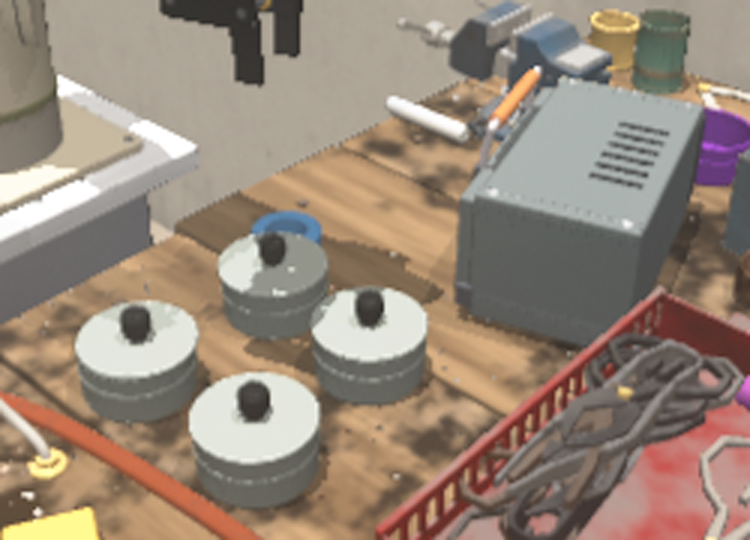

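Emit:
drive_tool([
  {"rx":0,"ry":0,"rz":0,"x":0,"y":0,"z":0,"fingers":0.58},
  {"rx":0,"ry":0,"rz":0,"x":0,"y":0,"z":0,"fingers":0.58},
  {"rx":0,"ry":0,"rz":0,"x":0,"y":0,"z":0,"fingers":0.58},
  {"rx":0,"ry":0,"rz":0,"x":0,"y":0,"z":0,"fingers":0.58},
  {"rx":0,"ry":0,"rz":0,"x":0,"y":0,"z":0,"fingers":0.58},
  {"rx":0,"ry":0,"rz":0,"x":0,"y":0,"z":0,"fingers":0.58},
])

```text
time: 69.42
ee_pos: [0.424, 0.0117, 0.3034]
eef_rot: [0.988, 0.151, -0.002, 0.0]
ft_force: [0.2, 0.1, -0.7]
width: 0.0503
```

```bash
python3 lids.py L4 | grep wrist
python3 - <<'E'
from h import *
d=cam("side"); W=cloud(d); hh=(W[...,2]>0.15)&(W[...,2]<0.2)&(W[...,1]>0.08)&(W[...,1]<0.42)&(W[...,0]>0.4)&(W[...,0]<0.62)
Q=W[hh]; print("handle",len(Q),Q.mean(0),"at start [0.5215 0.2103 0.1665]")
for l in ["tape_roll_b","wax_block_b"]:
    for f in nets.find_in(l,"side")[:1]: print(l,np.round(f["centre"],4))
workorder.close_job()
E
```

```text
wrist (0.424, 0.0115) disc [422.2  10.5] 48.1 z 0.0504 tilt deg 0.22 knob [0.4448 0.0182 0.319 ]
wrist (0.54, 0.006) disc [539.5   5.7] 47.9 z 0.0504 tilt deg 0.21 knob [0.5395 0.006  0.075 ]
wrist (0.419, -0.133) disc [ 418.1 -133.5] 48.1 z 0.0503 tilt deg 0.1 knob [ 0.419  -0.1321  0.0748]
wrist (0.552, -0.132) disc [ 551.8 -132.7] 48.2 z 0.0502 tilt deg 0.12 knob [ 0.552  -0.1313  0.0748]
handle 140 [0.5215 0.2107 0.1669] at start [0.5215 0.2103 0.1665]
tape_roll_b [ 0.4493 -0.1597  0.0228]
wax_block_b [ 0.5246 -0.2903  0.0243]
the job is handed in; nothing more can be done
```

The three blue chunks are in the kiln, its door is shut and all four tubs have their lids on. I handed the job in at about 69 s on the robot's clock; no verdict was reported.

**What I did:** I lifted three lids and found a blue chunk in each. Since at most three are blue, I never opened the fourth tub, so the amber chunk being in it is inferred, not seen. I pulled the kiln door fully down and stood the chunks on the tray about 55 mm apart centre to centre, leaving roughly 25 mm between them. Then I closed the door and put the lids back, swapping some between tubs.

**Last checks:**
- **Door:** the handle measures (0.5215, 0.2107, 0.1669), against (0.5215, 0.2103, 0.1665) before I started.
- **Lids:** all four are level (within 0.25°) with the disc top at the seated height of about 50 mm. One was sitting about 4 mm off centre, so I re-centred it.
- **Chunks:** they were standing when I last saw them, at the start of closing. They are out of sight inside the kiln now, and I felt no jam.
- **Wax and tape:** the wax has not moved. The final network reading for the tape roll, (0.449, -0.160), landed on a tub and is false. The last picture shows the roll where it was, and I did not touch it.

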